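# Set up and load a tack-welding jig

## Robot

A 6-joint arm with a two-finger parallel gripper is mounted at the origin on the work surface. World frame = base frame: x ahead of the robot, y to its left, z up, the work surface at z = 0. Lengths are in m, angles in rad, forces in N, time in s.
With the tool pointing down it reaches from about 0.4 to 0.825 m from the base axis. Payload 7 kg.
Tool frame: the origin (TCP) lies at the very end of the fingers, on their centre line; the grasp point (between the pads) lies 19 mm behind it (tcp_to_grasp is the distance from the TCP to the grasp point, in m); x points along the fingers, z is the direction in which the jaws open and shut, and the axes are right-handed (so a half turn about x gives the same grasp; the last joint's range is limited). The gripper opens to 88 mm and grips with 3 to 60 N. Pads are 19 mm wide; open, the fingers measure 130 mm over their backs; the gripper's body (78 mm by 193 mm) begins 47 mm behind the grasp point.
Start: joints at [-0.854, 0.359, 0.012, 0, -1.224, -0.288], TCP at [0.281, -0.614, 0.198] pointing down, gripper open.
Joint ranges: [-3.07, 3.07], [-1.43, 2.12], [-1.02, 1.25], [-3.03, 1.67], [-3.05, -0], [-3.03, 3.03]. Speed limits (rad/s): [2.39, 2.39, 3.01, 3.14, 3.14, 3.14].

## Interface

Orientations are given as [roll, pitch, yaw] about the fixed x, y, z axes, in that order (R = Rz(yaw) Ry(pitch) Rx(roll)).
In Python, from station import get_state, grab_frame, job_done, tcp_to_grasp gives the robot as it stands. The module is installed in compiled form; this text tells all that it offers.
- The arm moves only by the shell command python3 -m crank 'ROWS' [FORCE]. ROWS is JSON, a list of rows, each a list of 7 numbers: the shift along the tool's x, y, z in m, then the turn, a rotation vector about the tool's x, y, z in rad, then the opening, from 0 (shut) to 1 (fully open). In form: [[x, y, z, wx, wy, wz, fingers], ...]. A call has 1 to 10 rows; each row is the pose to reach, as a shift and turn from the pose commanded when the call began, along the tool's axes at that moment; what a row does not reach only later rows make up. A row lasts 1/8 s, in which the tool goes at most 62.5 mm and 10.7 degrees, less where a joint would pass 70% of its speed; a pose out of reach is approached as far as the arm can. A call with a gripper value outside its range is refused whole. The fingers move at their own pace and stop on an object; FORCE is the grip in N (left out, the last holds). Time passes only in rows, so rows that repeat a pose let the fingers close. It gives the time, the measured TCP pose, the force and the opening at its end, in the units of the state.
- get_state(): the state, without advancing time (a new reading comes with each control period).
- grab_frame(name): name is "side" or "top" or "wrist"; returns a dict with "pixels" (480x640x3 uint8, red, green, blue), "vfov" (degrees; the focal length in pixels is half the picture's height over the tangent of half this angle, whatever the lens; pixels are square), "cx", "cy" (the principal point, pixels), "extrinsics" (4x4, takes a point from world to camera coordinates). Camera axes: x right, y up, looking along -z (the intrinsics and any distortion apply to the point x, -y, -z); pixel columns grow to the right and rows downward; lengths in m; the calibration is good to about 2 mm. A picture is of the moment at which its call begins. There is no depth.
- job_done(): hands the job in, once; it reports no verdict.
The state is a dict: "t": time; "q": joint angles; "qd": joint speeds; "joint_efforts": joint torques, N m; "eef_pos": TCP position; "ee_rot": TCP orientation; "force": force on the tool from outside, world axes, zero at the start; "moment": the same for the moment, N m; "width": finger opening in m.
Only numpy, scipy, OpenCV 4.12 (cv2) and the standard library are available. Lean on these libraries where they do the work, as an engineer would, in place of code of your own. Each camera call takes 0.05 s, during which the arm holds its last target.

## Task

Set up the welding jig on the drilled fixture plate: swing each stop bar there is on its dowel, square to the nearest row of holes, until its free hole lines up with the plate hole below, and push a pin from the rack down through both, fully home. Then lay the post foot flat on the plate, inside the jig, its long edge along the far stops, snug against every stop bar; after that swing the fume hood over it, centred above the post. Do not knock the try square or the tin about.

Things in the scene. Friction and masses are not known exactly. Their poses are not given: they have to be found in the camera images.
- plate: dark steel fixture plate 250 x 350 mm, 25 mm thick, on 30 mm feet, fixed: top 55 mm above the bench. Through holes 17.4 mm wide in a 50 mm grid (x -100 to 100, y -150 to 150 mm). Origin under its middle, on the bench; x roughly away from the robot, y left, z up. Finished, stop_a (right) and stop_b (middle) lie in line along the far row x = 100, and stop_c along the left row y = 150.
- target_a (a point): plate hole, at its top face, over which stop_a's free hole belongs: plate x 100, y -50; its dowel is at x 100, y -150 mm
- target_b (a point): plate hole, at its top face, over which stop_b's free hole belongs: plate x 100, y 0; its dowel is at x 100, y 100 mm
- target_c (a point): plate hole, at its top face, over which stop_c's free hole belongs: plate x -50, y 150; its dowel is at x 50, y 150 mm
- seat (a point): on the plate's top face, plate x 39, y 34 mm: where the middle of the post foot is when it touches three pinned stops, its 200 mm edge along stop_a and stop_b (parallel to plate y), its 90 mm edge at stop_c, it being on the near side of stop_a and stop_b and right of stop_c. Touching fewer, it may lie elsewhere along them, but reaching 10 mm along each.
- stop_a: steel stop bar 132 x 32 x 12 mm on the plate. Origin on its dowel's axis, at the underside: the 16 mm dowel (dark round mark) turns freely in a plate hole, 0.7 mm play. x runs to its free 17.4 mm hole at x = 100 (ends -16, 116), z up. May be absent: two or three stops are there. Starts 0.25 to 0.6 rad off, free end too near the robot. Working edge: +y side.
- stop_b: steel stop bar 132 x 32 x 12 mm on the plate. Origin on its dowel's axis, at the underside: the 16 mm dowel (dark round mark) turns freely in a plate hole, 0.7 mm play. x runs to its free 17.4 mm hole at x = 100 (ends -16, 116), z up. May be absent: two or three stops are there. Starts 0.25 to 0.6 rad off, free end too near the robot. Working edge: -y side.
- stop_c: steel stop bar 132 x 32 x 12 mm on the plate. Origin on its dowel's axis, at the underside: the 16 mm dowel (dark round mark) turns freely in a plate hole, 0.7 mm play. x runs to its free 17.4 mm hole at x = 100 (ends -16, 116), z up. May be absent: two or three stops are there. Starts 0.25 to 0.6 rad off, free end too far right. Working edge: +y side.
- stop_a_hole (a point): centre of stop_a's free hole, at the bar's top face
- stop_b_hole (a point): centre of stop_b's free hole, at the bar's top face
- stop_c_hole (a point): centre of stop_c's free hole, at the bar's top face
- rack: wooden block 200 x 56 x 50 mm, fixed, with four 18.5 mm holes in a row 50 mm apart (x = -75, -25, 25, 75 mm) in which the pins stand. Origin under its middle, x along the row, z up.
- pin1: steel pin, 85 mm, 150 g, upright in the rack at the start: round-nosed 14.5 mm shank 47 mm long, ribbed round head 28 mm in diameter and 38 mm tall whose lower face is the shoulder. Origin at the shank's tip, z towards the head. Any pin fits any stop; at least one of the four is spare. Home: the shoulder rests on the bar.
- pin2: steel pin, 85 mm, 150 g, upright in the rack at the start: round-nosed 14.5 mm shank 47 mm long, ribbed round head 28 mm in diameter and 38 mm tall whose lower face is the shoulder. Origin at the shank's tip, z towards the head. Any pin fits any stop; at least one of the four is spare. Home: the shoulder rests on the bar.
- pin3: steel pin, 85 mm, 150 g, upright in the rack at the start: round-nosed 14.5 mm shank 47 mm long, ribbed round head 28 mm in diameter and 38 mm tall whose lower face is the shoulder. Origin at the shank's tip, z towards the head. Any pin fits any stop; at least one of the four is spare. Home: the shoulder rests on the bar.
- pin4: steel pin, 85 mm, 150 g, upright in the rack at the start: round-nosed 14.5 mm shank 47 mm long, ribbed round head 28 mm in diameter and 38 mm tall whose lower face is the shoulder. Origin at the shank's tip, z towards the head. Any pin fits any stop; at least one of the four is spare. Home: the shoulder rests on the bar.
- foot: post foot, aluminium: flat base plate 90 x 200 mm, 6 mm thick, with an upright 40 x 40 mm square tube, 80 mm tall, on its middle (top 86 mm above the underside), about 0.5 kg, lying on the bench right of the fixture plate. Origin at the middle of the underside, x along its 90 mm side, y along its 200 mm side, z up; turned half round it is the same.
- hood_mouth (a point): centre of the open mouth of the bench fume extractor's yellow hood (140 mm wide), facing down 170 mm above the bench. The hood hangs from two level white tubes (300 and 280 mm between axes, 270 mm above the bench) on two upright stiff swivels, the first on a column at the far right, so that it can be led anywhere over the plate at this height and stays where it is left; under 10 N moves it.
- hood_grip (a point): upright black round grip on the hood, 22 mm in diameter, from 190 to 295 mm above the bench, 95 mm from the hood's axis, on the side away from the second tube; this point is on its axis 270 mm above the bench. Taken from above between the fingers it leads the hood; led to the plate the hood turns about 1.1 rad clockwise from above, and the grip may turn in the fingers.
- square: try square (wooden stock 100 mm, steel blade 150 mm) lying beyond the plate, not to be disturbed; origin under the stock
- tin: tin 68 mm wide and 100 mm tall standing at the far left, not to be disturbed; origin under its middle
Not all that is in view belongs to the job. Leave any orange or pink look-alike of the stop_b alone.

How it is judged:
On the way, in this order (a step that is already met when the one before it is completed fails the run):
1. every stop bar there is lined up and pinned (horizontal distance between stop_a_hole and target_a below 0.004 m and ((horizontal distance between pin1 and stop_a_hole below 0.004 m and z of pin1 in the frame of stop_a below -0.0315 m and angle between pin1's own z axis and vertical below 0.12 rad) or (horizontal distance between pin2 and stop_a_hole below 0.004 m and z of pin2 in the frame of stop_a below -0.0315 m and angle between pin2's own z axis and vertical below 0.12 rad) or (horizontal distance between pin3 and stop_a_hole below 0.004 m and z of pin3 in the frame of stop_a below -0.0315 m and angle between pin3's own z axis and vertical below 0.12 rad) or (horizontal distance between pin4 and stop_a_hole below 0.004 m and z of pin4 in the frame of stop_a below -0.0315 m and angle between pin4's own z axis and vertical below 0.12 rad)) and horizontal distance between stop_b_hole and target_b below 0.004 m and ((horizontal distance between pin1 and stop_b_hole below 0.004 m and z of pin1 in the frame of stop_b below -0.0315 m and angle between pin1's own z axis and vertical below 0.12 rad) or (horizontal distance between pin2 and stop_b_hole below 0.004 m and z of pin2 in the frame of stop_b below -0.0315 m and angle between pin2's own z axis and vertical below 0.12 rad) or (horizontal distance between pin3 and stop_b_hole below 0.004 m and z of pin3 in the frame of stop_b below -0.0315 m and angle between pin3's own z axis and vertical below 0.12 rad) or (horizontal distance between pin4 and stop_b_hole below 0.004 m and z of pin4 in the frame of stop_b below -0.0315 m and angle between pin4's own z axis and vertical below 0.12 rad)) and horizontal distance between stop_c_hole and target_c below 0.004 m and ((horizontal distance between pin1 and stop_c_hole below 0.004 m and z of pin1 in the frame of stop_c below -0.0315 m and angle between pin1's own z axis and vertical below 0.12 rad) or (horizontal distance between pin2 and stop_c_hole below 0.004 m and z of pin2 in the frame of stop_c below -0.0315 m and angle between pin2's own z axis and vertical below 0.12 rad) or (horizontal distance between pin3 and stop_c_hole below 0.004 m and z of pin3 in the frame of stop_c below -0.0315 m and angle between pin3's own z axis and vertical below 0.12 rad) or (horizontal distance between pin4 and stop_c_hole below 0.004 m and z of pin4 in the frame of stop_c below -0.0315 m and angle between pin4's own z axis and vertical below 0.12 rad))), for 0.2 s.
2. the post foot lies flat against all the stop bars (angle between foot's own z axis and vertical below 0.03 rad and z of foot in the frame of plate between 0.05 and 0.059 m and linear speed of foot below 0.02 m/s and (x of stop_a_hole in the frame of foot between 0.057 and 0.0655 m or x of stop_a_hole in the frame of foot between -0.0655 and -0.057 m) and y of foot in the frame of stop_a above 0.03 m and x of foot in the frame of stop_a between -0.105 and 0.206 m and angle between the x axis of foot and the y axis of stop_a, either way round below 0.05 rad and (x of stop_b_hole in the frame of foot between 0.057 and 0.0655 m or x of stop_b_hole in the frame of foot between -0.0655 and -0.057 m) and y of foot in the frame of stop_b below -0.03 m and x of foot in the frame of stop_b between -0.105 and 0.205 m and angle between the x axis of foot and the y axis of stop_b, either way round below 0.05 rad and (y of stop_c in the frame of foot between 0.112 and 0.1205 m or y of stop_c in the frame of foot between -0.1205 and -0.112 m) and y of foot in the frame of stop_c above 0.03 m and x of foot in the frame of stop_c between -0.05 and 0.145 m and angle between the y axis of foot and the y axis of stop_c, either way round below 0.05 rad), for 0.2 s.
3. the hood is over the post foot (horizontal distance between hood_mouth and foot below 0.05 m), for 0.2 s.
At the end, for the whole second after the job is handed in: each stop bar present: free hole over its plate hole within 4 mm, pin upright through both, shoulder within 3.5 mm of the bar; the foot flat on the plate, square within 0.05 rad, at most 4.5 mm from each bar; the hood's axis within 50 mm of the post's middle; all at rest (all of step 1 and all of step 2 and horizontal distance between hood_mouth and foot below 0.05 m); the robot touches nothing.
It fails at once if the square is knocked about (moved over 4 cm) (distance of square from where it was at the start of the episode above 0.04 m).
It fails at once if the tin is knocked about (moved over 4 cm) (distance of tin from where it was at the start of the episode above 0.04 m).
Of stop_a, stop_b, stop_c only 2 to 3 are there at a start; the rules pass over those that are not, and their reading is None.
At some moment in a run one of foot may be knocked a few centimetres aside while the robot is not near it.
Once in a run the grip may slacken for a moment while it holds something.
It also fails if it takes over 210 s, if anything falls off the work surface, if the arm or the gripper's body presses on something with over 40 N, if the wrist force passes 120 N, or if a joint passes its speed limit or range.

## Working session

There is one attempt and no reset: what is moved stays moved. The work goes in short steps, Python scripts to look and compute and a shell command to move; the robot and the scene stay as the last step left them, time stands still between calls to the robot, and variables do not carry over. Pictures are saved under pics/ and viewed, and the job is handed in when it is done.

```bash
mkdir -p pics; ls; python3 - <<'E'
from station import *
import cv2,numpy as np
s=get_state(); print({k:np.round(v,3).tolist() for k,v in s.items()}, tcp_to_grasp)
for n in ["side","top","wrist"]:
    f=grab_frame(n); cv2.imwrite(f"pics/{n}0.png",f["pixels"][:,:,::-1]); print(n,f["vfov"],f["cx"],f["cy"],np.round(f["extrinsics"],4).tolist(), [k for k in f])
E
```

```text
pics
{'t': 0.0, 'q': [-0.854, 0.359, 0.011, -0.0, -1.224, -0.288], 'qd': [0.0, 0.0, -0.0, 0.001, 0.001, -0.002], 'joint_efforts': [0.002, -58.271, 29.305, 6.997, 0.007, -0.0], 'eef_pos': [0.28, -0.613, 0.197], 'ee_rot': [0.075, 1.569, 2.074], 'force': [0.846, -0.288, 0.195], 'moment': [0.004, 0.019, 0.018], 'width': 0.088} 0.0188
side 56.097823307598425 318.3597671341418 239.07163205906804 [[-0.9735, -0.2272, -0.0256, 0.5081], [0.0882, -0.4765, 0.8747, -0.1855], [-0.211, 0.8493, 0.4839, -1.1433], [0.0, 0.0, 0.0, 1.0]] ['pixels', 'vfov', 'cx', 'cy', 'extrinsics']
top 42.09990015904506 324.7335971823441 238.6134312425976 [[-0.0231, -0.9996, -0.0162, 0.0832], [0.9907, -0.0251, 0.1335, -0.5079], [-0.1339, -0.0129, 0.9909, -1.7725], [0.0, 0.0, 0.0, 1.0]] ['pixels', 'vfov', 'cx', 'cy', 'extrinsics']
wrist 62.077503122883876 314.32752393139504 241.6219206046718 [[-0.416, 0.9094, 0.0023, 0.6731], [-0.8726, -0.3984, -0.2827, 0.0356], [-0.2561, -0.1196, 0.9592, -0.3912], [0.0, 0.0, 0.0, 1.0]] ['pixels', 'vfov', 'cx', 'cy', 'extrinsics']
```

View pics/top0.png

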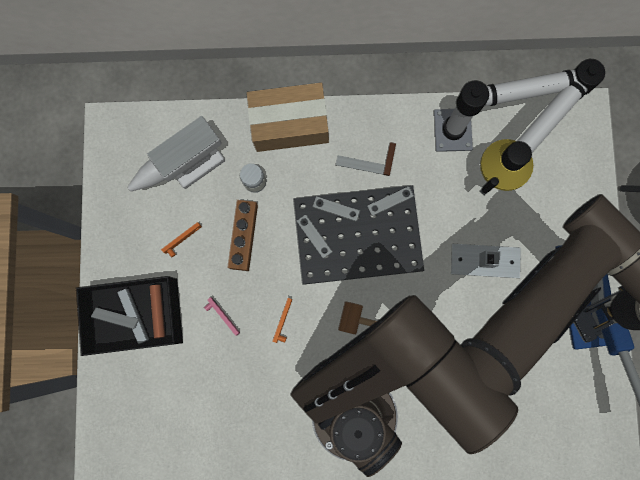

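View pics/side0.png

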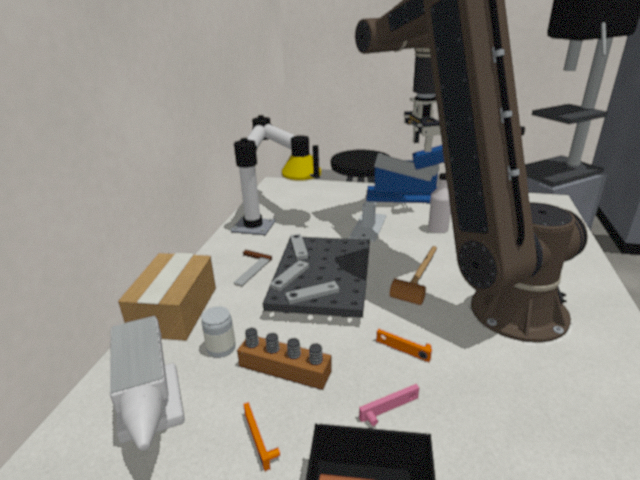

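View pics/wrist0.png

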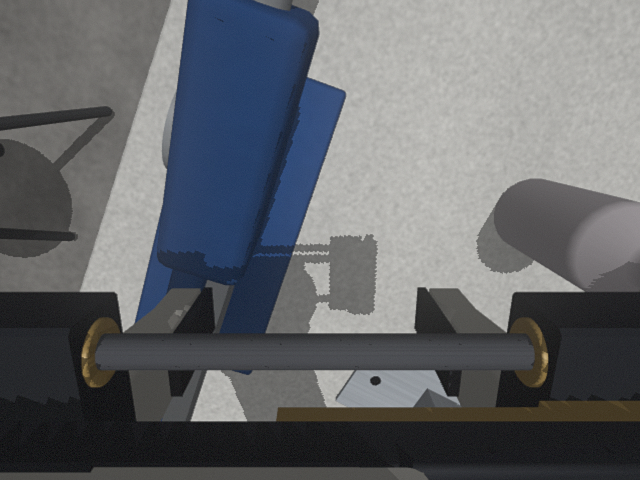

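```bash
cat > h.py <<'E'
from station import *
import cv2,numpy as np
from scipy.spatial.transform import Rotation as R
def frame(n,save=None):
    f=grab_frame(n); f["f"]=240/np.tan(np.radians(f["vfov"])/2); f["E"]=np.array(f["extrinsics"])
    if save: cv2.imwrite(f"pics/{save}.png",f["pixels"][:,:,::-1])
    return f
def proj(f,P):
    P=np.atleast_2d(P); c=P@f["E"][:3,:3].T+f["E"][:3,3]
    return np.c_[f["cx"]+f["f"]*c[:,0]/-c[:,2], f["cy"]-f["f"]*c[:,1]/-c[:,2]]
def ray(f,uv,z):
    uv=np.atleast_2d(uv).astype(float)
    d=np.c_[(uv[:,0]-f["cx"])/f["f"],-(uv[:,1]-f["cy"])/f["f"],-np.ones(len(uv))]
    Rm=f["E"][:3,:3]; o=-Rm.T@f["E"][:3,3]; d=d@Rm
    return o+d*((z-o[2])/d[:,2])[:,None]
def crop(f,name,x0,y0,x1,y1,k):
    im=f["pixels"][y0:y1,x0:x1,::-1]; cv2.imwrite(f"pics/{name}.png",cv2.resize(im,None,fx=k,fy=k,interpolation=cv2.INTER_CUBIC))
def go(pos,jaw=None,s=None):
    """shift+turn in tool axes to reach TCP pos (tool down); jaw=world angle of jaw (tool z) direction mod pi"""
    s=s or get_state(); M=R.from_euler('xyz',s["ee_rot"]).as_matrix(); p=np.array(s["eef_pos"])
    sh=M.T@(np.array(pos)-p)
    z=M[:,2]; a=np.arctan2(z[1],z[0])
    if jaw is None: jaw=a
    d=(jaw-a+np.pi/2)%np.pi-np.pi/2
    out=[]
    for dd in (d, d-np.sign(d)*np.pi):
        ja=a+dd; T=np.c_[[0,0,-1],np.cross([np.cos(ja),np.sin(ja),0],[0,0,-1]),[np.cos(ja),np.sin(ja),0]]
        out.append(R.from_matrix(M.T@T).as_rotvec())
    print("t",round(s["t"],2),"tcp",np.round(p,4),"jaw",round(a,3),"q6",round(s["q"][5],2),"w",round(s["width"],4),"F",np.round(s["force"],1))
    print("  shift",np.round(sh,4),"turn",np.round(out[0],3),"alt",np.round(out[1],2))
E
python3 - <<'E'
from h import *
f=frame("top"); crop(f,"t1",285,175,435,290,5); crop(f,"t2",220,150,300,280,4); crop(f,"t3",430,50,630,290,3)
E
cat > p.py <<'E'
E
python3 - <<'E'
import cv2,numpy as np
a=cv2.imread('pics/t1.png'); print(a.shape)
E
```

```text
(575, 750, 3)
```

View pics/t1.png

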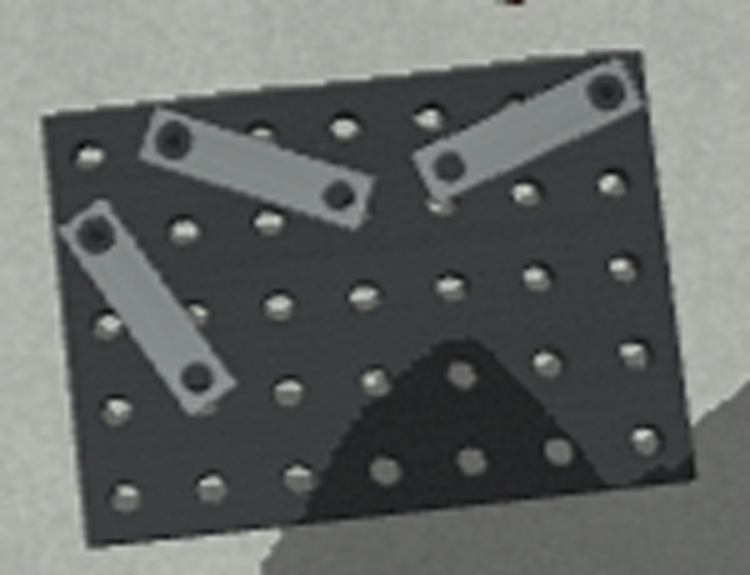

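View pics/t2.png

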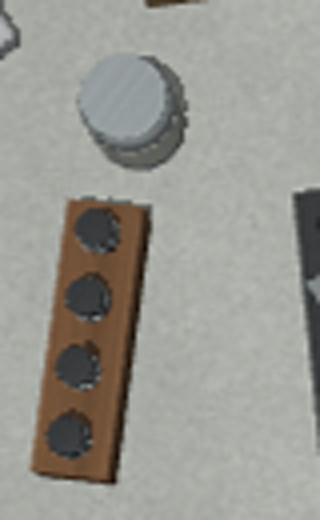

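View pics/t3.png

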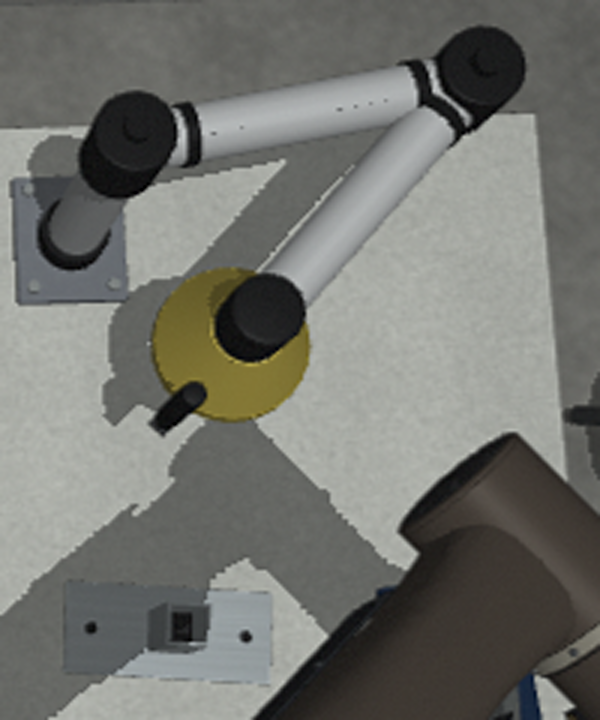

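```bash
python3 - <<'E'
from h import *
f=frame("top")
def c(L,x0,y0,k): return (np.array(L,float)+.5)/k-.5+[x0,y0]
cor=ray(f,c([(41,116),(640,52),(695,479),(90,548)],285,175,5),.055)
mod=np.array([[.125,.175],[.125,-.175],[-.125,-.175],[-.125,.175]])
A=mod-mod.mean(0);B=cor[:,:2]-cor[:,:2].mean(0)
th=np.arctan2((A[:,0]*B[:,1]-A[:,1]*B[:,0]).sum(),(A*B).sum())
Rm=np.array([[np.cos(th),-np.sin(th)],[np.sin(th),np.cos(th)]]);t=cor[:,:2].mean(0)
print("plate",t,th, "res mm",1000*(B-A@Rm.T))
for n,p in dict(ta=(.1,-.05),tb=(.1,0),tc=(-.05,.15),da=(.1,-.15),db=(.1,.1),dc=(.05,.15),seat=(.039,.034)).items(): print(n,np.round(Rm@p+t,4))
# bar marks on top z=.067
m=ray(f,c([(606,91),(450,167),(174,140),(340,194),(96,233),(199,377)],285,175,5),.067)[:,:2]
print(np.round(m,4)); print("plate frame",np.round((m-t)@Rm,4)); print([np.linalg.norm(m[i]-m[i+1]) for i in (0,2,4)])
pins=ray(f,c([(98,230),(87,297),(78,367),(69,436)],220,150,4),.05+.035)
print("pins?",pins)
# rack top corners
print("rack",ray(f,c([(70,199),(152,207),(112,481),(33,472)],220,150,4),.05))
# foot base corners z=.006
print("foot",ray(f,c([(65,580),(271,596),(271,685),(65,672)],430,50,3),.006))
print("tube top",ray(f,c([(172,612),(192,612),(192,641),(172,641)],430,50,3),.086))
print("grip",ray(f,c([(196,392)],430,50,3),.295)," swivel over hood",ray(f,c([(267,303)],430,50,3),.29),"j2",ray(f,c([(484,62)],430,50,3),.29),"j1",ray(f,c([(136,131)],430,50,3),.29), 'hoodring', ray(f,c([(231,345)],430,50,3),.18))
E
```

```text
plate [ 0.51813911 -0.02451231] 0.08683653275948658 res mm [[ 1.01047158 -0.38890615]
 [-0.80956559  0.98424001]
 [ 0.14683195  1.88735478]
 [-0.34773794 -2.48268864]]
ta [ 0.6221 -0.0657]
tb [ 0.6178 -0.0158]
tc [0.4553 0.1206]
da [ 0.6308 -0.1653]
db [0.6091 0.0838]
dc [0.5549 0.1293]
seat [0.554  0.0127]
[[ 0.6321 -0.165 ]
 [ 0.5902 -0.0742]
 [ 0.61    0.0834]
 [ 0.5761 -0.0108]
 [ 0.5571  0.1292]
 [ 0.4728  0.0722]]
plate frame [[ 0.1013 -0.1499]
 [ 0.0675 -0.0557]
 [ 0.1009  0.0995]
 [ 0.059   0.0086]
 [ 0.0522  0.1497]
 [-0.0367  0.1003]]
[np.float64(0.1000542463599909), np.float64(0.10014199993185814), np.float64(0.10174276299494969)]
pins? [[0.59906578 0.29723323 0.085     ]
 [0.55106986 0.30531642 0.085     ]
 [0.50124477 0.31193848 0.085     ]
 [0.45249603 0.31850832 0.085     ]]
rack [[0.62913287 0.32249179 0.05      ]
 [0.62165495 0.26290539 0.05      ]
 [0.4231157  0.2932862  0.05      ]
 [0.43095879 0.34988513 0.05      ]]
foot [[ 0.49130361 -0.29952986  0.006     ]
 [ 0.47056238 -0.49879002  0.006     ]
 [ 0.38389752 -0.4931744   0.006     ]
 [ 0.40133944 -0.29501544  0.006     ]]
tube top [[ 0.4489609  -0.38207346  0.086     ]
 [ 0.4484991  -0.40061621  0.086     ]
 [ 0.42142566 -0.39901356  0.086     ]
 [ 0.42188182 -0.3805089   0.086     ]]
grip [[ 0.61068098 -0.36097139  0.295     ]]  swivel over hood [[ 0.68651174 -0.42620553  0.29      ]] j2 [[ 0.89266857 -0.62402771  0.29      ]] j1 [[ 0.8400513  -0.32493917  0.29      ]] hoodring [[ 0.67866503 -0.42550295  0.18      ]]
```

```bash
python3 - <<'E'
from h import *
go([.47,-.05,.30],np.pi/2+.087)
E
```

```text
t 0.25 tcp [ 0.2805 -0.6137  0.1977] jaw 2.0 q6 -0.29 w 0.088 F [ 0.5 -0.2  0. ]
  shift [-0.102  -0.4067  0.434 ] turn [ 0.342  0.001 -0.   ] alt [-2.8  0.   0. ]
```

```bash
python3 -m crank '[[-0.06,0,0,0,0,0,1],[-0.102,-0.05,0.05,0.1,0,0,1],[-0.102,-0.09,0.1,0.2,0,0,1],[-0.102,-0.13,0.14,0.3,0,0,1],[-0.102,-0.4067,0.434,0.342,0,0,1],[-0.102,-0.4067,0.434,0.342,0,0,1],[-0.102,-0.4067,0.434,0.342,0,0,1],[-0.102,-0.4067,0.434,0.342,0,0,1],[-0.102,-0.4067,0.434,0.342,0,0,1],[-0.102,-0.4067,0.434,0.342,0,0,1]]'
python3 -m crank '[[0,0,0,0,0,0,1],[0,0,0,0,0,0,1]]'
python3 - <<'E'
from h import *
go([.47,-.05,.30],np.pi/2+.087)
f=frame("wrist","w1")
E
```

```text
t: 1.5
eef_pos: [0.4569, -0.0875, 0.3005]
ee_rot: [-1.458, 1.57, 0.2]
force: [0.7, 0.3, -0.8]
width: 0.0874
t: 1.75
eef_pos: [0.4566, -0.0893, 0.3001]
ee_rot: [2.011, 1.571, -2.613]
force: [-0.3, 0.2, 0.1]
width: 0.0875
t 1.75 tcp [ 0.4566 -0.0893  0.3001] jaw 1.659 q6 -1.71 w 0.0875 F [-0.3  0.2  0.1]
  shift [ 0.0001 -0.0169  0.038 ] turn [ 0.001 -0.    -0.   ] alt [-3.14  0.   -0.  ]
```

View pics/w1.png

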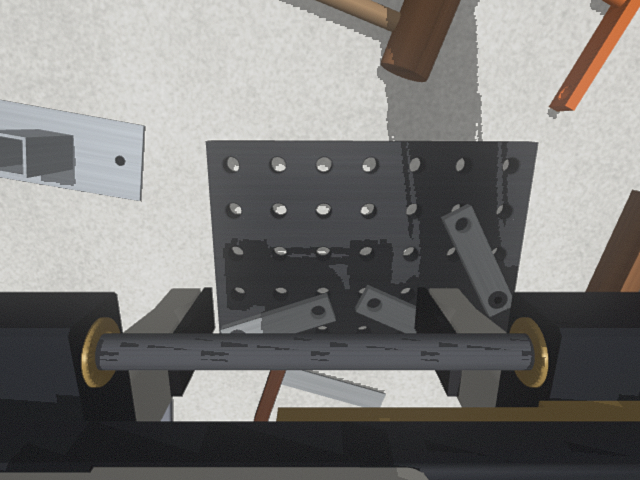

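```bash
cat >> h.py <<'E'
PT=np.array([0.51813911,-0.02451231]); TH=0.0868
def w(p,z=None):
    c,s=np.cos(TH),np.sin(TH); p=np.atleast_2d(p); q=p@np.array([[c,s],[-s,c]])+PT
    return q if z is None else np.c_[q,np.full(len(q),z)]
def pl(q):
    c,s=np.cos(TH),np.sin(TH); return (np.atleast_2d(q)[:,:2]-PT)@np.array([[c,-s],[s,c]])
GRID=[(x/1000,y/1000) for x in range(-100,101,50) for y in range(-150,151,50)]
def overlay(f,name,x0,y0,x1,y1,k,extra=[]):
    im=cv2.resize(f["pixels"][y0:y1,x0:x1,::-1],None,fx=k,fy=k,interpolation=cv2.INTER_CUBIC)
    a=np.linspace(0,2*np.pi,40)
    for (cx,cy,z,r) in [(*g,.055,.0087) for g in GRID]+list(extra):
        P=w(np.c_[cx+r*np.cos(a),cy+r*np.sin(a)],z); u=(proj(f,P)-[x0,y0]+.5)*k-.5
        cv2.polylines(im,[np.round(u).astype(int)],True,(0,0,255) if z<.06 else (0,255,0),1)
    cv2.imwrite(f"pics/{name}.png",im)
E
python3 - <<'E'
from h import *
f=frame("wrist"); overlay(f,"w1o",200,130,545,330,2)
f=frame("top"); overlay(f,"t1o",285,175,435,290,5)
E
```

```text
(no output)
```

View pics/w1o.png

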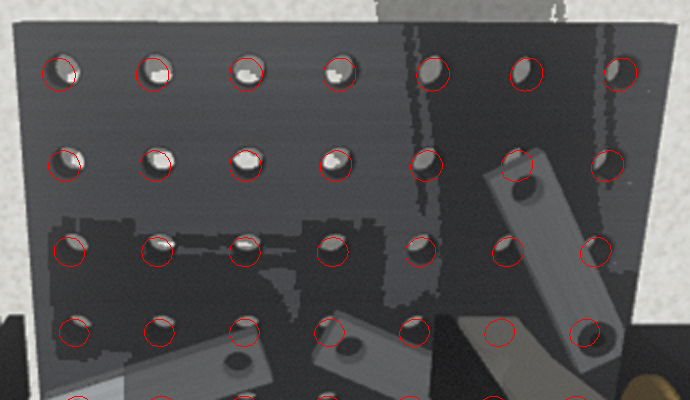

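View pics/t1o.png

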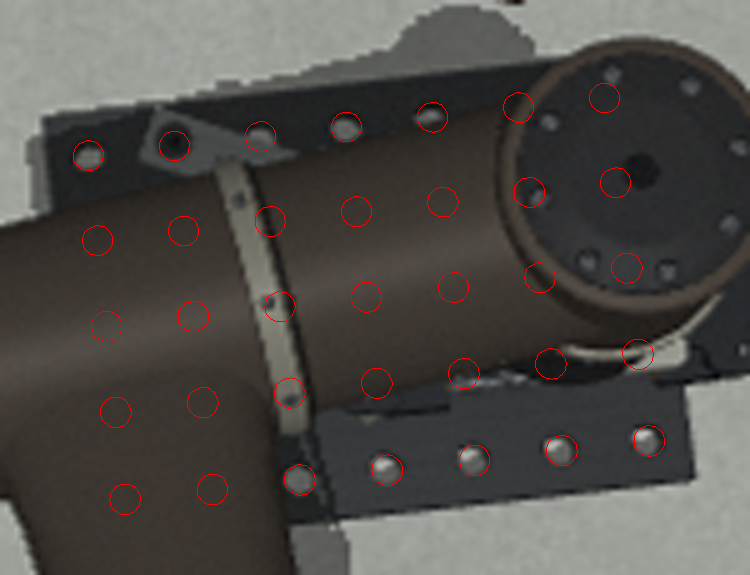

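```bash
python3 - <<'E'
from h import *
f=frame("wrist"); 
for i,(x0,y0) in enumerate([(210,135),(380,135)]):
    im=f["pixels"][y0:y0+125,x0:x0+175,::-1].astype(float); im=np.clip(im*2.0,0,255).astype(np.uint8)
    cv2.imwrite(f"pics/z{i}.png",cv2.resize(im,None,fx=4.5,fy=4.5,interpolation=cv2.INTER_CUBIC))
E
```

```text
(no output)
```

View pics/z0.png

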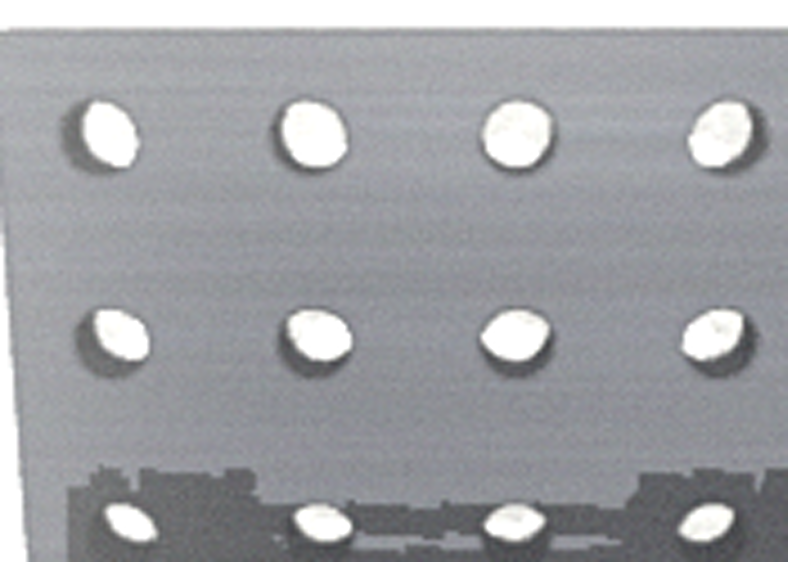

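View pics/z1.png

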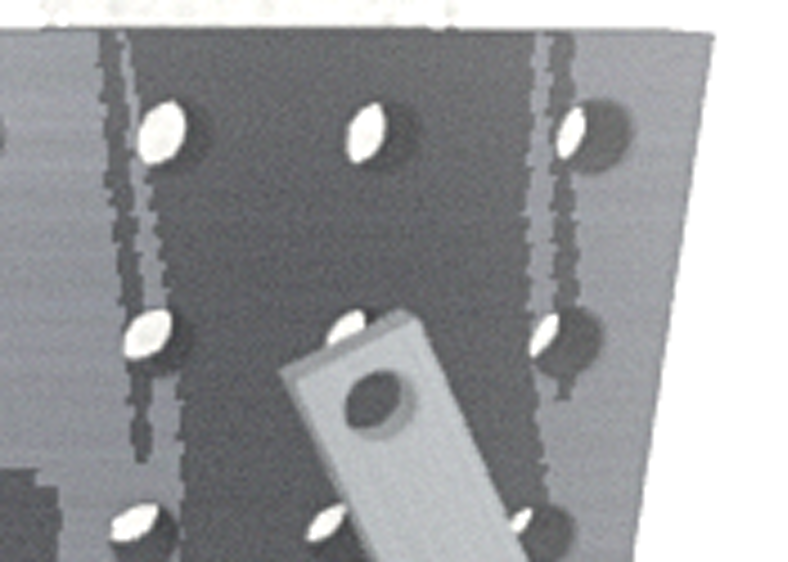

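```bash
python3 - <<'E'
from h import *
from scipy.optimize import least_squares
f=frame("wrist")
u0=(np.array([(101,136),(311,136),(517,136),(727,136),(114,342),(316,343),(516,343),(718,342)],float)+.5)/4.5-.5+[210,135]
u1=(np.array([(174,135),(384,135),(595,136),(152,342),(566,342)],float)+.5)/4.5-.5+[380,135]
u=np.r_[u0,u1]
g=np.array([(-.1,-.15),(-.1,-.1),(-.1,-.05),(-.1,0),(-.05,-.15),(-.05,-.1),(-.05,-.05),(-.05,0),(-.1,.05),(-.1,.1),(-.1,.15),(-.05,.05),(-.05,.15)])
for z in (.055,.052,.058):
    q=ray(f,u,z)[:,:2]; A=g-g.mean(0);B=q-q.mean(0)
    th=np.arctan2((A[:,0]*B[:,1]-A[:,1]*B[:,0]).sum(),(A*B).sum()); Rm=np.array([[np.cos(th),-np.sin(th)],[np.sin(th),np.cos(th)]])
    t=q.mean(0)-Rm@g.mean(0); print(z,t,th,np.round(1000*(B-A@Rm.T).std(0),2),'scale',np.sqrt((B**2).sum()/(A**2).sum()))
E
```

```text
0.055 [ 0.51583194 -0.02315932] 0.08516720418814928 [0.11 0.83] scale 0.9945750277263836
0.052 [ 0.51624827 -0.0227499 ] 0.08516720418814937 [0.2  0.61] scale 1.0014890431698689
0.058 [ 0.51541561 -0.02356874] 0.08516720418814931 [0.23 1.39] scale 0.9876610122828983
```

```bash
sed -i 's/^PT=.*/PT=np.array([0.517,-0.0237]); TH=0.0855/' h.py; python3 - <<'E'
from h import *
for ph in (.34,0):
    d=np.array([-np.sin(ph),np.cos(ph)]); go([*w(np.array([.1,-.15])+.07*d)[0],.12],ph+TH)
print(get_state()["q"])
E
```

```text
t 2.0 tcp [ 0.4564 -0.0907  0.3001] jaw 1.655 q6 -1.71 w 0.0876 F [ 0.3 -0.7  0. ]
  shift [ 0.1801 -0.1428 -0.0223] turn [ 1.23 -0.    0.  ] alt [-1.91 -0.   -0.  ]
t 2.0 tcp [ 0.4564 -0.0907  0.3001] jaw 1.655 q6 -1.71 w 0.0876 F [ 0.3 -0.7  0. ]
  shift [ 0.1801 -0.1662 -0.0183] turn [ 1.57 -0.    0.  ] alt [-1.57 -0.   -0.  ]
[ 2.28783898e-01 -5.03286387e-02 -2.52458810e-01  4.75137852e-05
 -1.36867210e+00 -1.71490321e+00]
```

```bash
python3 -m crank '[[0,-0.14,-0.022,-1.91,0,0,0.7],[0,-0.143,-0.022,-1.91,0,0,0.7],[0.0,-0.143,-0.022,-1.91,0,0,0.7],[0.05,-0.143,-0.022,-1.91,0,0,0.7],[0.18,-0.143,-0.022,-1.91,0,0,0.7],[0.18,-0.143,-0.022,-1.91,0,0,0.7],[0.18,-0.143,-0.022,-1.91,0,0,0.7],[0.18,-0.143,-0.022,-1.91,0,0,0.7],[0.18,-0.143,-0.022,-1.91,0,0,0.7],[0.18,-0.143,-0.022,-1.91,0,0,0.7]]'
python3 -m crank '[[0,0,0,-0.05,0,0,0.7],[0,0,0,-0.05,0,0,0.7]]'
python3 - <<'E'
from h import *
for ph in (.34,0):
    d=np.array([-np.sin(ph),np.cos(ph)]); go([*w(np.array([.1,-.15])+.07*d)[0],.12],ph+TH)
f=frame("wrist","w2"); f=frame("side","s2")
E
```

```text
t: 3.25
eef_pos: [0.6009, -0.1003, 0.1199]
ee_rot: [-0.115, 1.57, -2.861]
force: [-0.8, -0.7, 0.8]
width: 0.0615
t: 3.5
eef_pos: [0.6009, -0.1001, 0.12]
ee_rot: [0.001, 1.571, -2.702]
force: [-1.1, -0.4, -0.1]
width: 0.0613
t 3.5 tcp [ 0.6009 -0.1001  0.12  ] jaw -2.703 q6 0.28 w 0.0613 F [-1.1 -0.4 -0.1]
  shift [0.     0.0005 0.0006] turn [ 0.013  0.    -0.   ] alt [-3.13  0.    0.  ]
t 3.5 tcp [ 0.6009 -0.1001  0.12  ] jaw -2.703 q6 0.28 w 0.0613 F [-1.1 -0.4 -0.1]
  shift [ 0.      0.0049 -0.0227] turn [ 0.353  0.    -0.   ] alt [-2.79  0.    0.  ]
```

View pics/w2.png

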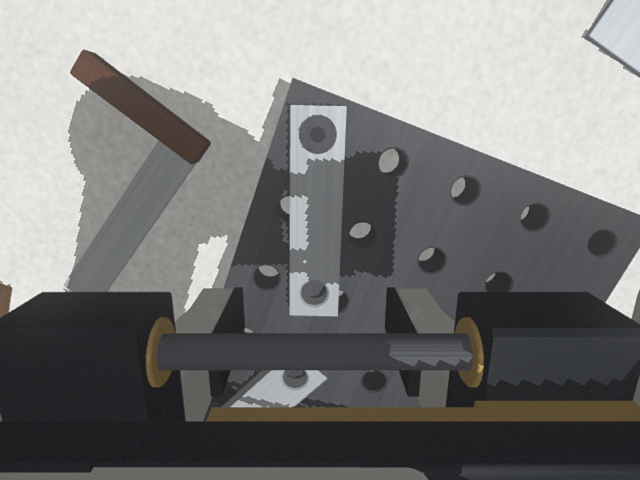

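View pics/s2.png

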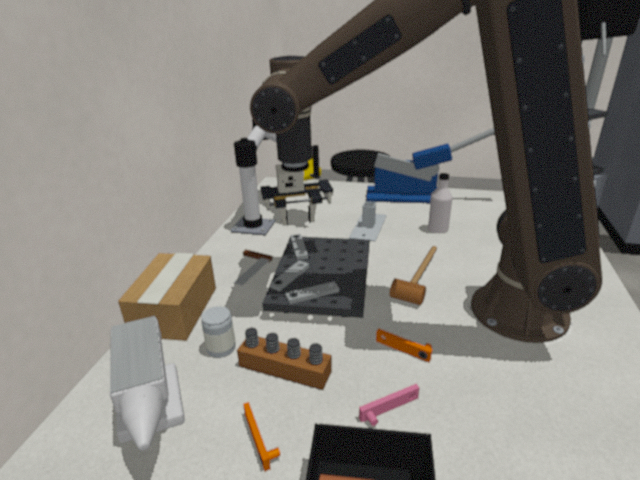

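```bash
python3 -m crank '[[0.04,0,0,0.013,0,0,0.7],[0.061,0,0,0.013,0,0,0.7],[0.061,0,0,0.013,0,0,0.7],[0.061,0,0,0.013,0,0,0.2],[0.061,0,0,0.013,0,0,0.2],[0.061,0,0,0.013,0,0,0.2],[0.061,0,0,0.013,0,0,0.2],[0.061,0,0,0.013,0,0,0.2]]' 15
python3 - <<'E'
from h import *
for ph in (.34,0):
    d=np.array([-np.sin(ph),np.cos(ph)]); go([*w(np.array([.1,-.15])+.07*d)[0],.059],ph+TH)
E
```

```text
t: 4.6
eef_pos: [0.6011, -0.0991, 0.0593]
ee_rot: [2.88, 1.571, 0.166]
force: [0.5, 0.4, -0.7]
width: 0.0194
t 4.6 tcp [ 0.6011 -0.0991  0.0593] jaw -2.714 q6 0.27 w 0.0194 F [ 0.5  0.4 -0.7]
  shift [0.0003 0.0014 0.0013] turn [ 0.002 -0.    -0.   ] alt [-3.14  0.   -0.  ]
t 4.6 tcp [ 0.6011 -0.0991  0.0593] jaw -2.714 q6 0.27 w 0.0194 F [ 0.5  0.4 -0.7]
  shift [ 0.0003  0.0055 -0.0221] turn [ 0.342 -0.    -0.   ] alt [-2.8  0.  -0. ]
```

```bash
python3 - <<'E'
from h import *
f=frame("wrist","w3"); f=frame("side"); crop(f,"s3",230,160,420,320,4)
E
```

```text
(no output)
```

View pics/w3.png

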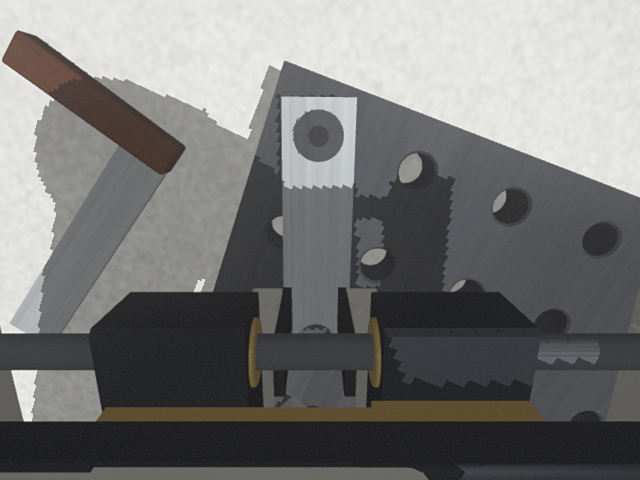

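View pics/s3.png

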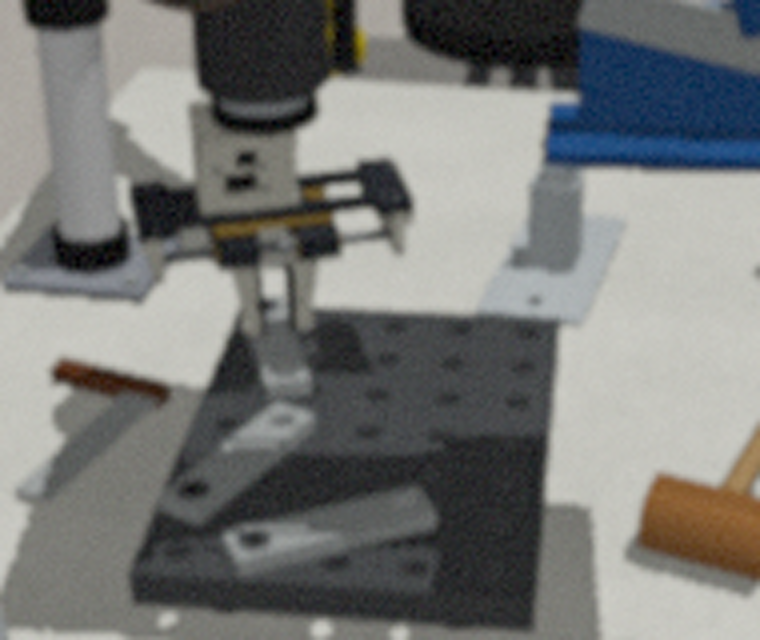

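```bash
python3 - <<'E'
from h import *
s=get_state(); f=frame("wrist"); M=R.from_euler('xyz',s["ee_rot"]).as_matrix(); p=np.array(s["eef_pos"])
for z in (-.0097,0,.0097): print(proj(f,p+M@[0,0,z]), proj(f,p+M@[-.05,0,z]))
print(proj(f,w([.1-.0334,-.15+.0943],.067)),s["width"],s["t"])
im=f["pixels"][260:440,220:420,::-1].astype(float); im=np.clip(im*2.5,0,255).astype(np.uint8)
cv2.imwrite(f"pics/z3.png",cv2.resize(im,None,fx=4,fy=4,interpolation=cv2.INTER_CUBIC))
E
```

```text
[[295.57623342 280.94039815]] [[289.79318336 330.54519432]]
[[314.89086295 280.93973864]] [[315.18457745 330.54133998]]
[[334.20372293 280.93907919]] [[340.57291344 330.5374861 ]]
[[317.16361271 339.6758613 ]] 0.018057771765671908 4.7
```

View pics/z3.png

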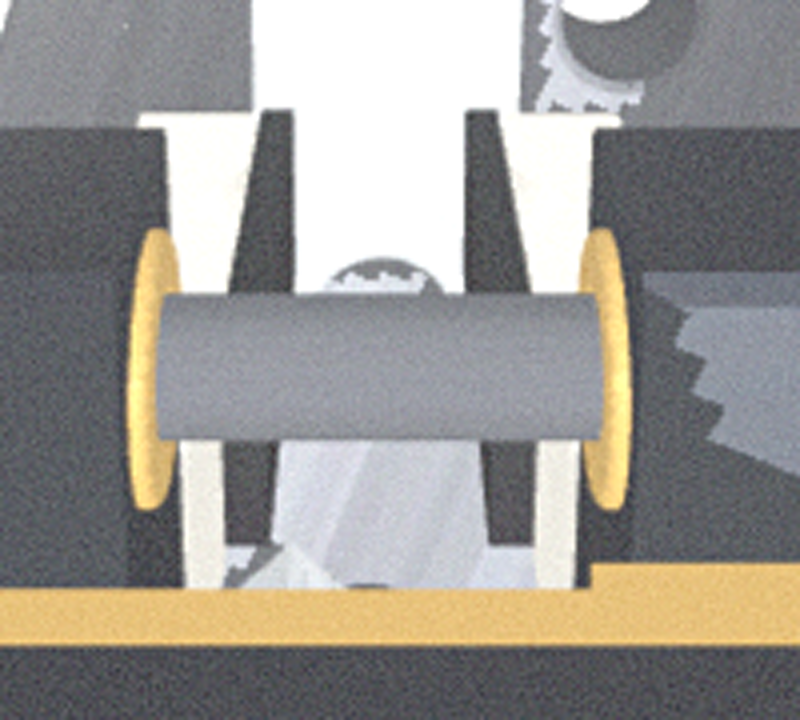

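```bash
python3 - <<'E'
from h import *
s=get_state(); f=frame("side"); M=R.from_euler('xyz',s["ee_rot"]).as_matrix(); p=np.array(s["eef_pos"])
L=[proj(f,p+M@[x,0,z])[0] for x in (0,-.0188) for z in (-.009,.009)]; print(np.round(L,1))
k=12;x0,y0=280,215
im=cv2.resize(f["pixels"][y0:y0+48,x0:x0+60,::-1],None,fx=k,fy=k,interpolation=cv2.INTER_CUBIC)
for u in L: cv2.circle(im,tuple(int(v) for v in (u-[x0,y0]+.5)*k),4,(0,0,255),-1)
cv2.imwrite("pics/s4.png",im)
E
```

```text
[[296.3 250.8]
 [302.3 250.1]
 [296.  245.3]
 [302.1 244.5]]
```

View pics/s4.png

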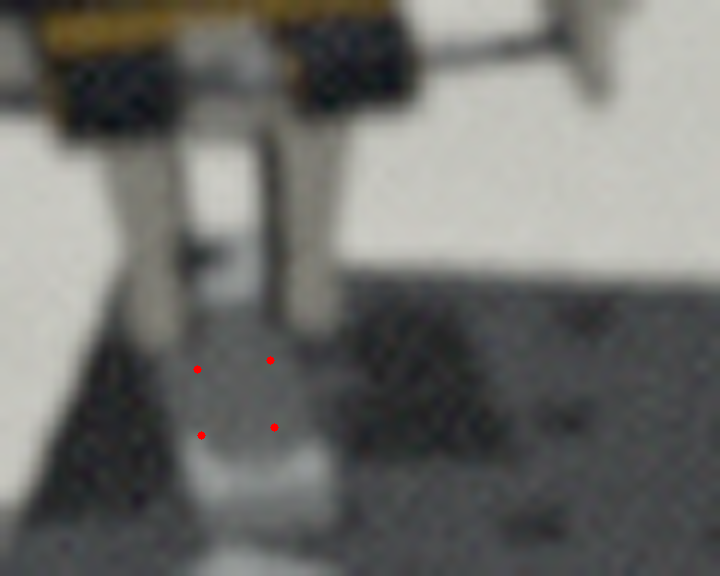

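```bash
python3 - <<'E'
from h import *
f=frame("side"); overlay(f,"s5",230,180,420,320,4,[(.1,-.15,.067,.008),(.1,.1,.067,.008),(.05,.15,.067,.008)])
f=frame("top");s=get_state(); M=R.from_euler('xyz',s["ee_rot"]).as_matrix(); p=np.array(s["eef_pos"])
print(proj(f,p)); crop(f,"t5",300,140,460,260,5)
E
```

```text
[[382.96922671 204.57025853]]
```

View pics/s5.png

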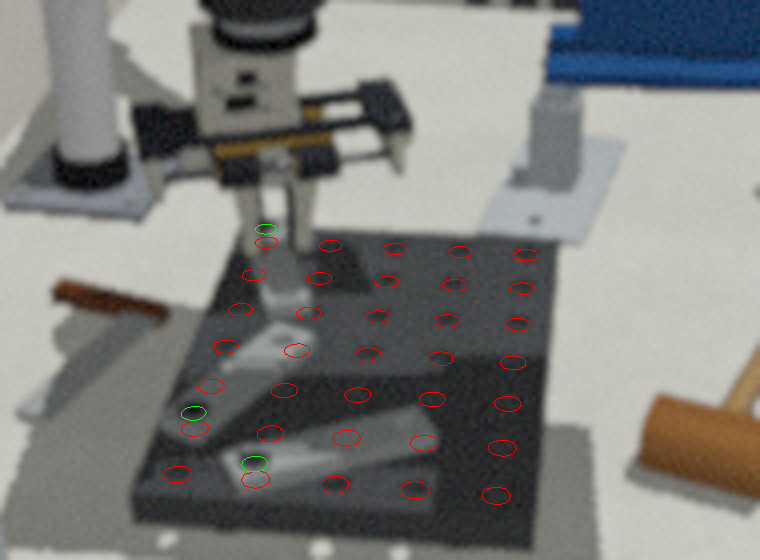

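View pics/t5.png

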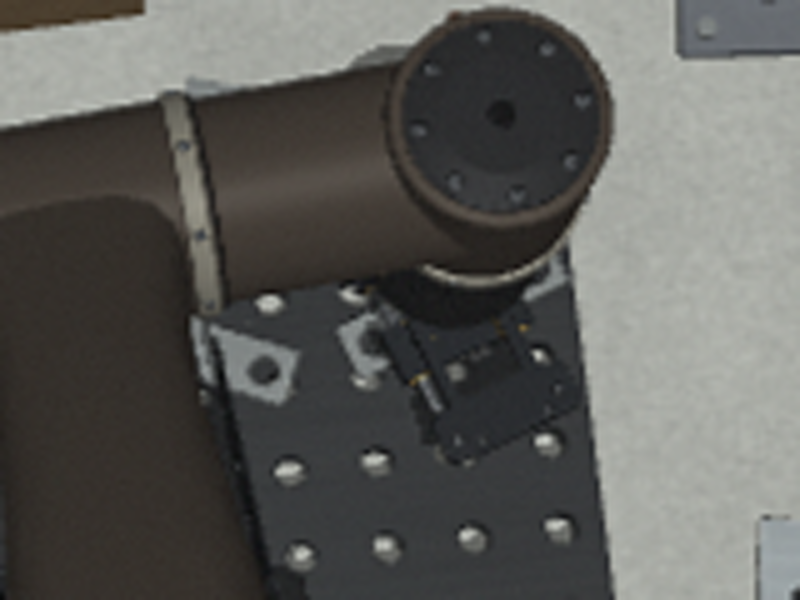

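```bash
python3 -m crank '[[0,0,0,0,0,0,0.2],[0,0,0,0,0,0,0.2],[0.002,0,0,0,0,0,0.2],[0.002,0,0,0,0,0,0.2]]'; python3 -m crank '[[0.003,0,0,0,0,0,0.2],[0.003,0,0,0,0,0,0.2]]'
python3 - <<'E'
from h import *
f=frame("side"); crop(f,"s6",270,200,330,250,12)
s=get_state();print(s["force"],s["width"],s["eef_pos"])
E
```

```text
t: 5.4
eef_pos: [0.6009, -0.0991, 0.0569]
ee_rot: [-0.441, 1.57, 3.129]
force: [-0.1, -0.2, -0.3]
width: 0.0174
t: 5.65
eef_pos: [0.6008, -0.0991, 0.0538]
ee_rot: [-0.338, 1.57, -3.051]
force: [-0.2, -0.9, -0.1]
width: 0.0178
[0.44132052 0.10929014 0.38491536] 0.017776319383263454 [ 0.6009213  -0.09907443  0.05391702]
```

View pics/s6.png

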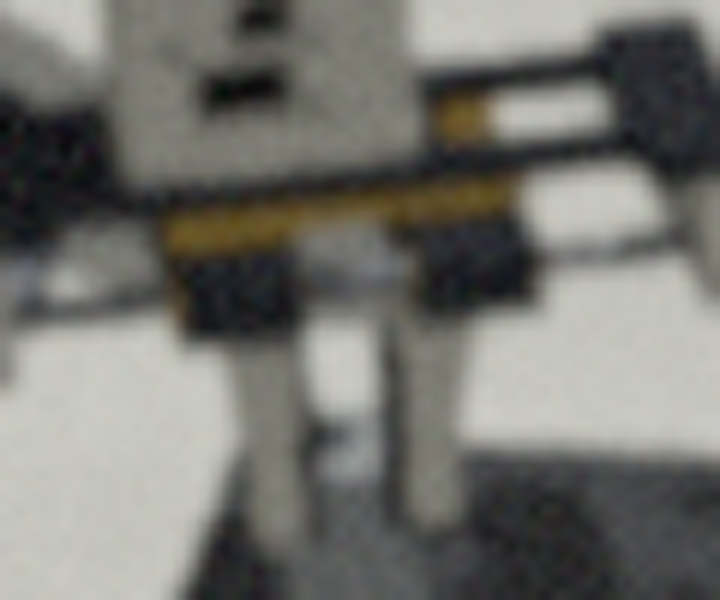

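```bash
python3 -m crank '[[0,0,0,0,0,0,0.6],[0,0,0,0,0,0,0.6],[0,0,0,0,0,0,0.6],[0,0,0,0,0,0,0.6],[0.004,0,0,0,0,0,0.6],[0.008,0,0,0,0,0,0.6],[0.011,0,0,0,0,0,0.6],[0.011,0,0,0,0,0,0.6]]'; python3 - <<'E'
from h import *
f=frame("side"); crop(f,"s7",270,200,330,250,12); f=frame("wrist","w7")
s=get_state();print(s["force"],s["width"],s["eef_pos"])
E
```

```text
t: 6.7
eef_pos: [0.6008, -0.0991, 0.0427]
ee_rot: [-0.35, 1.57, -3.064]
force: [-0.3, -0.1, 0.6]
width: 0.0525
[-0.64340705 -0.23091787 -0.50503522] 0.052874832464179074 [ 0.60106371 -0.09908788  0.04307317]
```

View pics/s7.png

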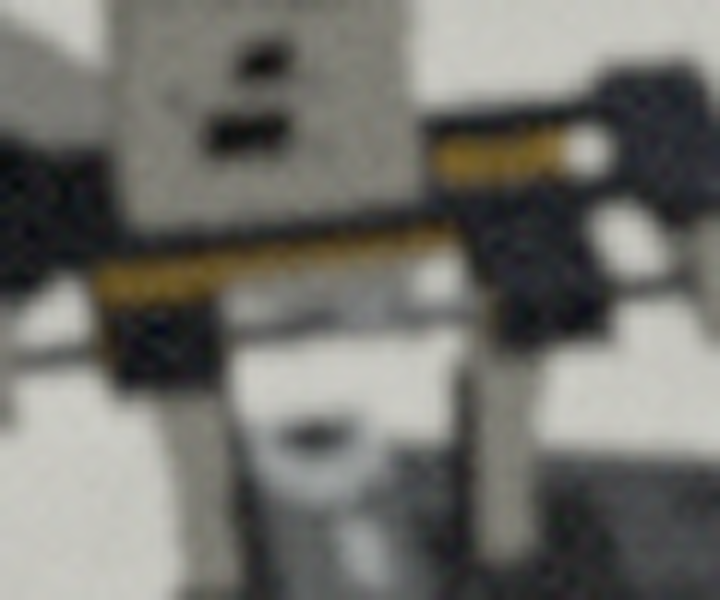

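View pics/w7.png

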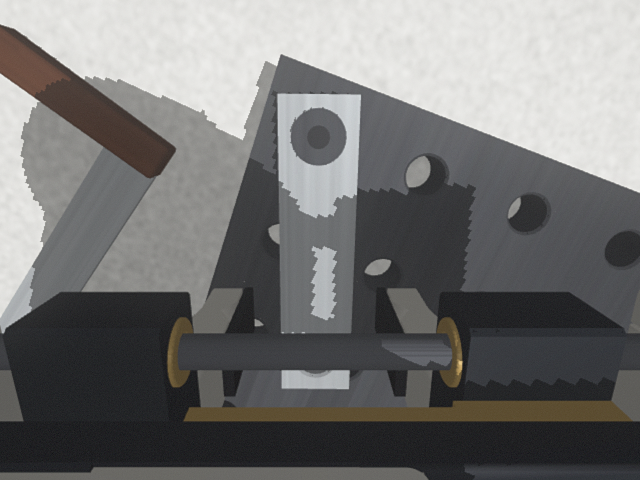

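```bash
for i in 1 2; do python3 -m crank '[[0.002,0,0,0,0,0,0.6],[0.002,0,0,0,0,0,0.6]]' | grep -E "eef_pos|force"; done;  python3 -m crank '[[0.002,0,0,0,0,0,0.6],[0.004,0,0,0,0,0,0.6],[0.004,0,0,0,0,0,0.6]]'| grep -E "eef_pos|force"
```

```text
eef_pos: [0.601, -0.0991, 0.041]
force: [0.7, -0.5, 0.2]
eef_pos: [0.6009, -0.0991, 0.0389]
force: [0.0, 0.3, -0.6]
eef_pos: [0.6009, -0.0991, 0.0349]
force: [0.5, 0.1, -0.5]
```

```bash
for i in 1 2 3; do python3 -m crank '[[0.002,0,0,0,0,0,0.6],[0.002,0,0,0,0,0,0.6]]' | grep -E "eef_pos|force"; done; python3 - <<'E'
from h import *
f=frame("side"); crop(f,"s8",270,200,330,250,12); f=frame("wrist","w8")
E
```

```text
eef_pos: [0.6009, -0.0991, 0.033]
force: [0.4, -0.0, 0.5]
eef_pos: [0.6009, -0.0991, 0.0309]
force: [0.4, 0.5, -0.1]
eef_pos: [0.6009, -0.0991, 0.0289]
force: [-0.7, -0.2, -0.5]
```

View pics/s8.png

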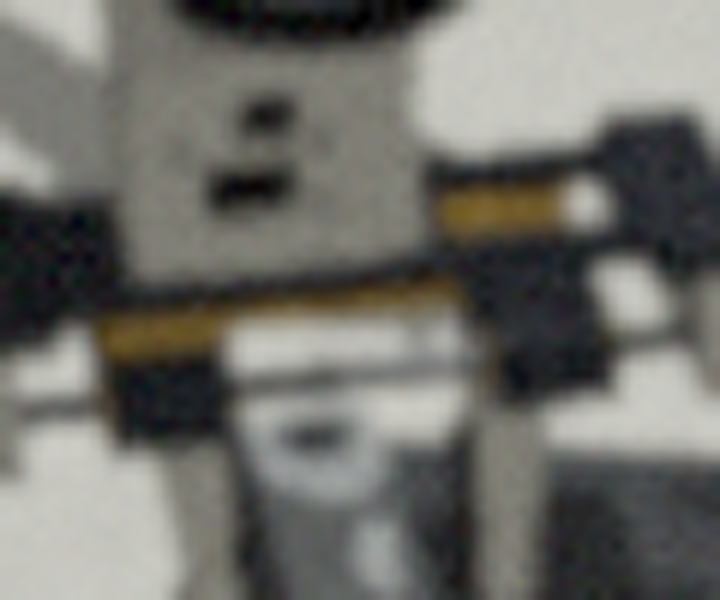

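```bash
python3 - <<'E'
from h import *
f=frame("side"); crop(f,"s9",265,215,345,275,10); s=get_state();print(s["q"],s["width"],s["eef_pos"],proj(f,s["eef_pos"]))
E
```

```text
[ 1.56975508e-01  4.07657220e-01 -3.40843243e-01  5.42839411e-06
 -8.22212997e-01  2.71047521e-01] 0.05297403878851584 [ 0.60110406 -0.09904788  0.02916123] [[299.7737651  259.15476452]]
```

View pics/s9.png

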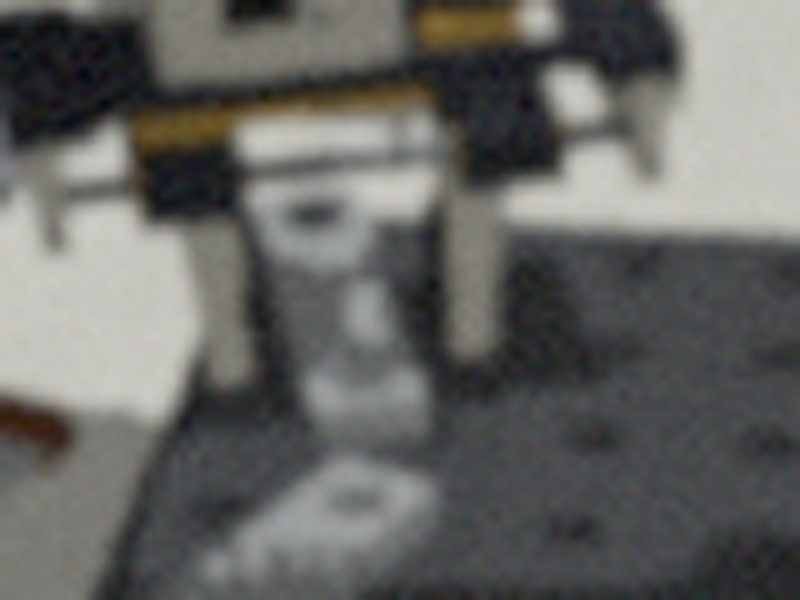

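View pics/w8.png

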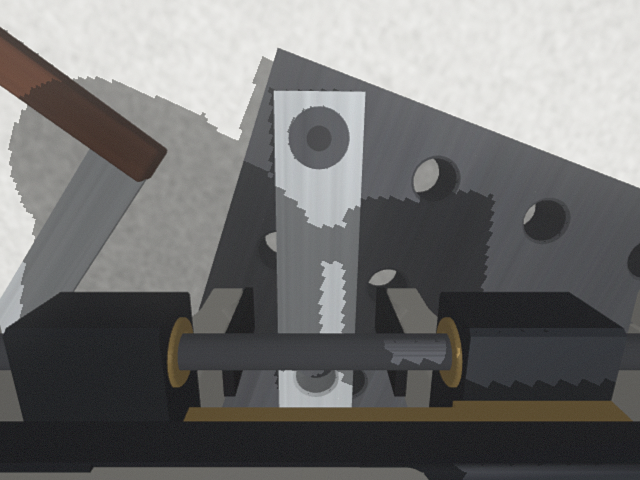

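```bash
python3 - <<'E'
from h import *
f=frame("side")
for z in (.03,.05,.06,.07,.08): print(z,ray(f,[(288,253.5),(312,251)],z).mean(0))
fw=frame("wrist")
s=get_state();print(s["eef_pos"])
# wrist: bar marks rayed at z=.067 
for z in (.04,.055,.067): print(z,ray(fw,[(319,137),(319,376)],z)[:, :2], pl(ray(fw,[(319,137),(319,376)],z)))
E
```

```text
0.03 [ 0.61049392 -0.13684239  0.03      ]
0.05 [ 0.60073886 -0.10434722  0.05      ]
0.06 [ 0.59586133 -0.08809963  0.06      ]
0.07 [ 0.5909838  -0.07185205  0.07      ]
0.08 [ 0.58610627 -0.05560446  0.08      ]
[ 0.60107151 -0.09906622  0.02917341]
0.04 [[ 0.62871943 -0.1637289 ]
 [ 0.57935145 -0.05655552]] [[ 0.09935344 -0.14905777]
 [ 0.05931796 -0.03806006]]
0.055 [[ 0.62908494 -0.16408825]
 [ 0.58393528 -0.06607246]] [[ 0.09968693 -0.14944702]
 [ 0.06307234 -0.04793367]]
0.067 [[ 0.62937734 -0.16437573]
 [ 0.58760234 -0.07368601]] [[ 0.09995371 -0.14975841]
 [ 0.06607584 -0.05583256]]
```

```bash
for i in 1 2 3 4 5; do python3 -m crank '[[0.001,0,0,0,0,0,0.6],[0.001,0,0,0,0,0,0.6]]' | grep -E "eef_pos|force"; done
```

```text
eef_pos: [0.601, -0.0991, 0.028]
force: [-0.6, -0.2, 0.3]
eef_pos: [0.601, -0.0991, 0.0271]
force: [-0.3, 0.4, -0.5]
eef_pos: [0.6011, -0.0991, 0.0269]
force: [-3.0, 0.7, 6.2]
eef_pos: [0.6012, -0.0991, 0.0269]
force: [-5.9, 2.3, 14.6]
eef_pos: [0.6012, -0.0991, 0.0268]
force: [-8.9, 2.3, 22.2]
```

```bash
python3 -m crank '[[-0.005,0,0,0,0,0,0.6],[-0.005,0,0,0,0,0,0.2],[-0.005,0,0,0,0,0,0.2],[-0.005,0,0,0,0,0,0.2],[-0.005,0,0,0,0,0,0.2],[-0.005,0,0,0,0,0,0.2]]' 15
python3 - <<'E'
from h import *
f=frame("wrist","w9")
for ph in (.34,0):
    d=np.array([-np.sin(ph),np.cos(ph)]); go([*w(np.array([.1,-.15])+.07*d)[0],.03],ph+TH)
E
```

```text
t: 10.68
eef_pos: [0.6007, -0.0992, 0.0287]
ee_rot: [-0.363, 1.57, -3.076]
force: [-0.8, -0.3, -2.3]
width: 0.0319
t 10.72 tcp [ 0.6007 -0.0992  0.0287] jaw -2.714 q6 0.27 w 0.0319 F [-0.3  0.  -3. ]
  shift [-0.0013  0.0015  0.0008] turn [0.002 0.001 0.   ] alt [-3.14 -0.    0.  ]
t 10.72 tcp [ 0.6007 -0.0992  0.0287] jaw -2.714 q6 0.27 w 0.0319 F [-0.3  0.  -3. ]
  shift [-0.0013  0.0055 -0.0225] turn [0.342 0.001 0.   ] alt [-2.8 -0.   0. ]
```

View pics/w9.png

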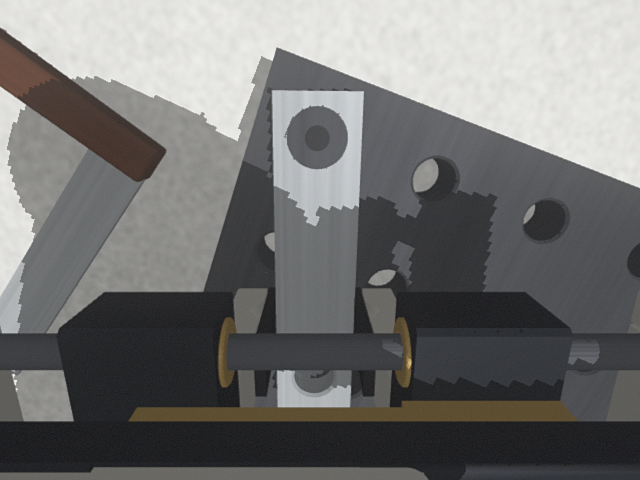

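```bash
cat >> h.py <<'E'
ZO=0.028
def arc(dowel,ph1,n,sgnrot=None):
    """rotate about plate point dowel by ph1 (world ccw) in n steps"""
    s=get_state(); M=R.from_euler('xyz',s["ee_rot"]).as_matrix(); p=np.array(s["eef_pos"]); D=w(dowel)[0]
    print("r",np.linalg.norm(p[:2]-D), "bar ang world", np.arctan2(*(p[:2]-D)[::-1]))
    for i in range(1,n+1):
        a=ph1*i/n; c,q=np.cos(a),np.sin(a); t=np.r_[D+np.array([[c,-q],[q,c]])@(p[:2]-D),p[2]]
        print(np.round(M.T@(t-p),4), np.round(M.T@[0,0,a],3))
E
python3 - <<'E'
from h import *
arc([.1,-.15],-.342,5)
E
```

```text
r 0.07149542042576877 bar ang world 1.9846958495664757
[-0.      0.0002 -0.0049] [ 0.068  0.    -0.   ]
[-0.      0.0008 -0.0097] [ 0.137  0.    -0.   ]
[-0.      0.0017 -0.0145] [ 0.205  0.    -0.   ]
[-0.      0.0029 -0.0193] [ 0.274  0.    -0.   ]
[-0.      0.0045 -0.0239] [ 0.342  0.    -0.   ]
```

```bash
python3 -m crank '[[0,0.0002,-0.0047,0.068,0,0,0.2],[0,0.0008,-0.0095,0.137,0,0,0.2],[0,0.0017,-0.0142,0.205,0,0,0.2],[0,0.0029,-0.0188,0.274,0,0,0.2],[0,0.0043,-0.0231,0.342,0,0,0.2],[0,0.0043,-0.0231,0.342,0,0,0.2],[0,0.0043,-0.0231,0.342,0,0,0.2]]'
python3 - <<'E'
from h import *
f=frame("wrist","w10")
go([*w([.1,-.0785])[0],.029],TH)
f=frame("side"); crop(f,"s10",230,180,420,320,4)
E
```

```text
t: 11.6
eef_pos: [0.6237, -0.0933, 0.0289]
ee_rot: [-0.732, 1.571, 2.497]
force: [-0.2, 0.3, -2.9]
width: 0.0319
t 11.65 tcp [ 0.6237 -0.0933  0.029 ] jaw -3.054 q6 -0.07 w 0.0318 F [ 0.1  1.  -2.5]
  shift [-0.      0.      0.0004] turn [0.002 0.    0.   ] alt [-3.14 -0.    0.  ]
```

View pics/w10.png

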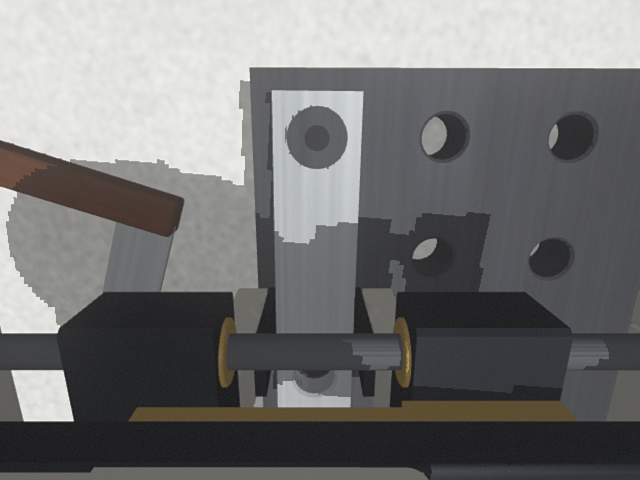

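View pics/s10.png

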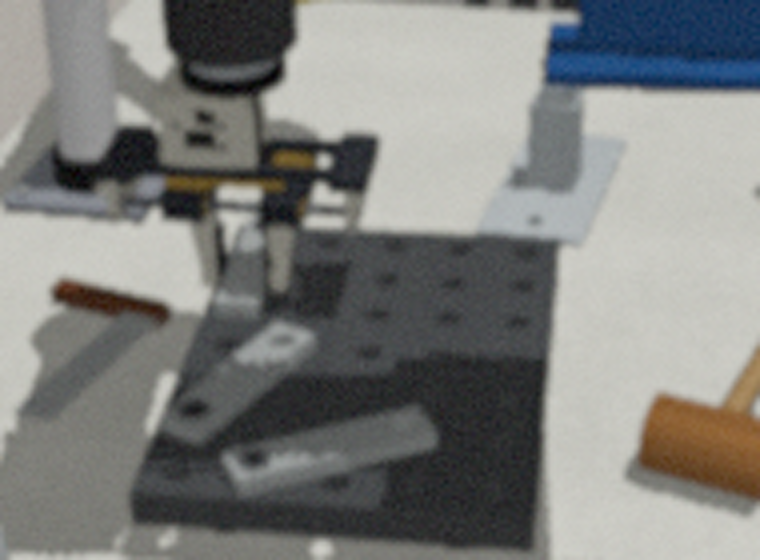

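```bash
python3 -m crank '[[0,0,0,0,0,0,0.6],[0,0,0,0,0,0,0.6],[0,0,0,0,0,0,0.6],[0,0,0,0,0,0,0.6],[-0.04,0,0,0,0,0,0.6],[-0.1,0,0,0,0,0,0.6],[-0.1,0,0,0,0,0,0.6],[-0.1,0,0,0,0,0,0.6]]'
python3 - <<'E'
from h import *
d=np.array([-np.sin(.43),-np.cos(.43)]);go([*w(np.array([.1,.1])+.07*d)[0],.1],TH-.43)
E
```

```text
t: 12.7
eef_pos: [0.6237, -0.0933, 0.1293]
ee_rot: [-2.62, 1.57, 0.607]
force: [0.4, 0.6, -0.8]
width: 0.0527
t 12.7 tcp [ 0.6237 -0.0933  0.1293] jaw -3.056 q6 -0.07 w 0.0527 F [ 0.4  0.6 -0.8]
  shift [ 0.0293 -0.1148  0.0296] turn [ 0.43  -0.001  0.001] alt [-2.71 -0.   -0.  ]
```

```bash
python3 -m crank '[[0,-0.06,0.015,0.18,0,0,0.6],[0,-0.115,0.03,0.36,0,0,0.6],[0,-0.115,0.03,0.43,0,0,0.6],[0,-0.115,0.03,0.43,0,0,0.6],[0,-0.115,0.03,0.43,0,0,0.6]]'
python3 - <<'E'
from h import *
d=np.array([-np.sin(.43),-np.cos(.43)]);go([*w(np.array([.1,.1])+.07*d)[0],.029],TH-.43)
f=frame("wrist"); overlay(f,"w11",0,40,640,420,1.25,[(.1,-.15,.067,.008),(.1,.1,.067,.008),(.05,.15,.067,.008),(.1,-.05,.067,.0087)])
E
```

```text
t: 13.32
eef_pos: [0.5838, 0.0181, 0.1283]
ee_rot: [0.693, 1.569, -2.792]
force: [0.8, -0.5, 0.1]
width: 0.0527
t 13.32 tcp [0.5838 0.0181 0.1283] jaw 2.799 q6 -0.71 w 0.0527 F [ 0.8 -0.5  0.1]
  shift [ 0.0993 -0.0008 -0.0006] turn [ 0.002  0.001 -0.001] alt [-3.14  0.    0.  ]
```

View pics/w11.png

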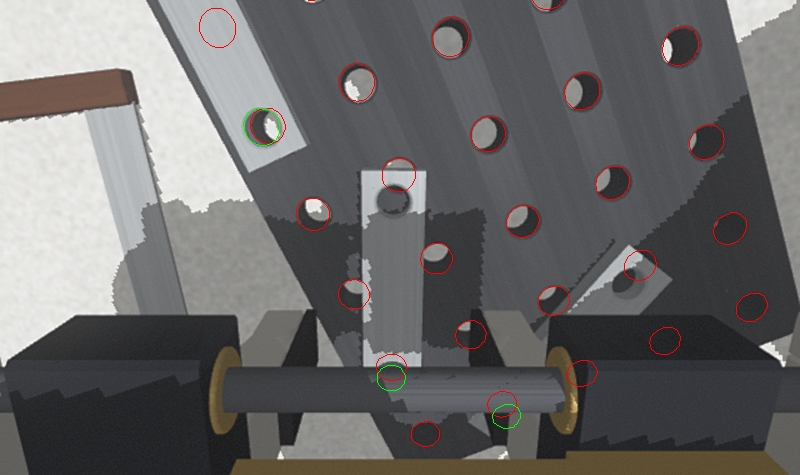

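```bash
python3 -m crank '[[0.05,0,0,0,0,0,0.6],[0.085,0,0,0,0,0,0.6],[0.098,0,0,0,0,0,0.6],[0.098,0,0,0,0,0,0.6],[0.098,0,0,0,0,0,0.2],[0.098,0,0,0,0,0,0.2],[0.098,0,0,0,0,0,0.2],[0.098,0,0,0,0,0,0.2],[0.098,0,0,0,0,0,0.2]]' 15
python3 - <<'E'
from h import *
go([*w([.1,.03])[0],.0295],TH)
arc([.1,.1],.43,5)
E
```

```text
t: 14.5
eef_pos: [0.5847, 0.0188, 0.0322]
ee_rot: [-2.613, 1.569, 0.185]
force: [-1.4, 0.5, 6.8]
width: 0.0317
t 14.5 tcp [0.5847 0.0188 0.0322] jaw 2.798 q6 -0.71 w 0.0317 F [-1.4  0.5  6.8]
  shift [ 0.0027 -0.006  -0.0291] turn [-0.429 -0.001  0.   ] alt [2.71 0.   0.  ]
r 0.06968841842132467 bar ang world -1.9135539544094957
[ 0.     -0.0003 -0.006 ] [-0.086 -0.    -0.   ]
[ 0.     -0.001  -0.0119] [-0.172 -0.    -0.   ]
[ 0.     -0.0023 -0.0178] [-0.258 -0.    -0.   ]
[ 0.     -0.0041 -0.0235] [-0.344 -0.    -0.   ]
[ 0.     -0.0064 -0.029 ] [-0.43  -0.    -0.001]
```

```bash
python3 -m crank '[[-0.001,-0.0003,-0.006,-0.086,0,0,0.2],[-0.001,-0.001,-0.0119,-0.172,0,0,0.2],[-0.001,-0.0023,-0.0178,-0.258,0,0,0.2],[-0.001,-0.0041,-0.0235,-0.344,0,0,0.2],[-0.001,-0.0062,-0.029,-0.429,0,0,0.2],[-0.001,-0.0062,-0.029,-0.429,0,0,0.2],[-0.001,-0.0062,-0.029,-0.429,0,0,0.2]]'
python3 - <<'E'
from h import *
go([*w([.1,.03])[0],.0295],TH)
E
python3 -m crank '[[0,0,0,0,0,0,0.6],[0,0,0,0,0,0,0.6],[0,0,0,0,0,0,0.6],[0,0,0,0,0,0,0.6],[-0.04,0,0,0,0,0,0.6],[-0.1,0,0,0,0,0,0.6],[-0.1,0,0,0,0,0,0.6],[-0.1,0,0,0,0,0,0.6]]'
python3 - <<'E'
from h import *
d=np.array([-np.cos(.51),-np.sin(.51)]);go([*w(np.array([.05,.15])+.07*d)[0],.1],TH+.51+np.pi/2)
f=frame("wrist"); overlay(f,"w12",0,40,640,420,1.25,[(.1,-.15,.067,.008),(.1,.1,.067,.008),(.05,.15,.067,.008),(.1,-.05,.067,.0087),(.1,0,.067,.0087)])
E
```

```text
t: 15.38
eef_pos: [0.6137, 0.0147, 0.0323]
ee_rot: [-3.09, 1.57, 0.135]
force: [1.2, -1.1, -0.8]
width: 0.0317
t 15.38 tcp [0.6137 0.0147 0.0323] jaw -3.058 q6 -0.26 w 0.0317 F [ 1.2 -1.1 -0.8]
  shift [ 0.0028  0.     -0.0004] turn [-0.002 -0.001  0.   ] alt [3.14 0.   0.  ]
t: 16.38
eef_pos: [0.6133, 0.0148, 0.1322]
ee_rot: [-2.328, 1.57, 0.898]
force: [0.1, -0.4, -0.3]
width: 0.0527
t 16.38 tcp [0.6133 0.0148 0.1322] jaw -3.057 q6 -0.26 w 0.0527 F [ 0.1 -0.4 -0.3]
  shift [ 0.0322 -0.0856  0.1104] turn [ 1.06e+00 -0.00e+00  1.00e-03] alt [-2.08 -0.   -0.  ]
```

View pics/w12.png

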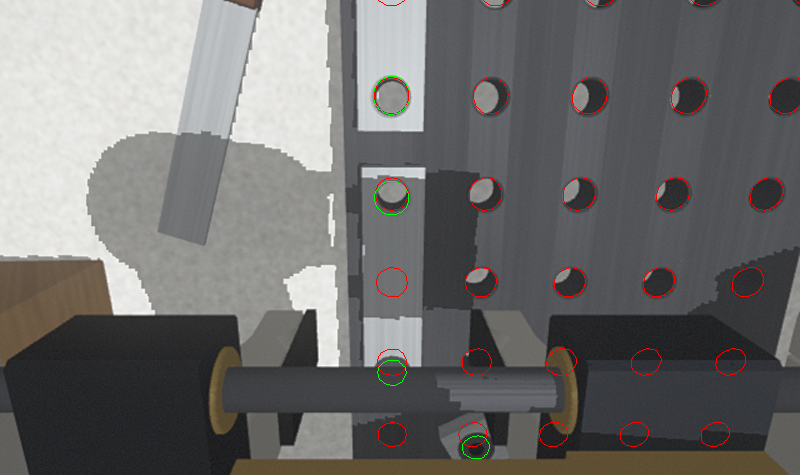

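```bash
python3 -m crank '[[0,-0.05,0.055,0.18,0,0,0.6],[0,-0.086,0.11,0.36,0,0,0.6],[0,-0.086,0.11,0.54,0,0,0.6],[0,-0.086,0.11,0.72,0,0,0.6],[0,-0.086,0.11,0.9,0,0,0.6],[0,-0.086,0.11,1.06,0,0,0.6],[0,-0.086,0.11,1.06,0,0,0.6],[0,-0.086,0.11,1.06,0,0,0.6]]'
python3 - <<'E'
from h import *
d=np.array([-np.cos(.51),-np.sin(.51)]);go([*w(np.array([.05,.15])+.07*d)[0],.03],TH+.51+np.pi/2)
f=frame("wrist"); overlay(f,"w13",0,40,640,420,1.25,[(.1,-.15,.067,.008),(.1,.1,.067,.008),(.05,.15,.067,.008),(.1,-.05,.067,.0087),(.1,0,.067,.0087)])
E
```

```text
t: 17.42
eef_pos: [0.4962, 0.0908, 0.1314]
ee_rot: [1.497, 1.569, -2.616]
force: [-0.3, 0.3, 0.3]
width: 0.0527
t 17.43 tcp [0.4962 0.0908 0.1314] jaw 2.17 q6 -1.54 w 0.0527 F [-0.3  0.3  0.3]
  shift [ 1.014e-01 -0.000e+00  1.000e-04] turn [ 0.004  0.    -0.001] alt [-3.14  0.    0.  ]
```

View pics/w13.png

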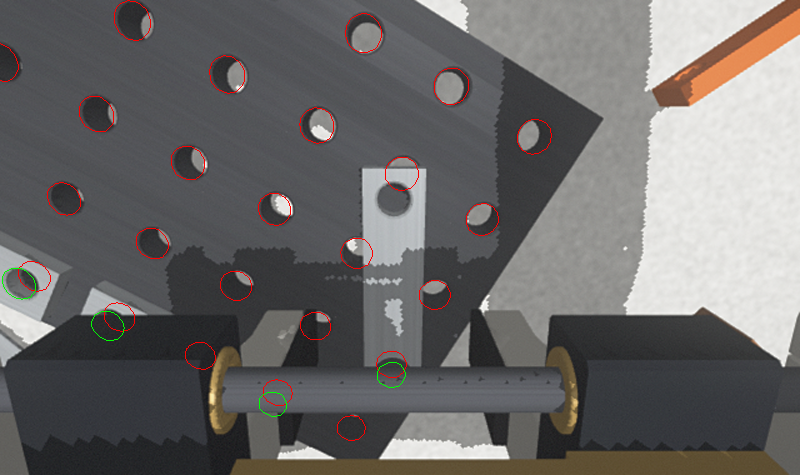

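Bar c is centred between the fingers (x≈393). Grip it.

```bash
python3 -m crank '[[0.05,0,0,0,0,0,0.6],[0.085,0,0,0,0,0,0.6],[0.1,0,0,0.004,0,0,0.6],[0.1,0,0,0.004,0,0,0.6],[0.1,0,0,0.004,0,0,0.2],[0.1,0,0,0.004,0,0,0.2],[0.1,0,0,0.004,0,0,0.2],[0.1,0,0,0.004,0,0,0.2],[0.1,0,0,0.004,0,0,0.2]]' 15
python3 - <<'E'
from h import *
go([*w([-.02,.15])[0],.031],TH+np.pi/2)
arc([.05,.15],-.51,6)
E
```

```text
t: 18.6
eef_pos: [0.4972, 0.0914, 0.0331]
ee_rot: [-1.742, 1.569, 0.421]
force: [-0.5, 0.0, 7.4]
width: 0.0318
t 18.6 tcp [0.4972 0.0914 0.0331] jaw 2.163 q6 -1.55 w 0.0318 F [-0.5  0.   7.4]
  shift [ 0.0021 -0.0075  0.0343] turn [0.507 0.    0.002] alt [-2.63 -0.    0.  ]
r 0.06871449511677025 bar ang world -2.544036635622857
[-0.     -0.0002  0.0058] [0.085 0.    0.   ]
[-0.     -0.0009  0.0116] [0.17 0.   0.  ]
[-0.     -0.0021  0.0173] [0.255 0.    0.   ]
[-0.     -0.0038  0.0229] [0.34  0.001 0.   ]
[ 0.     -0.006   0.0284] [0.425 0.001 0.   ]
[ 0.     -0.0086  0.0336] [0.51  0.001 0.   ]
```

```bash
python3 -m crank '[[-0.001,-0.0002,0.0058,0.085,0,0,0.2],[-0.001,-0.0009,0.0116,0.17,0,0,0.2],[-0.001,-0.0021,0.0173,0.255,0,0,0.2],[-0.001,-0.0038,0.023,0.34,0,0,0.2],[-0.001,-0.006,0.0286,0.425,0,0,0.2],[-0.001,-0.0086,0.0342,0.509,0,0,0.2],[-0.001,-0.0086,0.0342,0.509,0,0,0.2],[-0.001,-0.0086,0.0342,0.509,0,0,0.2]]'
python3 - <<'E'
from h import *
go([*w([-.019,.15])[0],.0295],TH+np.pi/2)
E
python3 -m crank '[[0,0,0,0,0,0,0.6],[0,0,0,0,0,0,0.6],[0,0,0,0,0,0,0.6],[0,0,0,0,0,0,0.6],[-0.04,0,0,0,0,0,0.6],[-0.1,0,0,0,0,0,0.6],[-0.1,0,0,0,0,0,0.6],[-0.1,0,0,0,0,0,0.6]]'
python3 - <<'E'
from h import *
f=frame("wrist"); overlay(f,"w14",0,40,640,420,1.25,[(.1,-.15,.067,.008),(.1,.1,.067,.008),(.05,.15,.067,.008),(.1,-.05,.067,.0087),(.1,0,.067,.0087),(-.05,.15,.067,.0087)])
f=frame("top"); crop(f,"t14",225,180,265,280,6)
E
```

```text
t: 19.6
eef_pos: [0.4849, 0.1243, 0.0332]
ee_rot: [-0.97, 1.57, 0.685]
force: [1.3, 0.5, -1.9]
width: 0.0313
t 19.6 tcp [0.4849 0.1243 0.0332] jaw 1.656 q6 -2.13 w 0.0313 F [ 1.3  0.5 -1.9]
  shift [ 0.0037 -0.0004 -0.0002] turn [-0.001  0.     0.   ] alt [ 3.14  0.   -0.  ]
t: 20.6
eef_pos: [0.4843, 0.1242, 0.1332]
ee_rot: [-0.384, 1.57, 1.27]
force: [0.1, 1.0, -0.5]
width: 0.0529
```

View pics/w14.png

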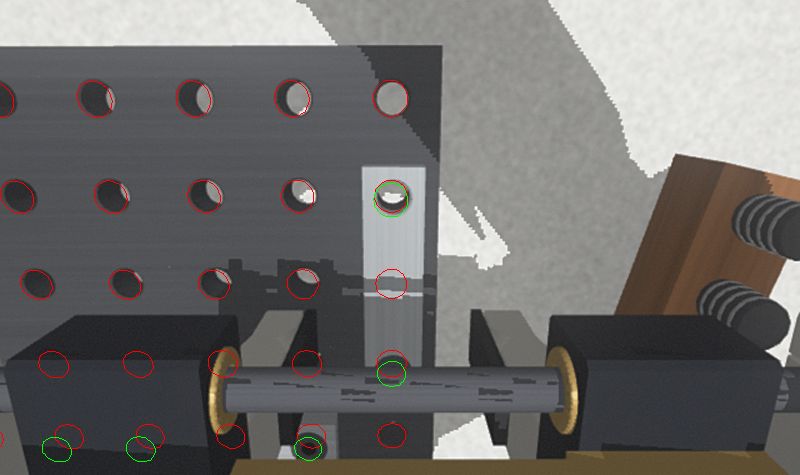

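View pics/t14.png

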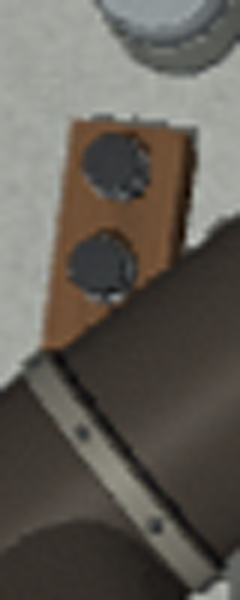

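```bash
python3 - <<'E'
from h import *
go([.43,.32,.13],1.426); print(get_state()["q"])
E
```

```text
t 20.7 tcp [0.4838 0.1238 0.1321] jaw 1.653 q6 -2.13 w 0.0524 F [-0.6  0.7 -0. ]
  shift [0.002  0.0375 0.2   ] turn [ 0.227 -0.001 -0.002] alt [-2.91  0.   -0.  ]
[ 6.44295806e-01  1.26882822e-01 -4.60623455e-01 -3.89730783e-04
 -9.85181447e-01 -2.13226622e+00]
```

```bash
python3 -m crank '[[-0.04,0.01,0.05,-0.18,0,0,0.6],[-0.04,0.02,0.1,-0.36,0,0,0.6],[-0.04,0.03,0.15,-0.55,0,0,0.6],[-0.04,0.0375,0.2,-0.73,0,0,0.6],[-0.04,0.0375,0.2,-0.91,0,0,0.6],[-0.04,0.0375,0.2,-1.1,0,0,0.6],[-0.04,0.0375,0.2,-1.28,0,0,0.6],[-0.04,0.0375,0.2,-1.46,0,0,0.6],[-0.04,0.0375,0.2,-1.65,0,0,0.6],[-0.04,0.0375,0.2,-1.83,0,0,0.6]]'
python3 - <<'E'
from h import *
go([.43,.32,.13],1.426)
E
```

```text
t: 21.95
eef_pos: [0.4303, 0.3198, 0.1715]
ee_rot: [0.602, 1.568, -2.191]
force: [0.6, -0.2, -0.4]
width: 0.0526
t 21.95 tcp [0.4303 0.3198 0.1715] jaw -2.794 q6 -0.66 w 0.0526 F [ 0.6 -0.2 -0.4]
  shift [ 0.0415 -0.0003  0.0001] turn [-1.078  0.003 -0.   ] alt [ 2.06 -0.   -0.  ]
```

```bash
python3 -m crank '[[0,0,0,-0.18,0,0,0.6],[0,0,0,-0.36,0,0,0.6],[0,0,0,-0.55,0,0,0.6],[0,0,0,-0.73,0,0,0.6],[0,0,0,-0.91,0,0,0.6],[0,0,0,-1.078,0,0,0.6],[0,0,0,-1.078,0,0,0.6],[0,0,0,-1.078,0,0,0.6]]'
python3 - <<'E'
from h import *
go([.43,.32,.13],1.426)
f=frame("wrist","w15")
E
```

```text
t: 22.95
eef_pos: [0.4305, 0.3201, 0.1724]
ee_rot: [-0.447, 1.569, -2.172]
force: [0.1, -0.6, 0.2]
width: 0.0525
t 22.95 tcp [0.4305 0.3201 0.1724] jaw -1.725 q6 0.41 w 0.0525 F [ 0.1 -0.6  0.2]
  shift [ 0.0424 -0.0005  0.0002] turn [-0.01   0.001  0.001] alt [ 3.13  0.   -0.  ]
```

View pics/w15.png

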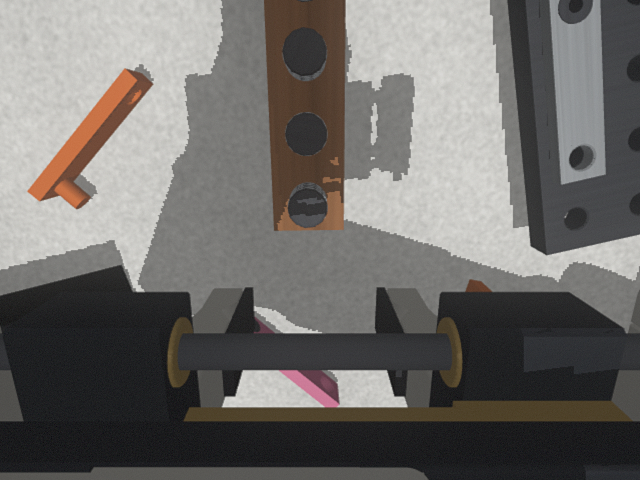

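```bash
python3 - <<'E'
from h import *
f=frame("wrist")
g=f["pixels"]; crop(f,"z15",260,0,360,240,2.5)
hsv=cv2.cvtColor(g,cv2.COLOR_RGB2HSV); m=((hsv[...,1]<90)&(hsv[...,2]<90)).astype(np.uint8)
n,l,st,c=cv2.connectedComponentsWithStats(m[0:240,270:345])
for i in range(1,n):
    if st[i,4]>300: print(st[i],c[i]+[270,0])
for z in (.086,.088,.09): print(z,ray(f,[(308,204),(306,133),(304.5,51)],z)[:,:2])
E
```

```text
[  12   27   46   55 1839] [304.7281131   52.87928222]
[  15  112   43   45 1514] [306.03632761 133.67635403]
[  18  182   40   46 1413] [307.39065817 204.68506723]
0.086 [[0.45387074 0.32193316]
 [0.50106726 0.31574718]
 [0.55004831 0.30881694]]
0.088 [[0.45425702 0.32184237]
 [0.50110767 0.31570173]
 [0.54972976 0.30882227]]
0.09 [[0.4546433  0.32175158]
 [0.50114807 0.31565627]
 [0.54941122 0.3088276 ]]
```

View pics/z15.png

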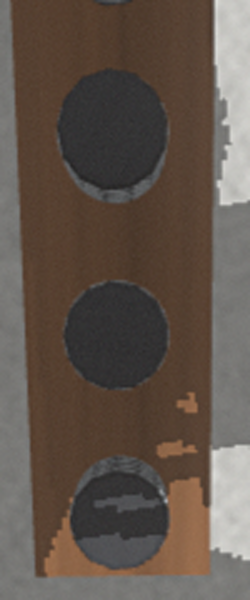

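```bash
python3 - <<'E'
from h import *
go([.4517,.3222,.031],1.437)
E
```

```text
t 23.05 tcp [0.4306 0.3203 0.1727] jaw -1.724 q6 0.41 w 0.0528 F [-0.7  1.  -0.4]
  shift [ 0.1417  0.0206 -0.0052] turn [-0.019  0.001  0.   ] alt [ 3.12  0.   -0.  ]
```

```bash
python3 -m crank '[[0.04,0.0206,-0.0052,-0.019,0,0,0.6],[0.07,0.0206,-0.0052,-0.019,0,0,0.6],[0.1,0.0206,-0.0052,-0.019,0,0,0.6],[0.12,0.0206,-0.0052,-0.019,0,0,0.6],[0.141,0.0206,-0.0052,-0.019,0,0,0.6],[0.141,0.0206,-0.0052,-0.019,0,0,0.6],[0.141,0.0206,-0.0052,-0.019,0,0,0.1],[0.141,0.0206,-0.0052,-0.019,0,0,0.1],[0.141,0.0206,-0.0052,-0.019,0,0,0.1],[0.141,0.0206,-0.0052,-0.019,0,0,0.1]]' 10
python3 -m crank '[[0,0,0,0,0,0,0.1],[0,0,0,0,0,0,0.1]]' 10
python3 - <<'E'
from h import *
frame("wrist","w16"); f=frame("side"); crop(f,"s16",220,280,350,400,5)
E
```

```text
t: 24.3
eef_pos: [0.4521, 0.3227, 0.0329]
ee_rot: [2.507, 1.57, 0.804]
force: [-0.7, -0.2, 4.3]
width: 0.0275
t: 24.55
eef_pos: [0.4521, 0.3227, 0.0328]
ee_rot: [2.402, 1.57, 0.7]
force: [-1.5, -0.5, 6.5]
width: 0.0281
```

View pics/w16.png

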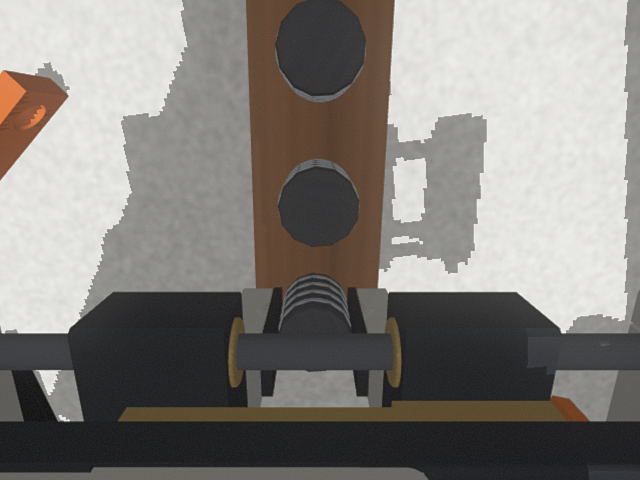

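View pics/s16.png

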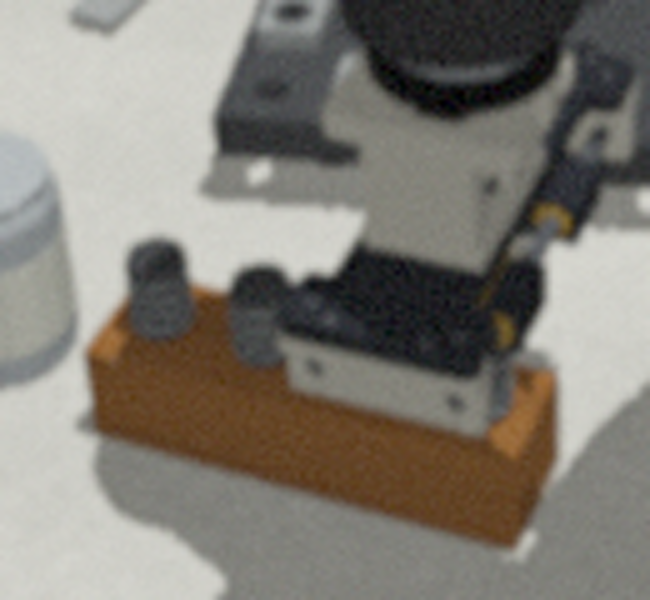

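```bash
python3 -m crank '[[-0.003,0,0,0,0,0,0.1],[-0.003,0,0,0,0,0,0.1],[-0.003,0,0,0,0,0,0.1]]' 40
python3 -m crank '[[-0.015,0,0,0,0,0,0.1],[-0.03,0,0,0,0,0,0.1],[-0.05,0,0,0,0,0,0.1],[-0.075,0,0,0,0,0,0.1],[-0.1,0,0,0,0,0,0.1],[-0.13,0,0,0,0,0,0.1],[-0.13,0,0,0,0,0,0.1]]' 40
python3 - <<'E'
from h import *
frame("wrist","w17"); f=frame("side","s17"); go([*w([-.05,.15])[0],.15],TH+np.pi/2); go([*w([.1,-.05])[0],.17],TH);go([*w([.1,0])[0],.17],TH)
E
```

```text
t: 25.02
eef_pos: [0.4517, 0.3223, 0.0349]
ee_rot: [-0.763, 1.57, -2.466]
force: [0.2, -1.0, -0.9]
width: 0.0274
t: 25.9
eef_pos: [0.4532, 0.3238, 0.169]
ee_rot: [2.56, 1.564, 0.857]
force: [0.1, 0.7, -1.8]
width: 0.0273
t 26.0 tcp [0.4518 0.3225 0.1659] jaw -1.703 q6 0.47 w 0.0273 F [ 0.2  0.1 -2.4]
  shift [0.0157 0.029  0.199 ] turn [-0.217 -0.001 -0.   ] alt [ 2.92 -0.    0.  ]
t 26.0 tcp [0.4518 0.3225 0.1659] jaw -1.703 q6 0.47 w 0.0273 F [ 0.2  0.1 -2.4]
  shift [-0.0045  0.2187  0.3619] turn [ 1.353e+00 -1.000e-03  1.000e-03] alt [-1.79 -0.   -0.  ]
t 26.0 tcp [0.4518 0.3225 0.1659] jaw -1.703 q6 0.47 w 0.0273 F [ 0.2  0.1 -2.4]
  shift [-0.0044  0.2079  0.313 ] turn [ 1.353e+00 -1.000e-03  1.000e-03] alt [-1.79 -0.   -0.  ]
```

View pics/w17.png

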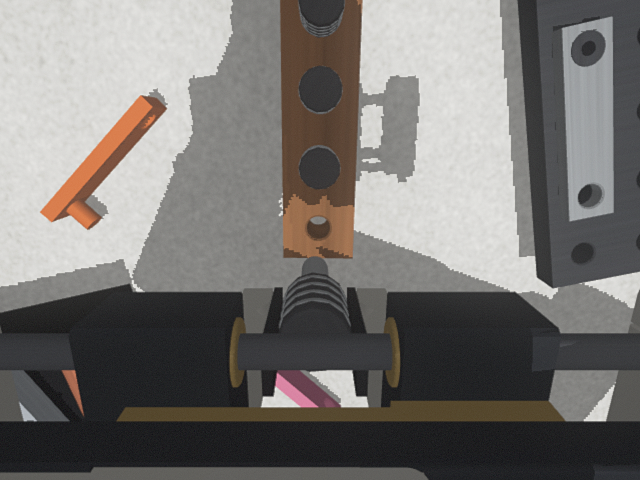

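View pics/s17.png

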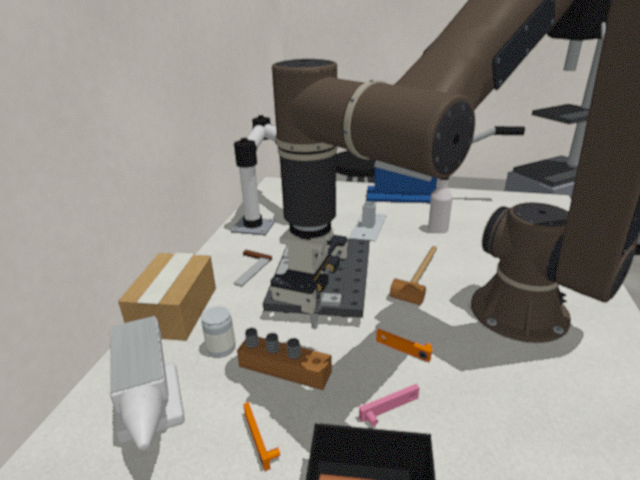

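```bash
python3 - <<'E'
from h import *
s=get_state(); M=R.from_euler('xyz',s["ee_rot"]).as_matrix(); p=np.array(s["eef_pos"])
f=frame("wrist")
for x in (.025,.032,.039): print(x, proj(f,p+M@[x,0,0]))
f2=frame("side"); print(proj(f2,p+M@[.032,0,0])); crop(f2,"s18",280,260,350,350,6)
crop(f,"z18",270,240,360,340,6)
E
```

```text
0.025 [[316.07355317 265.22841427]]
0.032 [[316.02585527 261.10342108]]
0.039 [[315.98084811 257.21112695]]
[[314.1507125  330.25730085]]
```

View pics/s18.png

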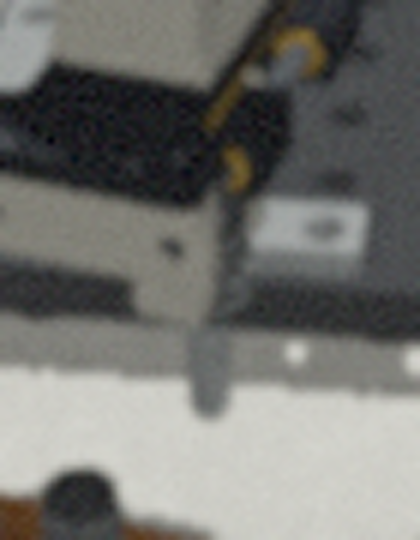

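View pics/z18.png

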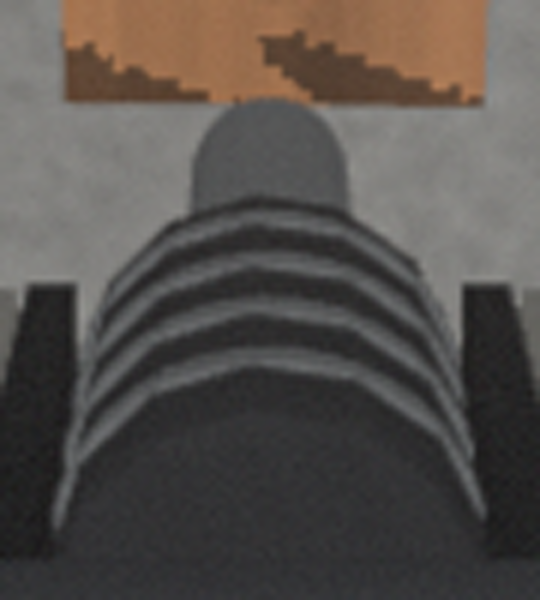

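```bash
python3 -m crank '[[0,0.015,0.06,-0.1,0,0,0.1],[0,0.029,0.12,-0.217,0,0,0.1],[0,0.029,0.18,-0.217,0,0,0.1],[0,0.029,0.199,-0.217,0,0,0.1],[0,0.029,0.199,-0.217,0,0,0.1],[0,0.029,0.199,-0.217,0,0,0.1],[0,0.029,0.199,-0.217,0,0,0.1]]'
python3 - <<'E'
from h import *
go([*w([-.05,.15])[0],.115],TH+np.pi/2)
f=frame("side"); crop(f,"s19",270,210,370,310,6)
E
```

```text
t: 26.98
eef_pos: [0.4547, 0.1224, 0.1649]
ee_rot: [-1.042, 1.57, -2.527]
force: [0.4, 1.2, -1.3]
width: 0.027
t 26.98 tcp [0.4547 0.1224 0.1649] jaw -1.484 q6 0.97 w 0.027 F [ 0.4  1.2 -1.3]
  shift [ 0.0499 -0.0003  0.0008] turn [0.001 0.    0.   ] alt [-3.14 -0.    0.  ]
```

View pics/s19.png

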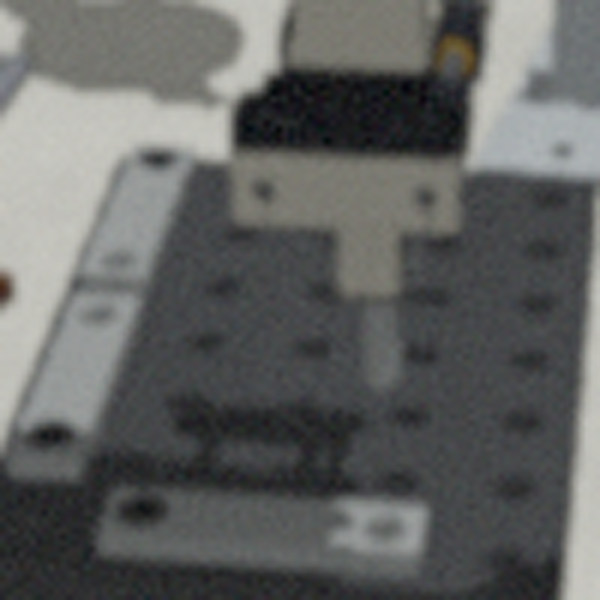

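```bash
python3 -m crank '[[0.04,0,0.0008,0,0,0,0.1],[0.06,0,0.0008,0,0,0,0.1],[0.066,0,0.0008,0,0,0,0.1],[0.072,0,0.0008,0,0,0,0.1],[0.072,0,0.0008,0,0,0,0.1]]'

```

```text
t: 27.65
eef_pos: [0.4548, 0.1209, 0.0934]
ee_rot: [1.946, 1.57, 0.461]
force: [-0.8, 0.8, -1.3]
width: 0.0269
```

```bash
python3 -m crank '[[0.005,0,0,0,0,0,0.1],[0.01,0,0,0,0,0,0.1],[0.015,0,0,0,0,0,0.1],[0.015,0,0,0,0,0,0.1]]' | grep -E "pos|force"
python3 -m crank '[[0.005,0,0,0,0,0,0.1],[0.01,0,0,0,0,0,0.1],[0.015,0,0,0,0,0,0.1],[0.015,0,0,0,0,0,0.1]]'| grep -E "pos|force"
```

```text
eef_pos: [0.4542, 0.1204, 0.0777]
force: [-0.1, -0.4, -0.8]
eef_pos: [0.4542, 0.1204, 0.0626]
force: [0.3, 0.7, -1.1]
```

```bash
python3 -m crank '[[0.004,0,0,0,0,0,0.1],[0.008,0,0,0,0,0,0.1],[0.01,0,0,0,0,0,0.1],[0.01,0,0,0,0,0,0.1]]' | grep -E "pos|force|wid"
for i in 1 2; do python3 -m crank '[[0.002,0,0,0,0,0,0.1],[0.002,0,0,0,0,0,0.1]]'| grep -E "pos|force"; done
```

```text
eef_pos: [0.4544, 0.1205, 0.0529]
force: [0.1, -0.6, -1.0]
width: 0.0271
eef_pos: [0.4545, 0.1205, 0.051]
force: [0.2, -0.6, -1.0]
eef_pos: [0.4548, 0.1207, 0.0498]
force: [-2.9, -0.1, 7.6]
```

```bash
python3 -m crank '[[0,0,0,0,0,0,0.1],[0,0,0,0,0,0,0.55],[0,0,0,0,0,0,0.55],[0,0,0,0,0,0,0.55],[-0.03,0,0,0,0,0,0.55],[-0.09,0,0,0,0,0,0.55],[-0.12,0,0,0,0,0,0.55],[-0.12,0,0,0,0,0,0.55]]'
python3 - <<'E'
from h import *
f=frame("side"); crop(f,"s20",270,210,370,310,6); frame("wrist","w20"); go([.5011,.3157,.14],1.437)
E
```

```text
t: 30.65
eef_pos: [0.456, 0.1215, 0.1717]
ee_rot: [2.078, 1.565, 0.592]
force: [-0.3, 0.3, -0.1]
width: 0.0484
t 30.75 tcp [0.4543 0.1205 0.1689] jaw -1.486 q6 0.98 w 0.048 F [-0.5 -0.8 -0.4]
  shift [ 0.0289  0.0632 -0.1905] turn [ 0.219 -0.     0.   ] alt [-2.92 -0.   -0.  ]
```

View pics/s20.png

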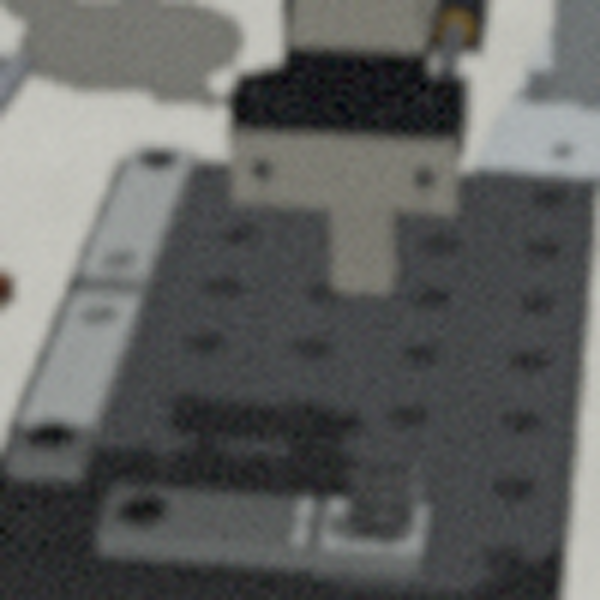

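View pics/w20.png

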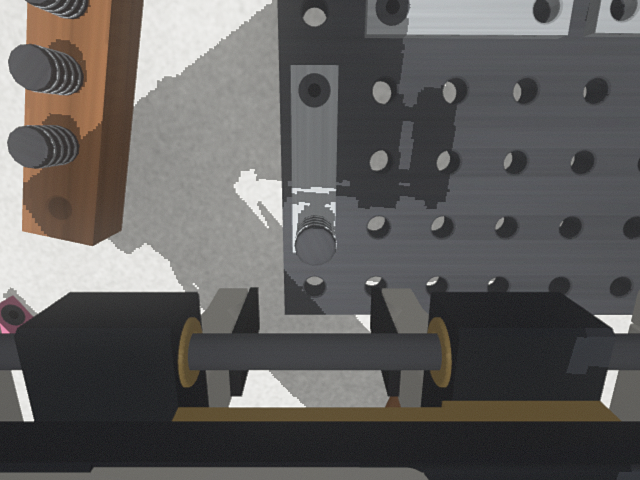

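```bash
python3 -m crank '[[0,0.02,-0.06,0.1,0,0,0.55],[0,0.04,-0.12,0.219,0,0,0.55],[0,0.0632,-0.18,0.219,0,0,0.55],[0,0.0632,-0.1905,0.219,0,0,0.55],[0,0.0632,-0.1905,0.219,0,0,0.55],[0.05,0.0632,-0.1905,0.219,0,0,0.55],[0.05,0.0632,-0.1905,0.219,0,0,0.55],[0.05,0.0632,-0.1905,0.219,0,0,0.55]]'
python3 - <<'E'
from h import *
frame("wrist","w21"); go([.5011,.3157,.035],1.437)
E
```

```text
t: 31.75
eef_pos: [0.5018, 0.3151, 0.1204]
ee_rot: [1.557, 1.57, -0.148]
force: [0.7, -0.3, 0.4]
width: 0.0481
t 31.8 tcp [0.5022 0.3158 0.121 ] jaw -1.705 q6 0.55 w 0.0483 F [-0.5 -0.2  0.4]
  shift [ 0.086  -0.0012  0.0003] turn [-0.    -0.001 -0.002] alt [ 3.14 -0.    0.  ]
```

View pics/w21.png

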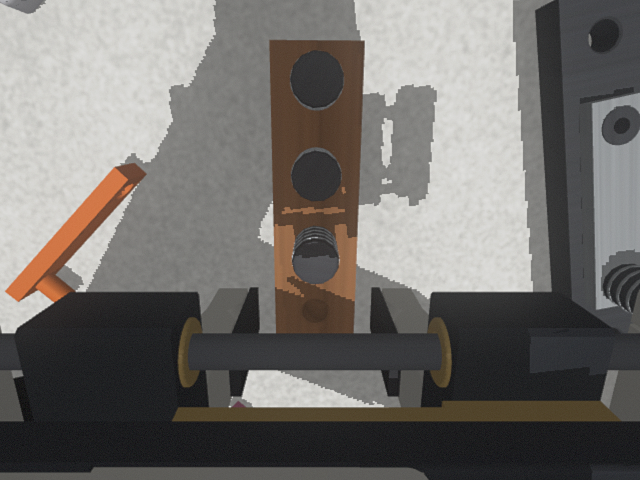

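```bash
python3 -m crank '[[0.03,-0.0012,0,0,0,0,0.55],[0.055,-0.0012,0,0,0,0,0.55],[0.075,-0.0012,0,0,0,0,0.55],[0.086,-0.0012,0,0,0,0,0.55],[0.086,-0.0012,0,0,0,0,0.55],[0.086,-0.0012,0,0,0,0,0.1],[0.086,-0.0012,0,0,0,0,0.1],[0.086,-0.0012,0,0,0,0,0.1],[0.086,-0.0012,0,0,0,0,0.1],[0.086,-0.0012,0,0,0,0,0.1]]' 15
python3 -m crank '[[-0.001,0,0,0,0,0,0.1],[-0.001,0,0,0,0,0,0.1],[-0.001,0,0,0,0,0,0.1]]' 40
python3 -m crank '[[-0.015,0,0,0,0,0,0.1],[-0.03,0,0,0,0,0,0.1],[-0.05,0,0,0,0,0,0.1],[-0.075,0,0,0,0,0,0.1],[-0.1,0,0,0,0,0,0.1],[-0.13,0,0,0,0,0,0.1],[-0.13,0,0,0,0,0,0.1],[-0.13,0,0,0,0,0,0.1]]' 40
python3 - <<'E'
from h import *
frame("wrist","w22"); go([*w([.1,0])[0],.166],TH)
E
```

```text
t: 33.05
eef_pos: [0.5004, 0.3161, 0.0338]
ee_rot: [2.263, 1.57, 0.559]
force: [-1.2, -1.9, 5.8]
width: 0.0273
t: 33.42
eef_pos: [0.4999, 0.3158, 0.0339]
ee_rot: [-0.823, 1.57, -2.527]
force: [-0.1, 0.4, -1.0]
width: 0.0273
t: 34.42
eef_pos: [0.4998, 0.3158, 0.1645]
ee_rot: [-3.059, 1.57, 1.519]
force: [0.0, -1.1, -2.4]
width: 0.0269
t 34.48 tcp [0.4997 0.3156 0.1638] jaw -1.705 q6 0.54 w 0.0272 F [ 0.6  0.3 -2. ]
  shift [-0.0022  0.1601  0.3121] turn [1.351e+00 1.000e-03 0.000e+00] alt [-1.79 -0.    0.  ]
```

View pics/w22.png

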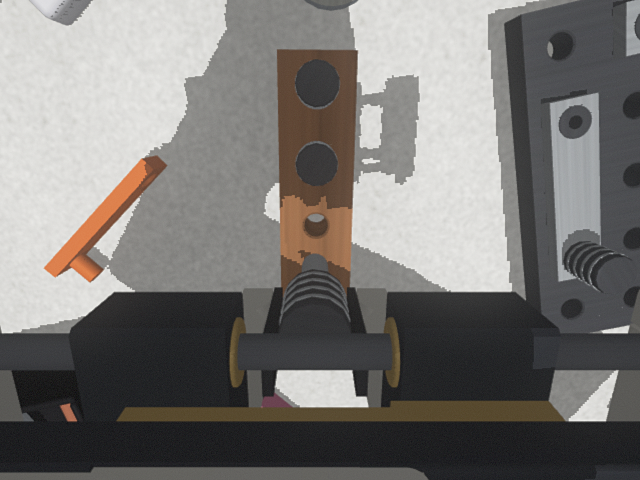

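```bash
python3 -m crank '[[-0.01,0.03,0.05,0.18,0,0,0.1],[-0.01,0.06,0.1,0.36,0,0,0.1],[-0.01,0.09,0.15,0.54,0,0,0.1],[-0.01,0.12,0.2,0.72,0,0,0.1],[-0.005,0.14,0.25,0.9,0,0,0.1],[-0.002,0.16,0.3,1.08,0,0,0.1],[-0.002,0.16,0.312,1.26,0,0,0.1],[-0.002,0.16,0.312,1.351,0,0,0.1],[-0.002,0.16,0.312,1.351,0,0,0.1],[-0.002,0.16,0.312,1.351,0,0,0.1]]'
python3 -m crank '[[0,0,0,0,0,0,0.1],[0,0,0,0,0,0,0.1]]' >/dev/null
python3 - <<'E'
from h import *
go([*w([.1,0])[0],.093],TH)
f=frame("side"); crop(f,"s23",250,190,350,290,6); frame("wrist","w23")
E
```

```text
t: 35.72
eef_pos: [0.6168, -0.0145, 0.1656]
ee_rot: [0.112, 1.57, -2.941]
force: [0.6, 0.3, -1.0]
width: 0.0272
t 35.98 tcp [ 0.617  -0.0143  0.1661] jaw -3.054 q6 -0.21 w 0.0271 F [ 0.  -0.4 -2. ]
  shift [0.0731 0.0008 0.0005] turn [ 0.002  0.    -0.   ] alt [-3.14  0.    0.  ]
```

View pics/s23.png

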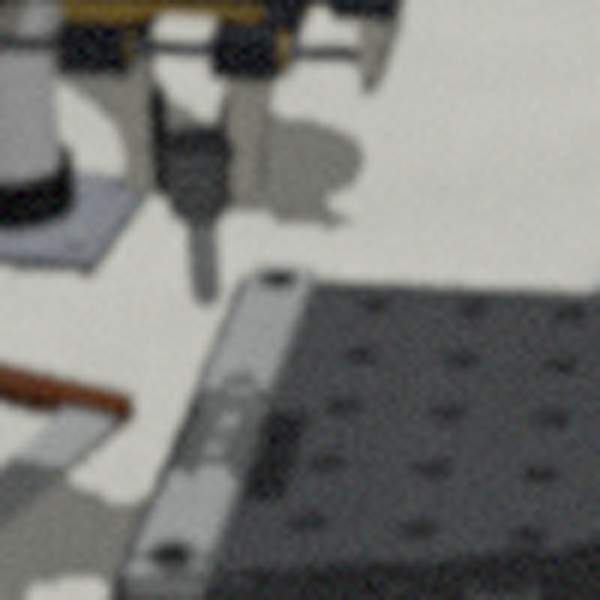

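View pics/w23.png

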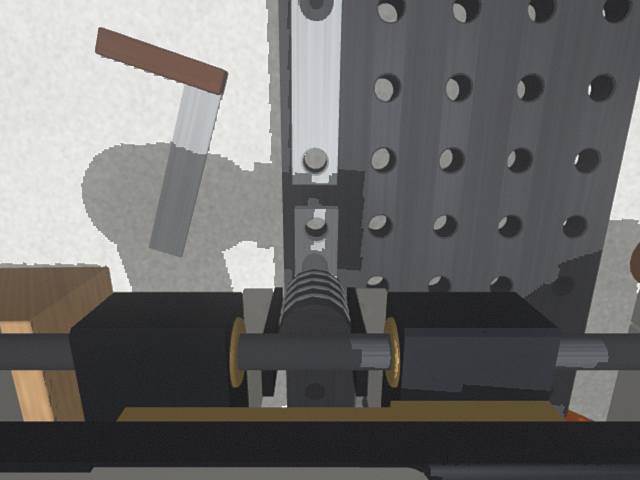

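```bash
python3 -m crank '[[0.04,0.0008,0.0003,0,0,0,0.1],[0.055,0.0008,0.0003,0,0,0,0.1],[0.063,0.0008,0.0003,0,0,0,0.1],[0.067,0.0008,0.0003,0,0,0,0.1],[0.072,0.0008,0.0003,0,0,0,0.1],[0.076,0.0008,0.0003,0,0,0,0.1],[0.076,0.0008,0.0003,0,0,0,0.1]]'|grep -E "pos|force|wid"
python3 -m crank '[[0.005,0,0,0,0,0,0.1],[0.01,0,0,0,0,0,0.1],[0.015,0,0,0,0,0,0.1],[0.015,0,0,0,0,0,0.1]]' | grep -E "pos|force"
```

```text
eef_pos: [0.6167, -0.0155, 0.0901]
force: [-0.9, -0.2, -1.5]
width: 0.0269
eef_pos: [0.6164, -0.0155, 0.0744]
force: [0.6, -0.3, -2.2]
```

```bash
python3 -m crank '[[0.005,0,0,0,0,0,0.1],[0.01,0,0,0,0,0,0.1],[0.015,0,0,0,0,0,0.1],[0.021,0,0,0,0,0,0.1],[0.021,0,0,0,0,0,0.1]]' | grep -E "pos|force"
for i in 1 2 3; do python3 -m crank '[[0.002,0,0,0,0,0,0.1],[0.002,0,0,0,0,0,0.1]]'| grep -E "pos|force"; done
```

```text
eef_pos: [0.6163, -0.0156, 0.0534]
force: [-0.2, -0.4, -1.8]
eef_pos: [0.6169, -0.0155, 0.0521]
force: [-0.1, -0.2, -1.4]
eef_pos: [0.6171, -0.0154, 0.0509]
force: [-1.7, 0.6, 3.8]
eef_pos: [0.6172, -0.0154, 0.0507]
force: [-8.0, 1.5, 18.8]
```

Home (contact). Release and go for the third pin.

```bash
python3 -m crank '[[-0.002,0,0,0,0,0,0.1],[-0.002,0,0,0,0,0,0.55],[-0.002,0,0,0,0,0,0.55],[-0.002,0,0,0,0,0,0.55],[-0.03,0,0,0,0,0,0.55],[-0.09,0,0,0,0,0,0.55],[-0.12,0,0,0,0,0,0.55],[-0.12,0,0,0,0,0,0.55]]'
python3 - <<'E'
from h import *
f=frame("side"); crop(f,"s24",250,190,350,290,6); go([.5497,.3088,.14],1.437)
E
```

```text
t: 39.83
eef_pos: [0.6186, -0.0152, 0.1712]
ee_rot: [-3.047, 1.565, 0.181]
force: [-0.4, -0.2, 0.1]
width: 0.0483
t 39.88 tcp [ 0.6173 -0.0153  0.1691] jaw -3.056 q6 -0.21 w 0.0485 F [-0.9 -0.2 -0.6]
  shift [ 0.0292 -0.3286  0.0397] turn [-1.351e+00 -2.000e-03 -1.000e-03] alt [ 1.79 -0.    0.  ]
```

View pics/s24.png

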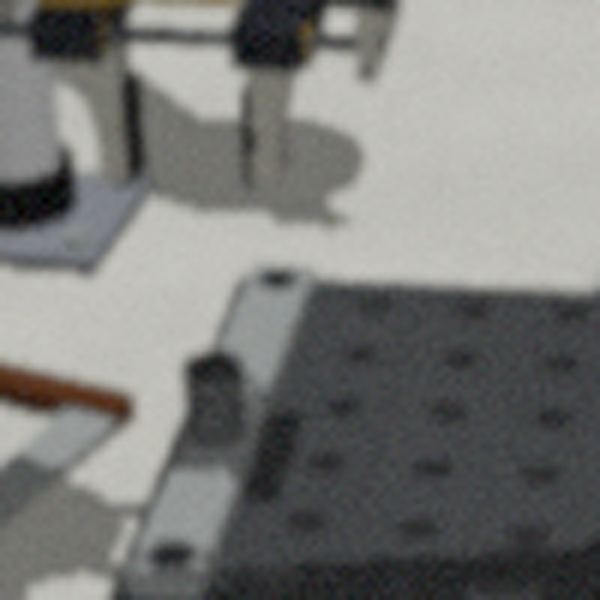

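```bash
python3 -m crank '[[0,-0.05,0.006,-0.18,0,0,0.55],[0,-0.1,0.012,-0.36,0,0,0.55],[0,-0.15,0.018,-0.54,0,0,0.55],[0,-0.2,0.024,-0.72,0,0,0.55],[0,-0.25,0.03,-0.9,0,0,0.55],[0,-0.3,0.036,-1.08,0,0,0.55],[0,-0.3286,0.0397,-1.26,0,0,0.55],[0,-0.3286,0.0397,-1.351,0,0,0.55],[0,-0.3286,0.0397,-1.351,0,0,0.55],[0,-0.3286,0.0397,-1.351,0,0,0.55]]'
python3 -m crank '[[0.03,0,0,0,0,0,0.55],[0.048,0,0,0,0,0,0.55],[0.048,0,0,0,0,0,0.55],[0.048,0,0,0,0,0,0.55]]'
python3 - <<'E'
from h import *
f=frame("top"); print("tin",ray(f,[(252,172)],.1))
frame("wrist","w25"); go([.5502,.3088,.035],1.437)
E
```

```text
t: 41.12
eef_pos: [0.5488, 0.3079, 0.1673]
ee_rot: [-0.694, 1.569, -2.401]
force: [0.4, 0.0, 0.6]
width: 0.0482
t: 41.62
eef_pos: [0.5496, 0.3086, 0.1209]
ee_rot: [1.992, 1.57, 0.287]
force: [0.1, 0.3, 0.1]
width: 0.048
tin [[0.69694415 0.2720944  0.1       ]]
t 41.73 tcp [0.5497 0.3089 0.1212] jaw -1.705 q6 0.62 w 0.048 F [ 0.4 -0.8  0. ]
  shift [0.0862 0.0004 0.0001] turn [-0.    -0.001 -0.001] alt [ 3.14 -0.    0.  ]
```

View pics/w25.png

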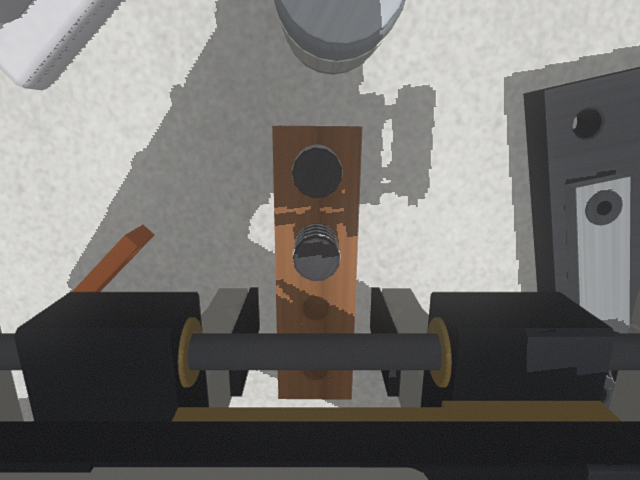

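```bash
python3 -m crank '[[0.03,0.0007,0,0,0,0,0.55],[0.055,0.0007,0,0,0,0,0.55],[0.075,0.0007,0,0,0,0,0.55],[0.086,0.0007,0,0,0,0,0.55],[0.086,0.0007,0,0,0,0,0.55],[0.086,0.0007,0,0,0,0,0.1],[0.086,0.0007,0,0,0,0,0.1],[0.086,0.0007,0,0,0,0,0.1],[0.086,0.0007,0,0,0,0,0.1],[0.086,0.0007,0,0,0,0,0.1]]' 15
python3 -m crank '[[-0.001,0,0,0,0,0,0.1],[-0.001,0,0,0,0,0,0.1],[-0.001,0,0,0,0,0,0.1]]' 40
python3 -m crank '[[-0.015,0,0,0,0,0,0.1],[-0.03,0,0,0,0,0,0.1],[-0.05,0,0,0,0,0,0.1],[-0.075,0,0,0,0,0,0.1],[-0.1,0,0,0,0,0,0.1],[-0.13,0,0,0,0,0,0.1],[-0.13,0,0,0,0,0,0.1],[-0.13,0,0,0,0,0,0.1]]' 40
python3 - <<'E'
from h import *
frame("wrist","w26"); go([*w([.1,-.05])[0],.166],TH)
E
```

```text
t: 42.98
eef_pos: [0.5501, 0.3086, 0.0349]
ee_rot: [2.209, 1.57, 0.505]
force: [-1.6, -0.8, 5.9]
width: 0.0277
t: 43.35
eef_pos: [0.5495, 0.3083, 0.0349]
ee_rot: [-0.898, 1.57, -2.602]
force: [-1.0, -0.4, 1.3]
width: 0.027
t: 44.35
eef_pos: [0.5495, 0.3083, 0.1654]
ee_rot: [-3.063, 1.57, 1.516]
force: [0.3, -0.4, -2.3]
width: 0.0269
t 44.4 tcp [0.5493 0.3081 0.1648] jaw -1.705 q6 0.62 w 0.0271 F [ 0.3  0.5 -2.6]
  shift [-0.0012  0.1208  0.3602] turn [1.351e+00 1.000e-03 0.000e+00] alt [-1.79 -0.    0.  ]
```

View pics/w26.png

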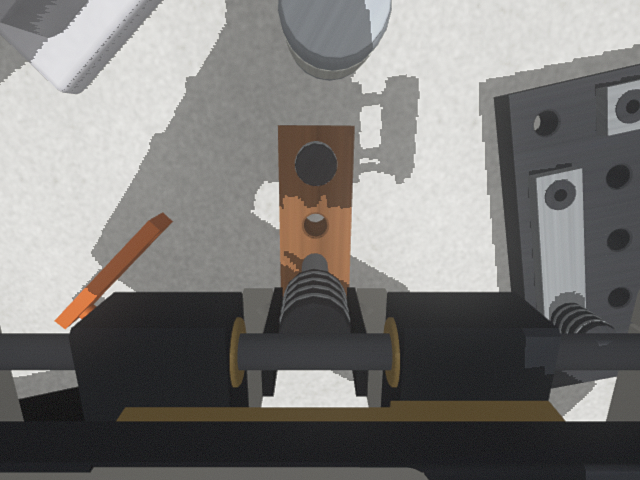

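```bash
python3 -m crank '[[-0.02,0.02,0.055,0.18,0,0,0.1],[-0.03,0.04,0.11,0.36,0,0,0.1],[-0.03,0.06,0.165,0.54,0,0,0.1],[-0.03,0.08,0.22,0.72,0,0,0.1],[-0.03,0.1,0.27,0.9,0,0,0.1],[-0.03,0.11,0.32,1.08,0,0,0.1],[-0.03,0.1208,0.36,1.26,0,0,0.1],[-0.03,0.1208,0.36,1.351,0,0,0.1],[-0.03,0.1208,0.36,1.351,0,0,0.1],[-0.01,0.1208,0.36,1.351,0,0,0.1]]'
python3 -m crank '[[0,0,0,0,0,0,0.1],[0,0,0,0,0,0,0.1]]' >/dev/null
python3 - <<'E'
from h import *
go([*w([.1,-.05])[0],.093],TH)
f=frame("side"); crop(f,"s27",250,190,350,290,6); frame("wrist","w27")
E
```

```text
t: 45.65
eef_pos: [0.6223, -0.0641, 0.1759]
ee_rot: [3.095, 1.569, 0.043]
force: [-0.1, 0.5, -1.7]
width: 0.0269
t 45.9 tcp [ 0.6216 -0.0641  0.1755] jaw -3.054 q6 -0.12 w 0.027 F [ 0.1 -0.3 -1.8]
  shift [0.0825 0.0008 0.0008] turn [ 0.002  0.    -0.   ] alt [-3.14  0.    0.  ]
```

View pics/s27.png

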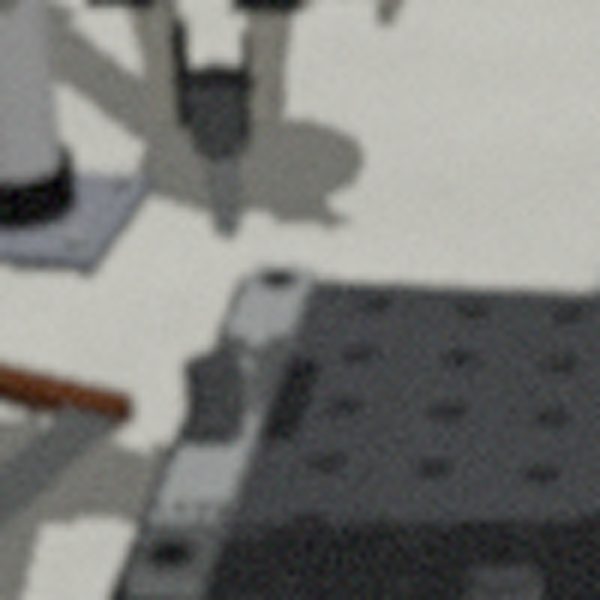

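View pics/w27.png

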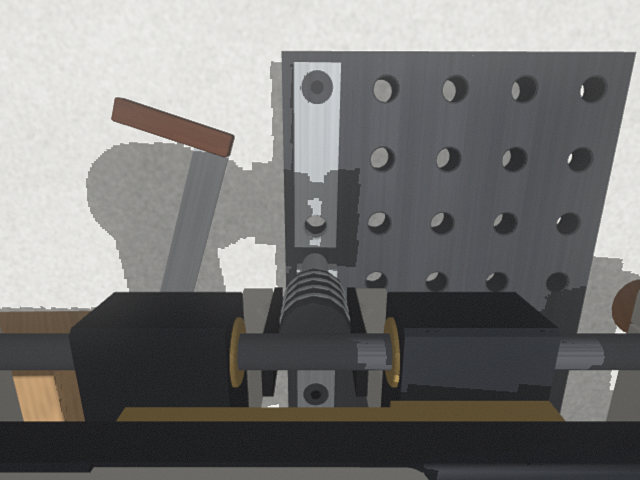

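```bash
python3 -m crank '[[0.04,0.0008,0.0005,0,0,0,0.1],[0.06,0.0008,0.0005,0,0,0,0.1],[0.072,0.0008,0.0005,0,0,0,0.1],[0.077,0.0008,0.0005,0,0,0,0.1],[0.082,0.0008,0.0005,0,0,0,0.1],[0.086,0.0008,0.0005,0,0,0,0.1],[0.086,0.0008,0.0005,0,0,0,0.1]]'|grep -E "pos|force|wid"
python3 -m crank '[[0.005,0,0,0,0,0,0.1],[0.01,0,0,0,0,0,0.1],[0.015,0,0,0,0,0,0.1],[0.015,0,0,0,0,0,0.1]]' | grep -E "pos|force"
```

```text
eef_pos: [0.621, -0.0653, 0.0892]
force: [0.1, 0.0, -1.2]
width: 0.0274
eef_pos: [0.6206, -0.0654, 0.0735]
force: [-0.2, -0.3, -2.4]
```

```bash
python3 -m crank '[[0.005,0,0,0,0,0,0.1],[0.01,0,0,0,0,0,0.1],[0.015,0,0,0,0,0,0.1],[0.02,0,0,0,0,0,0.1],[0.02,0,0,0,0,0,0.1]]' | grep -E "pos|force"
for i in 1 2 3; do python3 -m crank '[[0.002,0,0,0,0,0,0.1],[0.002,0,0,0,0,0,0.1]]'| grep -E "pos|force"; done
```

```text
eef_pos: [0.6206, -0.0654, 0.0535]
force: [0.1, -0.7, -1.3]
eef_pos: [0.621, -0.0653, 0.0521]
force: [0.2, 0.2, -1.3]
eef_pos: [0.6212, -0.0653, 0.0519]
force: [-4.3, 1.1, 10.4]
eef_pos: [0.6213, -0.0654, 0.0517]
force: [-10.0, 3.1, 23.8]
```

```bash
python3 -m crank '[[-0.003,0,0,0,0,0,0.1],[-0.003,0,0,0,0,0,0.55],[-0.003,0,0,0,0,0,0.55],[-0.003,0,0,0,0,0,0.55],[-0.03,0,0,0,0,0,0.55],[-0.09,0,0,0,0,0,0.55],[-0.12,0,0,0,0,0,0.55],[-0.12,0,0,0,0,0,0.55]]'
python3 - <<'E'
from h import *
f=frame("side"); crop(f,"s28",250,190,350,290,6)
f=frame("top","t28"); f=frame("wrist","w28"); go([.40,-.36,.17],1.467+np.pi)
E
```

```text
t: 49.75
eef_pos: [0.6228, -0.0652, 0.1711]
ee_rot: [-3.134, 1.565, 0.094]
force: [-0.9, 1.2, -0.9]
width: 0.0481
t 49.9 tcp [ 0.6203 -0.0653  0.167 ] jaw -3.056 q6 -0.12 w 0.0483 F [ 0.2  0.1 -0.6]
  shift [-0.0027  0.2747  0.2448] turn [-1.381e+00  1.000e-03  1.000e-03] alt [ 1.76  0.   -0.  ]
```

View pics/s28.png

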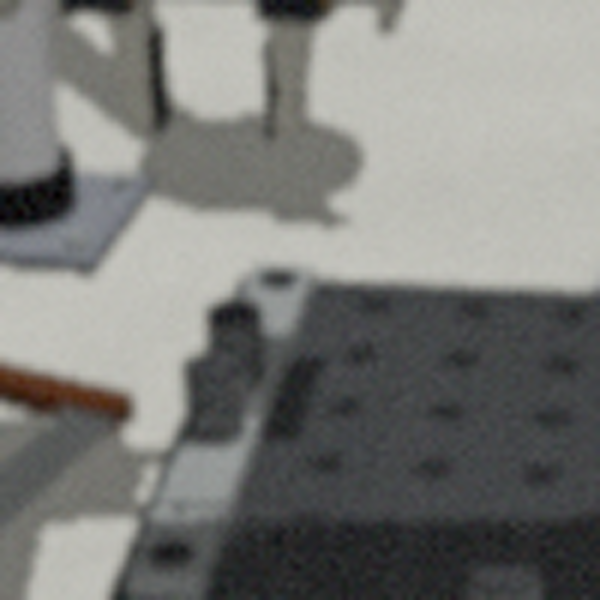

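View pics/t28.png

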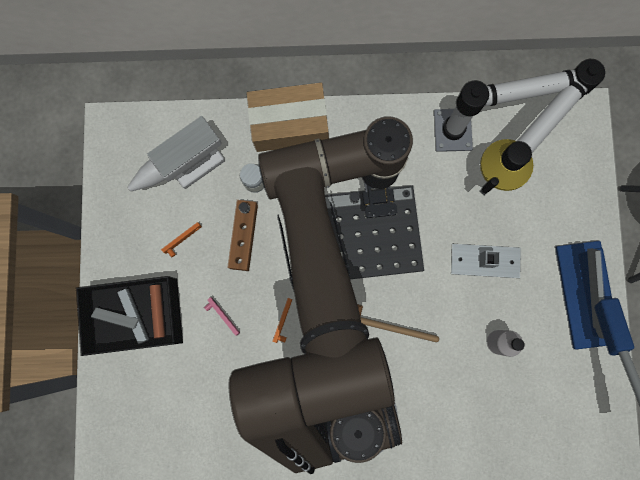

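```bash
python3 - <<'E'
from h import *
go([.365,-.395,.19],1.467+np.pi)
E
```

```text
t 49.9 tcp [ 0.6203 -0.0653  0.167 ] jaw -3.056 q6 -0.12 w 0.0483 F [ 0.2  0.1 -0.6]
  shift [-0.0226  0.3066  0.2827] turn [-1.381e+00  1.000e-03  1.000e-03] alt [ 1.76  0.   -0.  ]
```

```bash
python3 -m crank '[[-0.023,0.04,0.05,-0.18,0,0,1],[-0.023,0.08,0.1,-0.36,0,0,1],[-0.023,0.12,0.14,-0.54,0,0,1],[-0.023,0.16,0.18,-0.72,0,0,1],[-0.023,0.2,0.22,-0.9,0,0,1],[-0.023,0.25,0.25,-1.08,0,0,1],[-0.023,0.28,0.2827,-1.26,0,0,1],[-0.023,0.3066,0.2827,-1.381,0,0,1],[-0.023,0.3066,0.2827,-1.381,0,0,1],[-0.023,0.3066,0.2827,-1.381,0,0,1]]'
python3 -m crank '[[0,0,0,0,0,0,1],[0,0,0,0,0,0,1]]'>/dev/null
python3 - <<'E'
from h import *
frame("wrist","w29"); go([.437,-.397,.19],1.467+np.pi); print(get_state()["q"])
E
```

```text
t: 51.15
eef_pos: [0.3652, -0.3945, 0.1899]
ee_rot: [-2.046, 1.569, 2.561]
force: [0.1, 0.0, -0.0]
width: 0.088
t 51.45 tcp [ 0.366  -0.3945  0.1912] jaw -1.674 q6 1.93 w 0.0877 F [-0.7  0.9 -1.2]
  shift [ 0.0012  0.0709 -0.0049] turn [ 0.001  0.    -0.   ] alt [-3.14  0.    0.  ]
[-4.58527344e-01  1.38500527e-01 -3.00299066e-01 -4.49708514e-05
 -1.13176905e+00  1.92613770e+00]
```

View pics/w29.png

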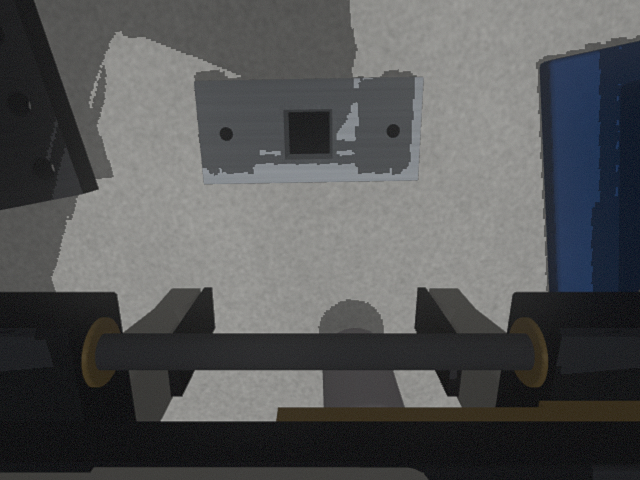

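```bash
python3 - <<'E'
from h import *
f=frame("wrist")
c=ray(f,[(195,78),(424,77),(417,180),(204,184)],.006); print(c[:,:2],c.mean(0))
h=ray(f,[(226,134),(393,131)],.006);print("holes",h[:,:2],h.mean(0)[:2], np.arctan2(*(h[0]-h[1])[[1,0]]))
print("tube",ray(f,[(308.5,134)],.086))
e=c[0]-c[1]; e2=c[3]-c[2]; print(np.arctan2(e[1],e[0]),np.arctan2(e2[1],e2[0]),np.linalg.norm(e),np.linalg.norm(e2),np.linalg.norm(c[0]-c[3]))
crop(f,"z29",180,60,440,200,3)
E
```

```text
[[ 0.49031134 -0.30238596]
 [ 0.47074337 -0.4997852 ]
 [ 0.38221414 -0.49110849]
 [ 0.39886247 -0.29351473]] [ 0.43553283 -0.39669859  0.006     ]
holes [[ 0.44123898 -0.32135787]
 [ 0.42841391 -0.47097692]] [ 0.43482644 -0.39616739] 1.4852871772653593
tube [[ 0.43549513 -0.39656151  0.086     ]]
1.4719902199384838 1.486739493935282 0.1983667435797911 0.19829388292389405 0.09187815042278585
```

View pics/z29.png

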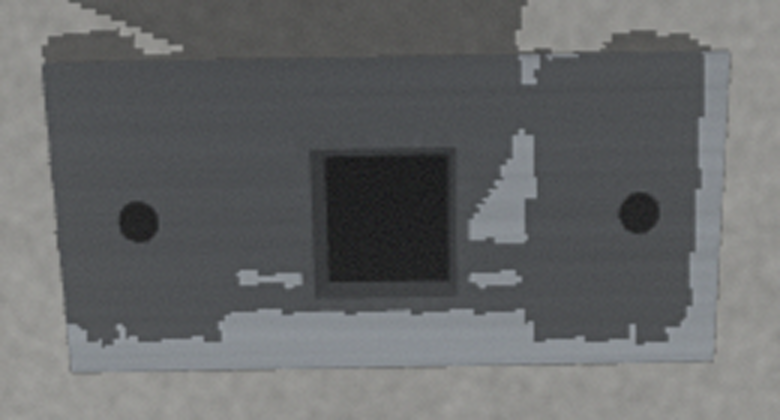

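```bash
python3 - <<'E'
from h import *
go([.4353,-.3966,.031],1.484+np.pi)
E
```

```text
t 51.5 tcp [ 0.366  -0.3946  0.1913] jaw -1.674 q6 1.93 w 0.0873 F [ 0.3  0.1 -0.5]
  shift [ 0.1603  0.0691 -0.0052] turn [-0.016  0.    -0.   ] alt [ 3.13 -0.   -0.  ]
```

```bash
python3 -m crank '[[0,0.06,-0.0052,-0.016,0,0,1],[0.03,0.069,-0.0052,-0.016,0,0,1],[0.08,0.069,-0.0052,-0.016,0,0,1],[0.12,0.069,-0.0052,-0.016,0,0,1],[0.145,0.069,-0.0052,-0.016,0,0,1],[0.158,0.069,-0.0052,-0.016,0,0,1],[0.158,0.069,-0.0052,-0.016,0,0,1],[0.158,0.069,-0.0052,-0.016,0,0,0.3],[0.158,0.069,-0.0052,-0.016,0,0,0.3],[0.158,0.069,-0.0052,-0.016,0,0,0.3]]' 20
python3 -m crank '[[0,0,0,0,0,0,0.3],[0,0,0,0,0,0,0.3]]' 20
python3 - <<'E'
from h import *
frame("wrist","w30"); f=frame("side","s30"); go([.4353,-.3966,.031],1.484+np.pi)
E
```

```text
t: 52.75
eef_pos: [0.4352, -0.3972, 0.0339]
ee_rot: [1.222, 1.569, -0.437]
force: [0.6, 0.1, 0.4]
width: 0.063
t: 53.0
eef_pos: [0.4349, -0.3971, 0.0333]
ee_rot: [1.325, 1.571, -0.334]
force: [-0.0, 0.4, -0.5]
width: 0.0432
t 53.1 tcp [ 0.4349 -0.397   0.0332] jaw -1.659 q6 1.89 w 0.0397 F [0.3 0.2 1.3]
  shift [ 0.0022  0.0004 -0.0005] turn [-0.001  0.    -0.   ] alt [ 3.14 -0.   -0.  ]
```

View pics/w30.png

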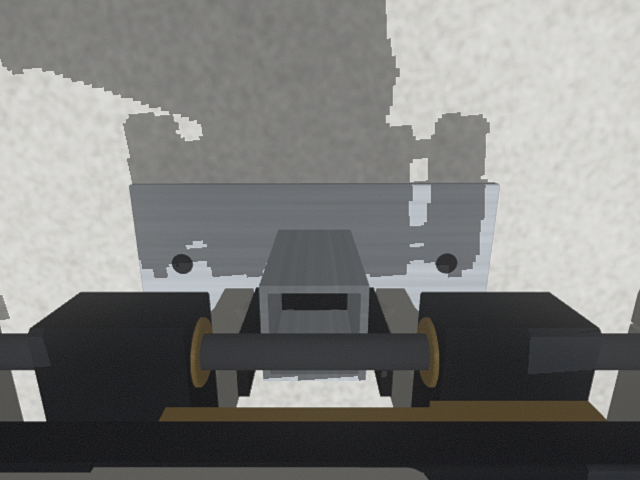

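View pics/s30.png

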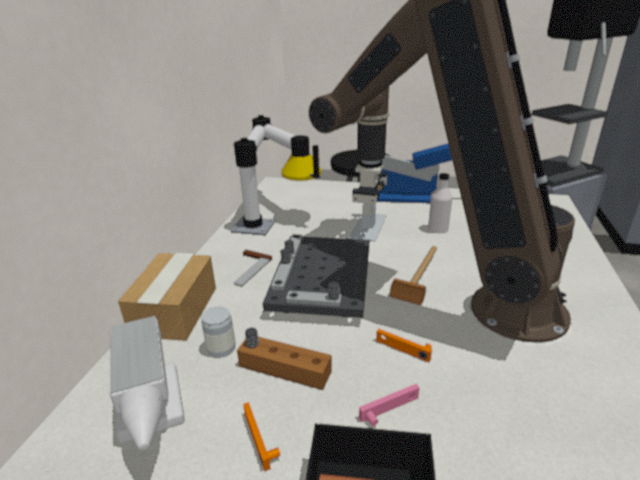

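```bash
python3 -m crank '[[0,0,0,0,0,0,0.3],[0,0,0,0,0,0,0.3],[-0.03,0,0,0,0,0,0.3],[-0.07,0,0,0,0,0,0.3],[-0.11,0,0,0,0,0,0.3],[-0.14,0,0,0,0,0,0.3],[-0.14,0,0,0,0,0,0.3],[-0.14,0,0,0,0,0,0.3]]' 60
python3 - <<'E'
from h import *
go([*w([.017,.014])[0],.173],TH-np.pi/2); frame("wrist","w31")
E
```

```text
t: 54.1
eef_pos: [0.434, -0.3963, 0.1715]
ee_rot: [-2.27, 1.568, 2.354]
force: [-0.6, 0.5, -3.8]
width: 0.0395
t 54.1 tcp [ 0.434  -0.3963  0.1715] jaw -1.659 q6 1.89 w 0.0395 F [-0.6  0.5 -3.8]
  shift [-0.001   0.0642 -0.3952] turn [-0.174 -0.002  0.002] alt [2.97 0.   0.  ]
```

View pics/w31.png

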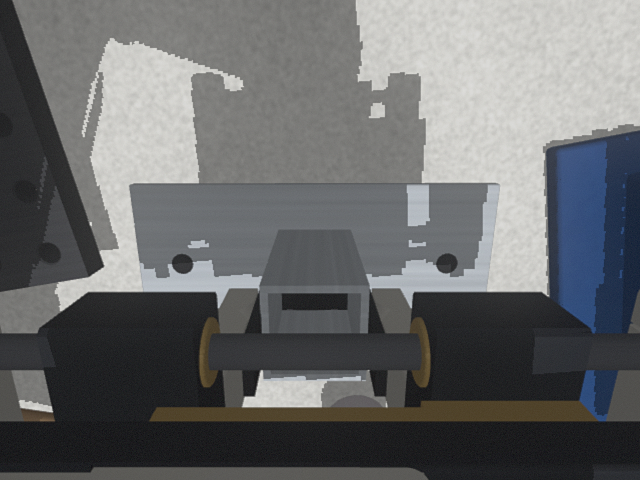

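```bash
python3 -m crank '[[0,0.01,-0.05,-0.03,0,0,0.3],[0,0.02,-0.1,-0.06,0,0,0.3],[0,0.03,-0.15,-0.09,0,0,0.3],[0,0.04,-0.2,-0.12,0,0,0.3],[0,0.05,-0.25,-0.15,0,0,0.3],[0,0.06,-0.3,-0.174,0,0,0.3],[0,0.064,-0.35,-0.174,0,0,0.3],[0,0.064,-0.39,-0.174,0,0,0.3],[0,0.064,-0.395,-0.174,0,0,0.3],[0,0.064,-0.395,-0.174,0,0,0.3]]'
python3 -m crank '[[0,0,0,0,0,0,0.3],[0,0,0,0,0,0,0.3]]'
python3 - <<'E'
from h import *
go([*w([.017,.014])[0],.093],TH-np.pi/2); f=frame("wrist","w32"); f=frame("side"); crop(f,"s32",240,170,400,310,5)
E
```

```text
t: 55.4
eef_pos: [0.5325, -0.0091, 0.1719]
ee_rot: [-1.376, 1.568, -2.86]
force: [-0.3, 0.6, -4.9]
width: 0.0395
t: 55.65
eef_pos: [0.533, -0.0101, 0.1729]
ee_rot: [-1.259, 1.57, -2.745]
force: [-0.3, 0.5, -3.3]
width: 0.0396
t 55.65 tcp [ 0.533  -0.0101  0.1729] jaw -1.486 q6 1.31 w 0.0396 F [-0.3  0.5 -3.3]
  shift [ 0.0799 -0.0001 -0.0018] turn [-0.001  0.     0.   ] alt [ 3.14  0.   -0.  ]
```

View pics/w32.png

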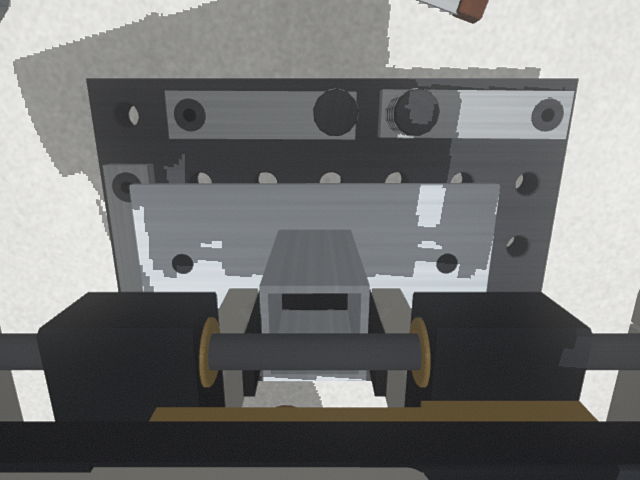

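View pics/s32.png

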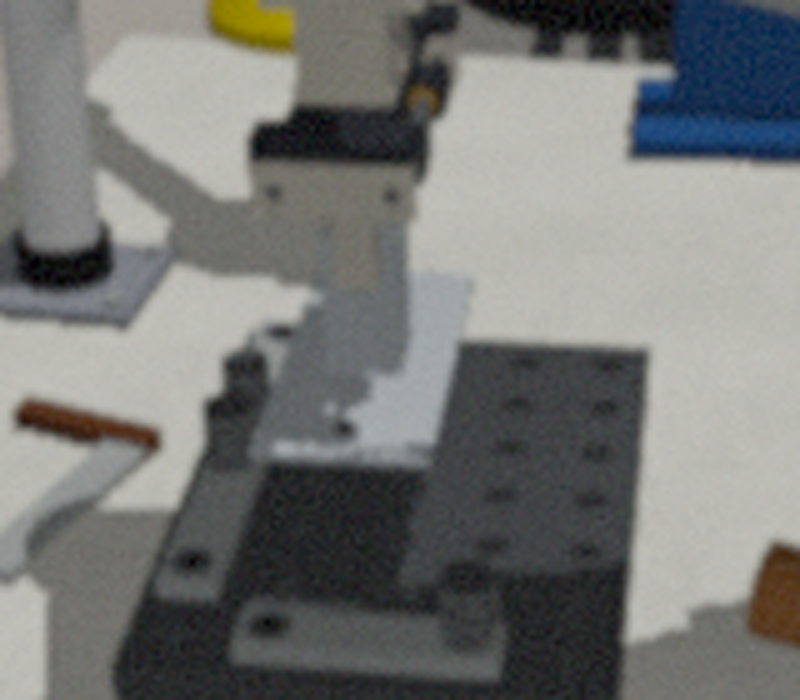

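```bash
python3 -m crank '[[0.03,0,0,0,0,0,0.3],[0.055,0,0,0,0,0,0.3],[0.07,0,0,0,0,0,0.3],[0.078,0,0,0,0,0,0.3],[0.078,0,0,0,0,0,0.3],[0.078,0,0,0,0,0,0.3]]' | grep -E "pos|force|wid"
for i in 1 2 3 ; do python3 -m crank '[[0.002,0,0,0,0,0,0.3],[0.002,0,0,0,0,0,0.3]]'| grep -E "pos|force"; done
```

```text
eef_pos: [0.5339, -0.009, 0.0959]
force: [0.2, 0.1, -2.7]
width: 0.0396
eef_pos: [0.5333, -0.0091, 0.0933]
force: [0.1, 0.3, -3.8]
eef_pos: [0.5331, -0.0092, 0.091]
force: [0.6, 0.3, -2.5]
eef_pos: [0.5331, -0.0092, 0.0889]
force: [0.1, -0.6, -3.1]
```

```bash
for i in 1 2 3 ; do python3 -m crank '[[0.001,0,0,0,0,0,0.3],[0.001,0,0,0,0,0,0.3]]'| grep -E "pos|force"; done; python3 - <<'E'
from h import *
go([*w([.039,.014])[0],.087],TH-np.pi/2)
E
```

```text
eef_pos: [0.5333, -0.0092, 0.0882]
force: [-0.6, 0.1, -2.3]
eef_pos: [0.5334, -0.0092, 0.0882]
force: [-4.4, 0.4, 7.0]
eef_pos: [0.5334, -0.0092, 0.0881]
force: [-7.8, 0.6, 16.3]
t 58.0 tcp [ 0.5334 -0.0092  0.0881] jaw -1.484 q6 1.31 w 0.0396 F [-7.8  0.6 16.3]
  shift [ 0.0012  0.0214 -0.0009] turn [ 0.001  0.    -0.001] alt [-3.14  0.    0.  ]
```

```bash
python3 -m crank '[[-0.002,0,0,0,0,0,0.3],[-0.002,0.006,0,0,0,0,0.3],[-0.002,0.012,0,0,0,0,0.3],[-0.002,0.017,0,0,0,0,0.3],[-0.002,0.017,0,0,0,0,0.3]]'| grep -E "pos|force"
for i in 1 2 3 4; do python3 -m crank '[[0,0.001,0,0,0,0,0.3],[0,0.001,0,0,0,0,0.3]]'| grep -E "pos|force"; done
```

```text
eef_pos: [0.5511, -0.0078, 0.0882]
force: [-0.6, -1.0, 2.2]
eef_pos: [0.5511, -0.0078, 0.0882]
force: [-2.9, -1.4, 4.0]
eef_pos: [0.5512, -0.0078, 0.0882]
force: [-6.4, -0.1, 7.4]
eef_pos: [0.5525, -0.0076, 0.0882]
force: [-5.9, -0.1, 6.4]
eef_pos: [0.5534, -0.0074, 0.0882]
force: [-5.9, 0.2, 7.5]
```

```bash
for i in 1 2 3 4; do python3 -m crank '[[0,0.001,0,0,0,0,0.3],[0,0.001,0,0,0,0,0.3]]'| grep -E "pos|force"; done;  python3 - <<'E'
from h import *
s=get_state(); print(pl([s["eef_pos"]])); frame("wrist","w33")
E
```

```text
eef_pos: [0.5536, -0.0074, 0.0883]
force: [-9.4, 1.6, 11.2]
eef_pos: [0.5542, -0.0075, 0.0884]
force: [-12.2, 2.0, 12.9]
eef_pos: [0.5545, -0.0075, 0.0885]
force: [-13.9, 1.1, 15.8]
eef_pos: [0.5547, -0.0075, 0.0885]
force: [-17.7, 1.9, 19.4]
[[0.03889706 0.01292999]]
```

View pics/w33.png

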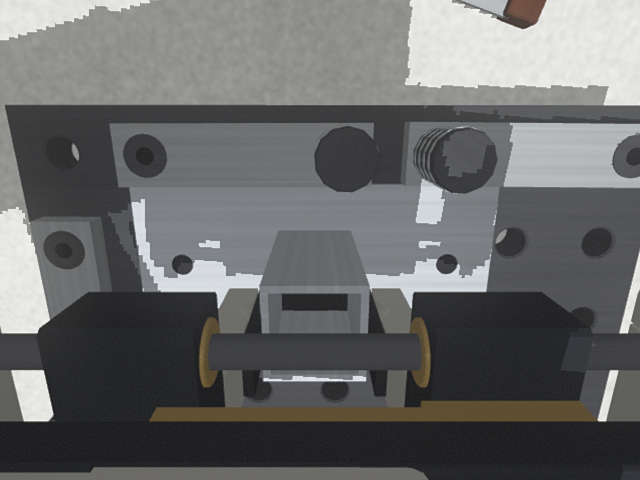

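```bash
python3 -m crank '[[-0.0015,-0.0015,0,0,0,0,0.3],[-0.0015,-0.0015,-0.006,0,0,0,0.3],[-0.0015,-0.0015,-0.012,0,0,0,0.3],[-0.0015,-0.0015,-0.017,0,0,0,0.3],[-0.0015,-0.0015,-0.017,0,0,0,0.3]]'| grep -E "pos|force"
for i in 1 2 3 4 5 6; do python3 -m crank '[[0,0,-0.001,0,0,0,0.3],[0,0,-0.001,0,0,0,0.3]]'| grep -E "pos|force"; done;python3 - <<'E'
from h import *
s=get_state(); print(pl([s["eef_pos"]])); frame("wrist","w34")
E
```

```text
eef_pos: [0.5536, 0.0096, 0.0886]
force: [-5.5, -1.3, -0.7]
eef_pos: [0.5536, 0.0102, 0.0886]
force: [-5.1, -3.3, -0.4]
eef_pos: [0.5535, 0.0111, 0.0886]
force: [-4.6, -4.1, -0.2]
eef_pos: [0.5534, 0.012, 0.0886]
force: [-4.7, -4.4, -1.3]
eef_pos: [0.5534, 0.013, 0.0886]
force: [-4.1, -3.3, -0.2]
eef_pos: [0.5533, 0.0138, 0.0887]
force: [-3.6, -5.4, -1.8]
eef_pos: [0.5533, 0.0142, 0.0888]
force: [-2.9, -8.8, -1.2]
[[0.03942923 0.0346178 ]]
```

View pics/w34.png

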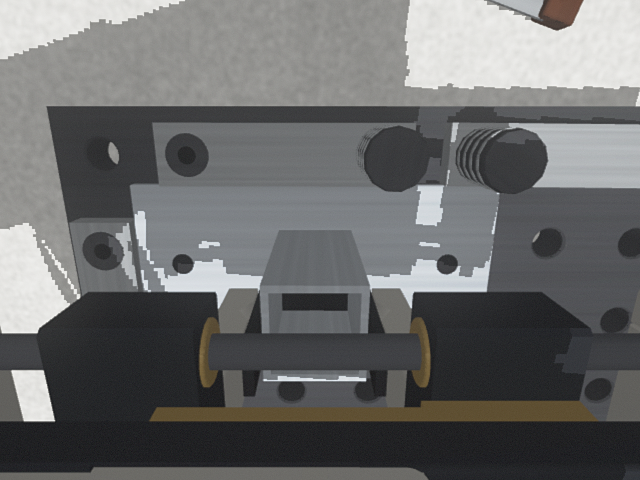

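```bash
python3 -m crank '[[0.0015,0,-0.001,0,0,0,0.3],[0.002,0.001,-0.001,0,0,0,0.3],[0.002,0.0015,-0.0015,0,0,0,0.3],[0.002,0.0015,-0.0015,0,0,0,0.3]]'| grep -E "pos|force"
python3 -m crank '[[0,0,0,0,0,0,1],[0,0,0,0,0,0,1],[0,0,0,0,0,0,1],[0,0,0,0,0,0,1],[0,0,0,0,0,0,1]]'| grep -E "pos|force|wid"
python3 - <<'E'
from h import *
go([.5,0,.2],TH-np.pi/2); frame("wrist","w35")
E
```

```text
eef_pos: [0.5534, 0.014, 0.0885]
force: [-13.0, -16.1, 17.9]
eef_pos: [0.5563, 0.0177, 0.0876]
force: [-0.5, 0.7, -0.7]
width: 0.0837
t 63.98 tcp [0.5563 0.0177 0.0876] jaw -1.484 q6 1.27 w 0.0837 F [-0.5  0.7 -0.7]
  shift [-0.1124 -0.0575  0.0127] turn [ 0.001 -0.    -0.   ] alt [-3.14  0.   -0.  ]
```

View pics/w35.png

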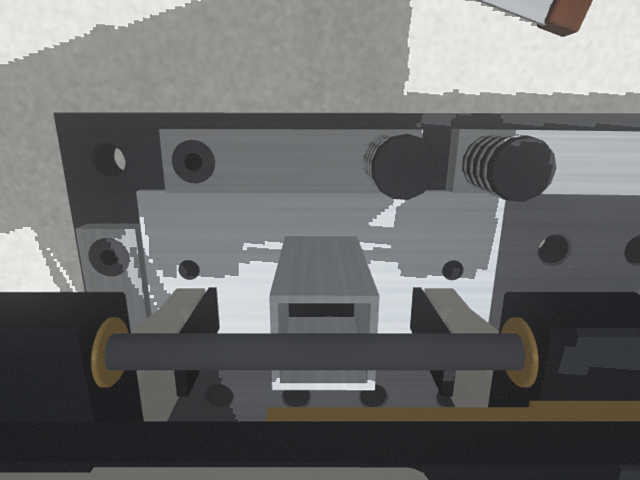

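```bash
python3 -m crank '[[-0.03,0,0,0,0,0,1],[-0.07,0,0,0,0,0,1],[-0.12,-0.05,0.01,0,0,0,1],[-0.17,-0.1,0.01,0,0,0,1],[-0.17,-0.12,0.01,0,0,0,1],[-0.17,-0.12,0.01,0,0,0,1]]'
python3 - <<'E'
from h import *
f=frame("wrist"); ex=[(.1,-.15,.067,.008),(.1,.1,.067,.008),(.05,.15,.067,.008)]
overlay(f,"w36",0,0,640,300,1.25,ex)
f=frame("top"); crop(f,"t36",285,175,435,290,5)
E
```

```text
t: 64.78
eef_pos: [0.4365, -0.0029, 0.2597]
ee_rot: [1.948, 1.566, 0.464]
force: [0.7, 0.0, -0.1]
width: 0.0878
```

View pics/w36.png

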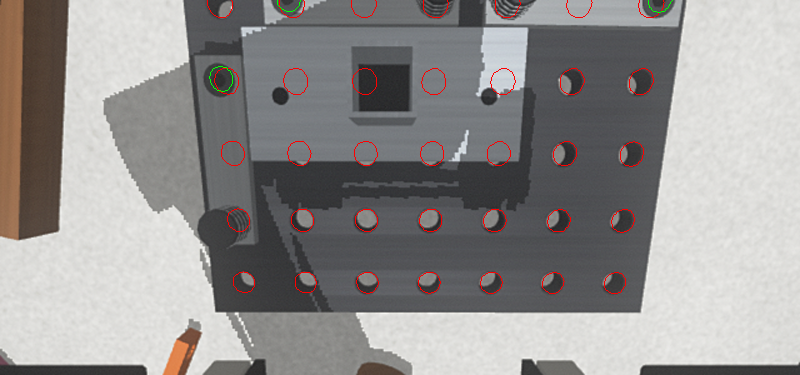

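View pics/t36.png

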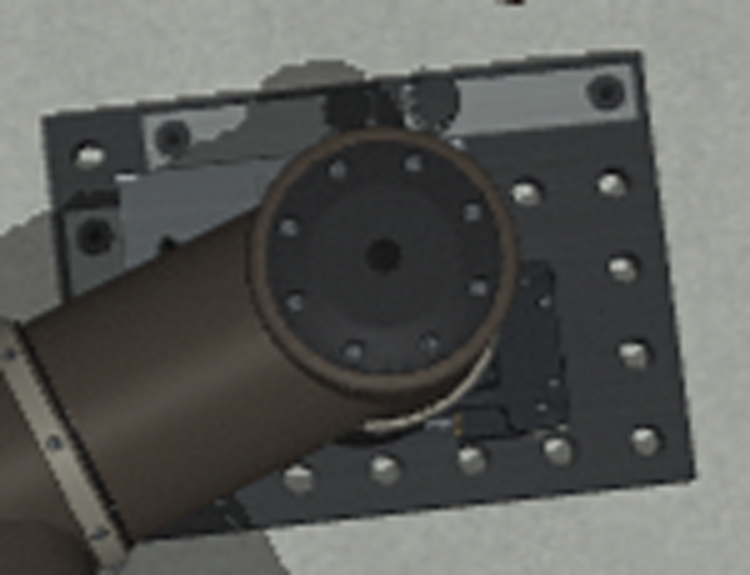

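```bash
python3 - <<'E'
from h import *
f=frame("wrist")
im=f["pixels"][:,:,::-1]; cv2.imwrite("pics/z36.png",cv2.resize(np.clip(im[0:140,150:440].astype(float)*1.6,0,255).astype(np.uint8),None,fx=2.75,fy=2.75,interpolation=cv2.INTER_CUBIC))
c=ray(f,np.array([(527,29),(518,161.5),(252,161)])/1.25,.061); print(np.round(pl(c),4))
t=ray(f,np.array([(384,87)])/1.25,.141); h=ray(f,np.array([(280.5,96),(488.5,96)])/1.25,.061); print(pl(t),pl(h),pl(h).mean(0))
E
```

```text
[[ 0.0824 -0.0634]
 [-0.0056 -0.0636]
 [-0.0055  0.1333]]
[[0.03566832 0.03397368]] [[ 0.03924881  0.10941133]
 [ 0.03944143 -0.03926086]] [0.03934512 0.03507523]
```

View pics/z36.png

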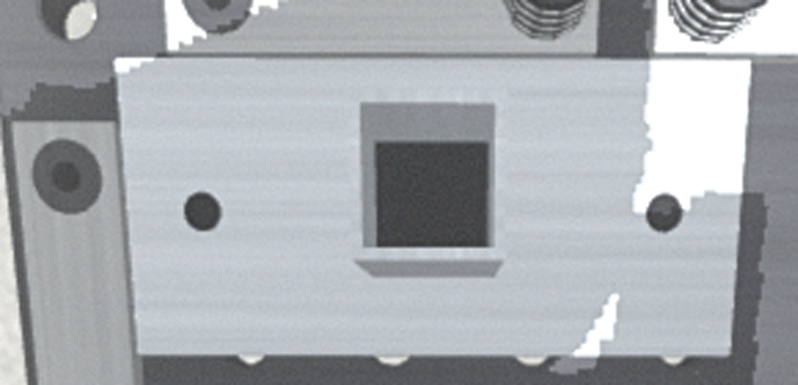

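```bash
cat > hood.py <<'E'
from h import *
J1=np.array([.840,-.325]); L1,L2,LG=.3,.28,.375
def wrap(a): return (a+np.pi)%(2*np.pi)-np.pi
def ik(p,L2,br):
    d=p-J1; r=np.linalg.norm(d); a=np.arctan2(d[1],d[0]); c=np.arccos((L1**2+r*r-L2*L2)/(2*L1*r))
    t1=a+br*c; j2=J1+L1*np.array([np.cos(t1),np.sin(t1)]); e=p-j2; return t1,np.arctan2(e[1],e[0])
E
python3 - <<'E'
from hood import *
f=frame("top"); crop(f,"t37",440,50,620,240,4)
print("grip top",ray(f,[(497.5,178)],.295))
S=np.array([.6865,-.4262]); 
for br in (1,-1): print(br,ik(S,L2,br))
F=w([.0393,.0345])[0]; print("foot",F)
for br in (1,-1):
    t=ik(F,L2,br); print(br,t,"grip",F+.095*np.array([np.cos(t[1]),np.sin(t[1])]))
E
```

```text
grip top [[ 0.61646371 -0.36754163  0.295     ]]
1 (np.float64(-1.4121134129431303), np.float64(2.371030293217381))
-1 (np.float64(-3.705324554652332), np.float64(-1.2052829536332568))
foot [0.55321028 0.01403003]
1 (np.float64(2.943207610776635), np.float64(1.5446286037321297)) grip [0.55569593 0.10899751]
-1 (np.float64(1.6026174895650604), np.float64(3.0011964966095666)) grip [0.45914502 0.02732389]
```

View pics/t37.png

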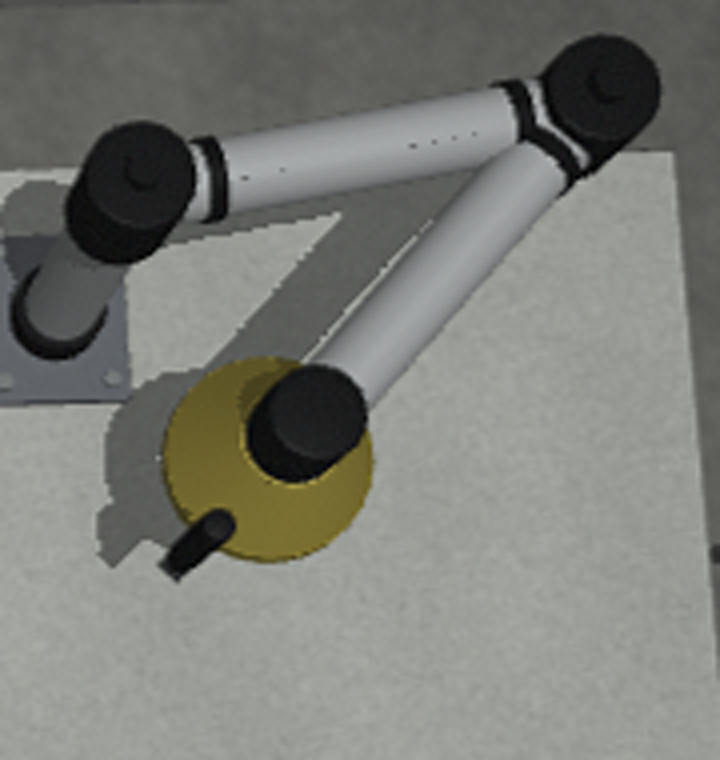

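```bash
python3 - <<'E'
from hood import *
f=frame("top"); g=ray(f,(np.array([(220,524),(171,572)])+.5)/4-.5+[440,50],.295); print(g, ray(f,(np.array([(171,572)])+.5)/4-.5+[440,50],.19))
for z in (.29,.31,.33):
    c=ray(f,(np.array([(138,172),(603,82),(314,418)])+.5)/4-.5+[440,50],z)[:,:2]; print(z,c.tolist(),np.linalg.norm(c[0]-c[1]),np.linalg.norm(c[2]-c[1]))
go([.53,-.33,.28],.805+np.pi); print(get_state()["q"])
E
```

```text
[[ 0.60996267 -0.35999519  0.295     ]
 [ 0.58026686 -0.3278071   0.295     ]] [[ 0.60170014 -0.35356001  0.19      ]]
0.29 [[0.8419999416001518, -0.3228166931377152], [0.89327352328883, -0.6224839301222108], [0.6776041900618024, -0.42427177076595635]] 0.3040220931134897 0.2929186259206811
0.31 [[0.8345216803099587, -0.31799234879056537], [0.8851274332115713, -0.6137564762046435], [0.6722671526091637, -0.4181259930567779]] 0.3000622623585813 0.289103415743922
0.33 [[0.8270434190197655, -0.3131680044434156], [0.8769813431343125, -0.6050290222870761], [0.6669301151565252, -0.41198021534759943]] 0.2961024316036729 0.2852882055671628
t 65.03 tcp [ 0.4376 -0.0029  0.2568] jaw -1.485 q6 1.21 w 0.0873 F [ 0.3 -1.1 -0.3]
  shift [-0.0231  0.0639  0.3339] turn [0.852 0.001 0.001] alt [-2.29 -0.    0.  ]
[ 4.47073723e-01 -8.22577502e-02 -3.77959088e-01 -4.33000157e-05
 -1.27679279e+00  1.20983851e+00]
```

```bash
sed -i 's/J1=.*; L1/J1=np.array([.8345,-.318]); L1/' hood.py; python3 -m crank '[[-0.05,0.01,0.05,0.15,0,0,1],[-0.06,0.02,0.1,0.3,0,0,1],[-0.06,0.03,0.15,0.45,0,0,1],[-0.06,0.04,0.2,0.6,0,0,1],[-0.06,0.05,0.25,0.75,0,0,1],[-0.06,0.064,0.3,0.852,0,0,1],[-0.06,0.064,0.334,0.852,0,0,1],[-0.06,0.064,0.334,0.852,0,0,1],[-0.06,0.064,0.334,0.852,0,0,1]]'
python3 -m crank '[[0,0,0,0,0,0,1],[0,0,0,0,0,0,1]]'>/dev/null
python3 - <<'E'
from hood import *
go([.606,-.357,.315],.805+np.pi); frame("wrist","w38"); f=frame("top"); crop(f,"t38",440,100,600,240,4); print(get_state()["q"])
E
```

```text
t: 66.15
eef_pos: [0.53, -0.3303, 0.3162]
ee_rot: [-1.135, 1.569, 2.811]
force: [0.4, -0.3, 0.1]
width: 0.0876
t 66.4 tcp [ 0.53   -0.3294  0.318 ] jaw -2.335 q6 1.05 w 0.0878 F [-0.6  1.1  0.6]
  shift [ 0.0031  0.0739 -0.0327] turn [ 0.001 -0.    -0.001] alt [-3.14  0.   -0.  ]
[-2.43952467e-01  2.24618289e-01  9.31845780e-02 -2.16134774e-06
 -1.43860950e+00  1.04985151e+00]
```

View pics/w38.png

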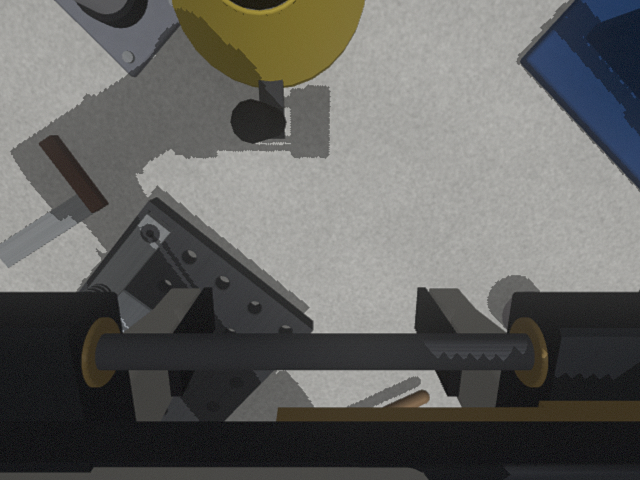

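View pics/t38.png

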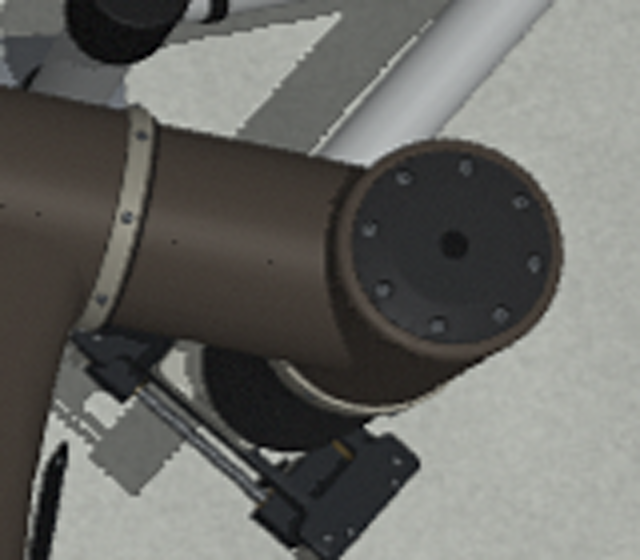

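```bash
python3 - <<'E'
from hood import *
f=frame("wrist"); g=ray(f,[(258,120)],.295)[0]; print(g, 11/ (np.linalg.norm(g-(-f["E"][:3,:3].T@f["E"][:3,3])))*f["f"])
go([*g[:2],.318],.805+np.pi)
E
```

```text
[ 0.60605101 -0.36246162  0.295     ] 20750.08155845623
t 66.55 tcp [ 0.53   -0.3297  0.318 ] jaw -2.336 q6 1.05 w 0.0876 F [ 0.8  0.  -0. ]
  shift [ 0.0001  0.0776 -0.029 ] turn [ 0.001 -0.    -0.001] alt [-3.14  0.   -0.  ]
```

```bash
python3 - <<'E'
from hood import *
f=frame("wrist"); crop(f,"z38",200,60,340,170,5); g=ray(f,[(253,121)],.295)[0]; print(g)
go([*g[:2],.318],.805+np.pi)
E
```

```text
[ 0.60741756 -0.3604157   0.295     ]
t 66.6 tcp [ 0.5299 -0.3298  0.318 ] jaw -2.336 q6 1.05 w 0.0878 F [ 0.2 -0.3  0.9]
  shift [ 0.      0.0771 -0.0316] turn [ 0.001 -0.    -0.   ] alt [-3.14  0.   -0.  ]
```

View pics/z38.png

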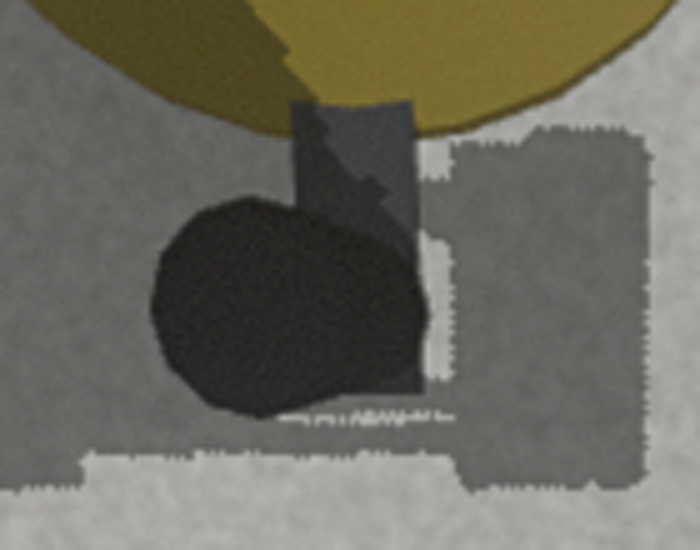

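```bash
python3 -m crank '[[0,0.04,-0.015,0,0,0,1],[0,0.077,-0.0316,0,0,0,1],[0,0.077,-0.0316,0,0,0,1],[0,0.077,-0.0316,0,0,0,1],[0.03,0.077,-0.0316,0,0,0,1],[0.055,0.077,-0.0316,0,0,0,1],[0.07,0.077,-0.0316,0,0,0,1],[0.077,0.077,-0.0316,0,0,0,1],[0.077,0.077,-0.0316,0,0,0,1]]'
python3 - <<'E'
from hood import *
go([.6075,-.3605,.241],.805+np.pi); frame("wrist","w39"); f=frame("side"); crop(f,"s39",230,90,370,240,5)
E
```

```text
t: 67.72
eef_pos: [0.6072, -0.3608, 0.2411]
ee_rot: [1.641, 1.57, -0.695]
force: [-0.5, 0.1, -0.0]
width: 0.0876
t 67.72 tcp [ 0.6072 -0.3608  0.2411] jaw -2.336 q6 1.07 w 0.0876 F [-0.5  0.1 -0. ]
  shift [ 0.0001  0.     -0.0004] turn [ 0. -0. -0.] alt [-3.14  0.   -0.  ]
```

View pics/w39.png

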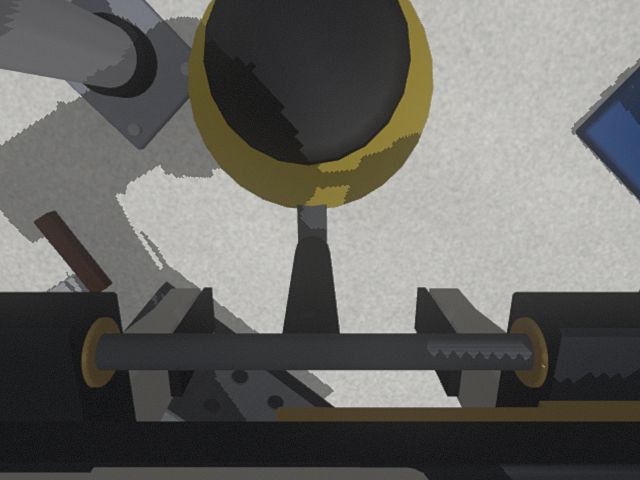

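View pics/s39.png

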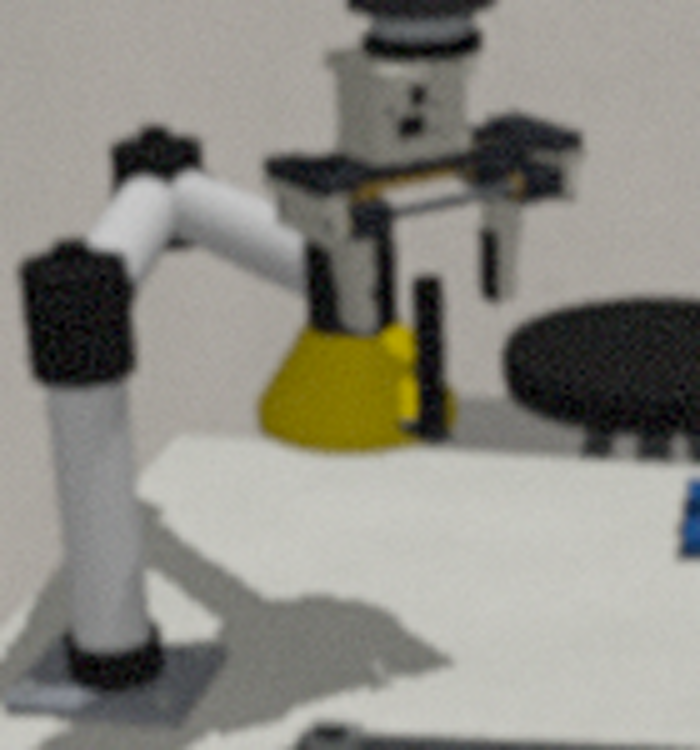

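```bash
python3 -m crank '[[0,0,0,0,0,0,0.1],[0,0,0,0,0,0,0.1],[0,0,0,0,0,0,0.1],[0,0,0,0,0,0,0.1],[0,0,0,0,0,0,0.1],[0,0,0,0,0,0,0.1],[0,0,0,0,0,0,0.1]]' 25
python3 - <<'E'
from hood import *
s=get_state(); p=np.array(s["eef_pos"]); M=R.from_euler('xyz',s["ee_rot"]).as_matrix()
t0=ik(p[:2],LG,1); F=w([.0393,.0345])[0]; tf=ik(F,L2,1); print(t0,tf,s["width"])
d1=wrap(tf[0]-t0[0]); d2=wrap(tf[1]-t0[1]); print(d1,d2)
n=24; prev=p
for i in range(1,n+1):
    a1=t0[0]+d1*i/n; a2=t0[1]+d2*i/n
    g=J1+L1*np.array([np.cos(a1),np.sin(a1)])+LG*np.array([np.cos(a2),np.sin(a2)])
    q=np.r_[g,p[2]]; print(i,np.round(M.T@(q-p),3), round(-d2*i/n,3), "world",np.round(g,3), round(np.linalg.norm(q-prev),3)); prev=q
E
```

```text
t: 68.7
eef_pos: [0.6073, -0.3607, 0.2406]
ee_rot: [2.886, 1.571, 0.55]
force: [-0.1, 1.0, -0.1]
width: 0.0237
(np.float64(-1.4051391765457981), np.float64(2.4004097887414426)) (np.float64(2.9660750798674522), np.float64(1.520413686957941)) 0.023659773859970888
-1.9119710507663363 -0.8799961017835018
1 [-0.    -0.015  0.005] 0.037 world [ 0.593 -0.354] 0.016
2 [-0.    -0.031  0.008] 0.073 world [ 0.579 -0.345] 0.016
3 [-0.    -0.048  0.011] 0.11 world [ 0.565 -0.335] 0.017
4 [-0.    -0.066  0.012] 0.147 world [ 0.552 -0.324] 0.018
5 [-0.    -0.084  0.011] 0.183 world [ 0.539 -0.311] 0.018
6 [-0.    -0.102  0.009] 0.22 world [ 0.528 -0.296] 0.019
7 [-0.    -0.121  0.005] 0.257 world [ 0.517 -0.28 ] 0.019
8 [-0.    -0.14  -0.001] 0.293 world [ 0.507 -0.263] 0.02
9 [-0.    -0.16  -0.008] 0.33 world [ 0.498 -0.244] 0.021
10 [-0.    -0.179 -0.017] 0.367 world [ 0.49  -0.225] 0.021
11 [-0.    -0.198 -0.027] 0.403 world [ 0.484 -0.204] 0.022
12 [-0.    -0.216 -0.04 ] 0.44 world [ 0.479 -0.182] 0.022
13 [-0.    -0.234 -0.054] 0.477 world [ 0.476 -0.16 ] 0.023
14 [ 0.    -0.252 -0.069] 0.513 world [ 0.474 -0.136] 0.023
15 [ 0.    -0.268 -0.087] 0.55 world [ 0.474 -0.112] 0.024
16 [ 0.    -0.284 -0.106] 0.587 world [ 0.476 -0.088] 0.025
17 [ 0.    -0.299 -0.126] 0.623 world [ 0.479 -0.063] 0.025
18 [ 0.    -0.312 -0.148] 0.66 world [ 0.485 -0.038] 0.026
19 [ 0.    -0.324 -0.171] 0.697 world [ 0.492 -0.013] 0.026
20 [ 0.    -0.335 -0.196] 0.733 world [0.502 0.012] 0.027
21 [ 0.    -0.344 -0.221] 0.77 world [0.513 0.037] 0.027
22 [ 0.    -0.351 -0.248] 0.807 world [0.526 0.062] 0.028
23 [ 0.    -0.357 -0.276] 0.843 world [0.541 0.086] 0.028
24 [ 0.    -0.361 -0.304] 0.88 world [0.558 0.109] 0.029
```

```bash
python3 -m crank '[[0,-0.008,0.002,0.018,0,0,0.1],[0,-0.015,0.005,0.037,0,0,0.1],[0,-0.023,0.0065,0.055,0,0,0.1],[0,-0.031,0.008,0.073,0,0,0.1],[0,-0.048,0.011,0.11,0,0,0.1],[0,-0.066,0.012,0.147,0,0,0.1],[0,-0.084,0.011,0.183,0,0,0.1],[0,-0.102,0.009,0.22,0,0,0.1],[0,-0.111,0.007,0.238,0,0,0.1],[0,-0.111,0.007,0.238,0,0,0.1]]' 30
python3 - <<'E'
from hood import *
frame("wrist","w40"); f=frame("side"); crop(f,"s40",230,90,390,240,5)
E
```

```text
t: 69.95
eef_pos: [0.5218, -0.288, 0.2405]
ee_rot: [-1.44, 1.569, 2.27]
force: [-2.3, 2.6, -1.0]
width: 0.0212
```

View pics/w40.png

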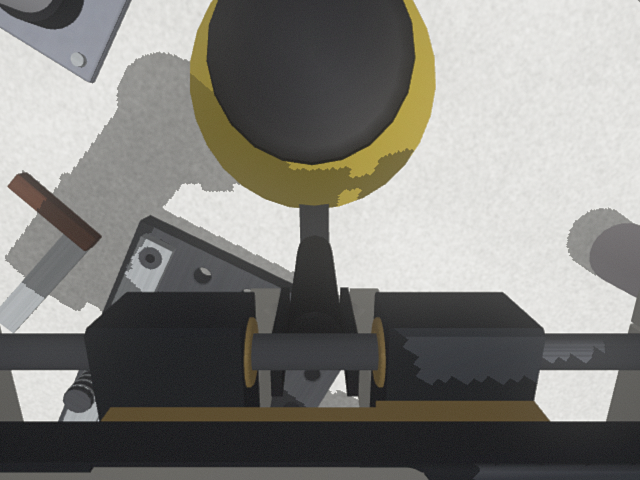

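View pics/s40.png

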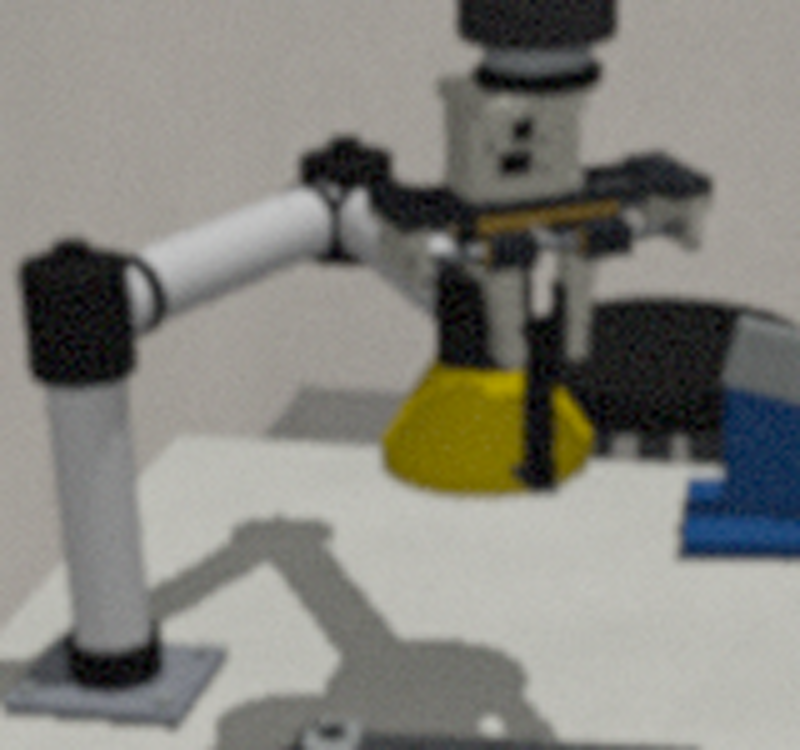

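```bash
cat >> hood.py <<'E'
def table(n,F=None):
    s=get_state(); p=np.array(s["eef_pos"]); M=R.from_euler('xyz',s["ee_rot"]).as_matrix()
    t0=ik(p[:2],LG,1); F=w([.0393,.0345])[0] if F is None else F; tf=ik(F,L2,1); z=M[:,2]; jaw=np.arctan2(z[1],z[0]); print(t0,"jaw-tang",wrap(jaw-t0[1]-np.pi/2),s["width"])
    d1=wrap(tf[0]-t0[0]); d2=wrap(tf[1]-t0[1])
    for i in range(1,n+1):
        a1=t0[0]+d1*i/n; a2=t0[1]+d2*i/n
        g=J1+L1*np.array([np.cos(a1),np.sin(a1)])+LG*np.array([np.cos(a2),np.sin(a2)])
        print(i,np.round(M.T@(np.r_[g,p[2]]-p),3), round(-d2*i/n,3), "world",np.round(g,3))
E
python3 - <<'E'
from hood import *
table(18)
E
```

```text
(np.float64(4.360400113739517), np.float64(2.1629221405354073)) jaw-tang -0.024456623160362234 0.021478996707172533
1 [ 0.    -0.019 -0.   ] 0.036 world [ 0.512 -0.272]
2 [ 0.    -0.039 -0.002] 0.071 world [ 0.502 -0.255]
3 [ 0.    -0.059 -0.005] 0.107 world [ 0.494 -0.236]
4 [ 0.    -0.079 -0.009] 0.143 world [ 0.487 -0.217]
5 [ 0.    -0.099 -0.016] 0.178 world [ 0.482 -0.196]
6 [ 0.    -0.12  -0.024] 0.214 world [ 0.477 -0.175]
7 [ 0.    -0.14  -0.033] 0.25 world [ 0.475 -0.153]
8 [ 0.    -0.16  -0.045] 0.286 world [ 0.474 -0.13 ]
9 [ 0.    -0.179 -0.058] 0.321 world [ 0.474 -0.106]
10 [ 0.    -0.198 -0.072] 0.357 world [ 0.476 -0.082]
11 [ 0.    -0.217 -0.089] 0.393 world [ 0.48  -0.058]
12 [ 0.    -0.234 -0.107] 0.428 world [ 0.486 -0.034]
13 [ 0.    -0.251 -0.126] 0.464 world [ 0.493 -0.009]
14 [ 0.    -0.266 -0.147] 0.5 world [0.503 0.015]
15 [ 0.    -0.281 -0.169] 0.535 world [0.514 0.039]
16 [ 0.    -0.294 -0.193] 0.571 world [0.527 0.063]
17 [ 0.    -0.305 -0.218] 0.607 world [0.541 0.086]
18 [ 0.    -0.316 -0.244] 0.643 world [0.558 0.109]
```

```bash
python3 -m crank '[[0,-0.01,0,0.018,0,0,0.1],[0,-0.02,0,0.036,0,0,0.1],[0,-0.039,-0.002,0.071,0,0,0.1],[0,-0.059,-0.005,0.107,0,0,0.1],[0,-0.079,-0.009,0.143,0,0,0.1],[0,-0.099,-0.016,0.178,0,0,0.1],[0,-0.12,-0.024,0.214,0,0,0.1],[0,-0.14,-0.033,0.25,0,0,0.1],[0,-0.16,-0.045,0.286,0,0,0.1],[0,-0.16,-0.045,0.286,0,0,0.1]]' 30
python3 - <<'E'
from hood import *
frame("wrist","w41"); frame("side","s41"); table(10)
E
```

```text
t: 71.3
eef_pos: [0.474, -0.1285, 0.2404]
ee_rot: [-1.024, 1.57, 2.399]
force: [-3.7, 3.2, 0.4]
width: 0.0211
(np.float64(3.7399377872431003), np.float64(1.8761041980974573)) jaw-tang -0.023507729371520014 0.021173355815911062
1 [ 0.    -0.022 -0.007] 0.036 world [ 0.474 -0.106]
2 [ 0.    -0.045 -0.016] 0.071 world [ 0.477 -0.082]
3 [ 0.    -0.067 -0.026] 0.107 world [ 0.48  -0.058]
4 [ 0.    -0.089 -0.038] 0.142 world [ 0.486 -0.033]
5 [ 0.    -0.11  -0.052] 0.178 world [ 0.494 -0.009]
6 [ 0.    -0.131 -0.068] 0.213 world [0.503 0.015]
7 [ 0.    -0.151 -0.085] 0.249 world [0.514 0.039]
8 [ 0.    -0.17  -0.104] 0.285 world [0.527 0.063]
9 [ 0.    -0.188 -0.125] 0.32 world [0.541 0.086]
10 [ 0.    -0.205 -0.147] 0.356 world [0.558 0.109]
```

View pics/w41.png

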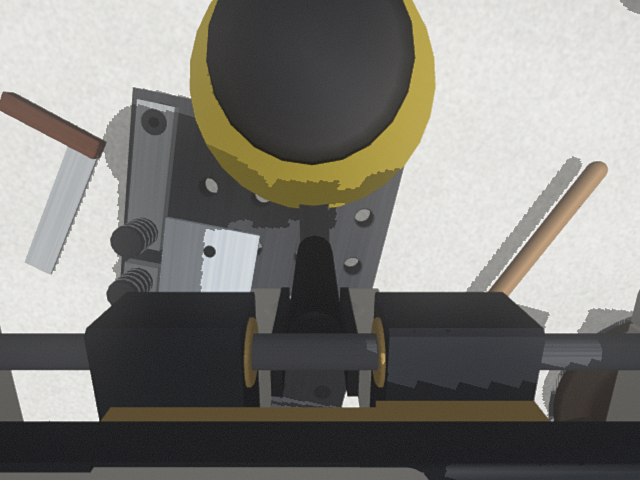

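View pics/s41.png

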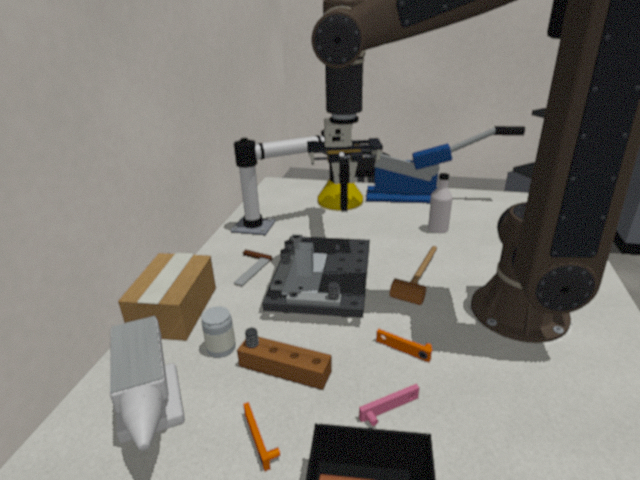

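```bash
python3 -m crank '[[0,-0.011,-0.003,0.018,0,0,0.1],[0,-0.022,-0.007,0.036,0,0,0.1],[0,-0.045,-0.016,0.071,0,0,0.1],[0,-0.067,-0.026,0.107,0,0,0.1],[0,-0.089,-0.038,0.142,0,0,0.1],[0,-0.11,-0.052,0.178,0,0,0.1],[0,-0.131,-0.068,0.213,0,0,0.1],[0,-0.151,-0.085,0.249,0,0,0.1],[0,-0.17,-0.104,0.285,0,0,0.1],[0,-0.17,-0.104,0.285,0,0,0.1]]' 30
python3 - <<'E'
from hood import *
frame("wrist","w42"); frame("top","t42"); table(3)
E
```

```text
t: 72.65
eef_pos: [0.5288, 0.0631, 0.2405]
ee_rot: [2.813, 1.57, -0.332]
force: [0.5, 1.4, -2.2]
width: 0.0214
(np.float64(3.1241077715395327), np.float64(1.5890649673534603)) jaw-tang -0.021928982606744363 0.02141130580814012
1 [ 0.    -0.016 -0.009] 0.023 world [0.537 0.078]
2 [ 0.    -0.032 -0.019] 0.046 world [0.547 0.094]
3 [ 0.    -0.047 -0.03 ] 0.069 world [0.558 0.109]
```

View pics/w42.png

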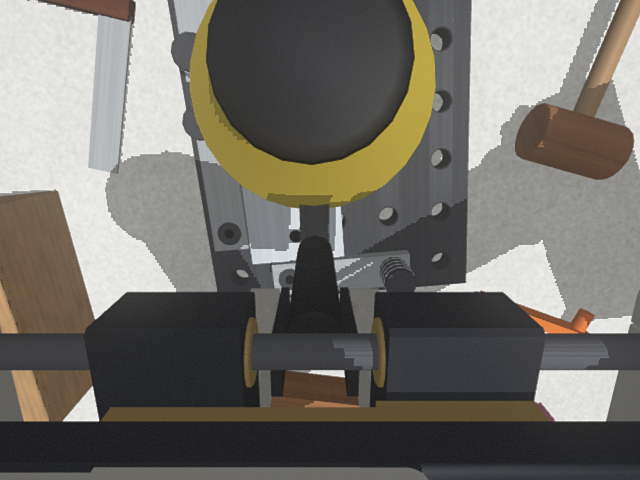

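View pics/t42.png

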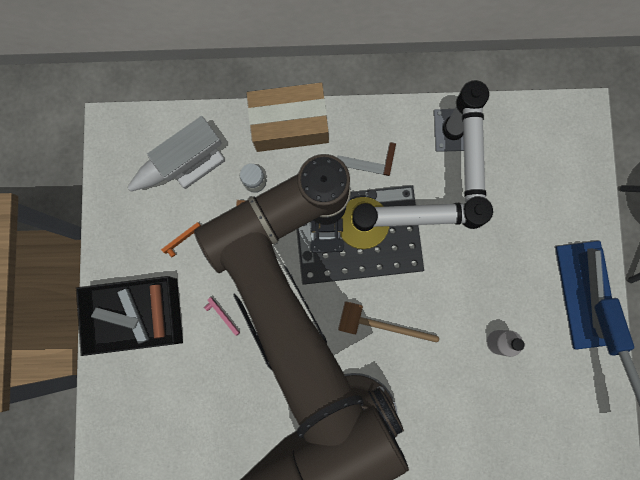

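```bash
python3 -m crank '[[0,-0.008,-0.005,0.012,0,0,0.1],[0,-0.016,-0.009,0.023,0,0,0.1],[0,-0.032,-0.019,0.046,0,0,0.1],[0,-0.047,-0.03,0.069,0,0,0.1],[0,-0.047,-0.03,0.069,0,0,0.1],[0,-0.047,-0.03,0.069,0,0,0.1],[0,-0.047,-0.03,0.069,0,0,0.1]]' 30
python3 - <<'E'
from hood import *
frame("wrist","w43"); f=frame("top"); crop(f,"t43",285,150,435,290,5); f=frame("side"); crop(f,"s43",230,120,390,320,3.5); table(1)
E
```

```text
t: 73.62
eef_pos: [0.5569, 0.1087, 0.2405]
ee_rot: [-0.189, 1.57, 2.88]
force: [1.6, -0.8, -4.9]
width: 0.0213
(np.float64(2.9668732268184046), np.float64(1.5232098121426143)) jaw-tang -0.025592445824233145 0.021258088340700948
1 [-0.    -0.    -0.001] 0.003 world [0.558 0.109]
```

View pics/t43.png

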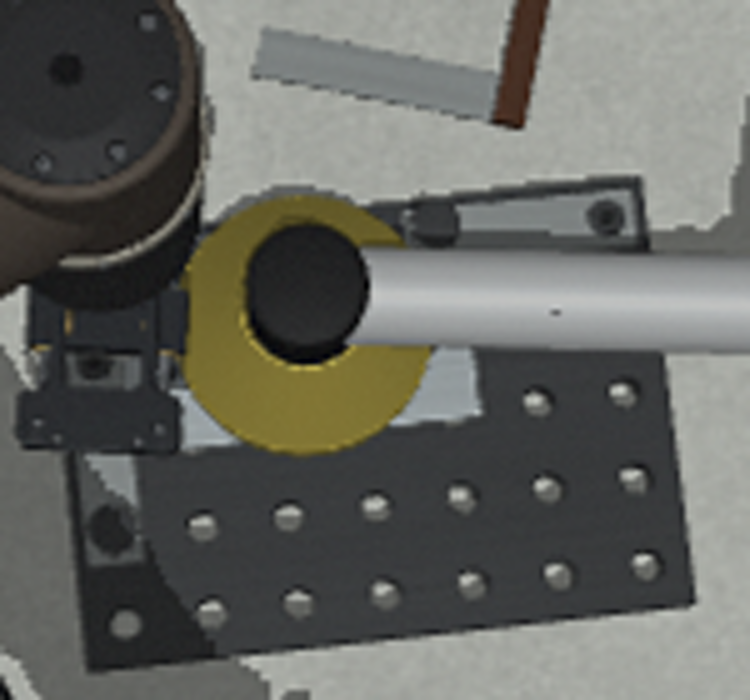

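View pics/s43.png

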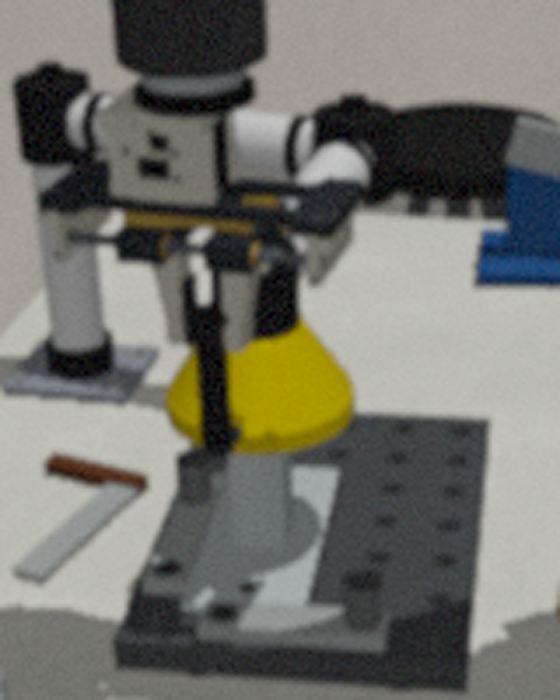

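View pics/w43.png

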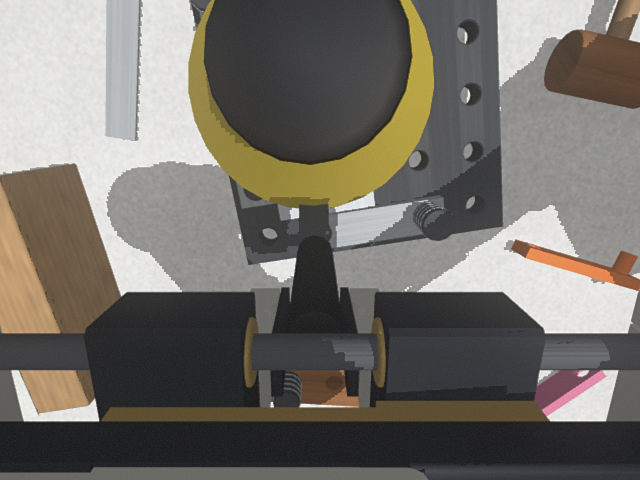

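```bash
python3 - <<'E'
from hood import *
f=frame("top")
hsv=cv2.cvtColor(f["pixels"],cv2.COLOR_RGB2HSV); m=((hsv[...,0]>20)&(hsv[...,0]<35)&(hsv[...,1]>120)).astype(np.uint8); m[:150]=0;m[300:]=0;m[:,:280]=0;m[:,450:]=0
c=max(cv2.findContours(m,0,2)[0],key=cv2.contourArea); (x,y),r=cv2.minEnclosingCircle(c); print(x,y,r, ray(f,[(x,y)],.172))
# visible foot corners in top view: near-right corner, near-left
p=(np.array([(482,412),(180,450)])+.5)/5-.5+[285,150]; print(pl(ray(f,p,.061)))
E
```

```text
345.1883239746094 214.73236083984375 26.094146728515625 [[0.55461355 0.01265977 0.172     ]]
[[-0.00149628 -0.06690832]
 [-0.0041925   0.10689807]]
```

```bash
python3 -m crank '[[0,0,0,0,0,0,0.7],[0,0,0,0,0,0,0.7],[0,0,0,0,0,0,0.7],[0,0,0,0,0,0,0.7],[-0.03,0,0,0,0,0,0.7],[-0.06,0,0,0,0,0,0.7],[-0.1,0,0,0,0,0,0.7],[-0.1,0,0,0,0,0,0.7]]'
python3 - <<'E'
from hood import *
go([.42,.30,.34]); frame("top","t44")
E
```

```text
t: 74.82
eef_pos: [0.5589, 0.1097, 0.3442]
ee_rot: [-2.722, 1.565, 0.347]
force: [0.5, -0.2, -0.9]
width: 0.0614
t 74.83 tcp [0.5589 0.1097 0.3442] jaw 3.069 q6 -0.61 w 0.0614 F [ 0.5 -0.2 -0.9]
  shift [ 0.0038 -0.1797  0.1524] turn [ 0.    -0.006  0.002] alt [ 0.   -0.01  0.  ]
```

View pics/t44.png

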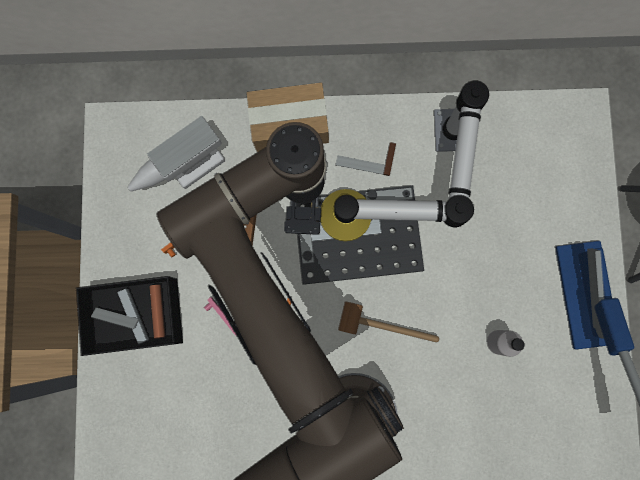

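Retreat to the left, high, and check everything.

```bash
python3 -m crank '[[0,-0.04,0.035,0,0,0,0.7],[0,-0.08,0.07,0,0,0,0.7],[0,-0.12,0.105,0,0,0,0.7],[0,-0.16,0.14,0,0,0,0.7],[0,-0.18,0.152,0,0,0,0.7],[0,-0.18,0.152,0,0,0,0.7],[0,-0.18,0.152,0,0,0,0.7],[0,-0.18,0.152,0,0,0,0.7]]'
python3 - <<'E'
from hood import *
frame("wrist","w45"); f=frame("top"); crop(f,"t45",220,140,450,290,3.4); f=frame("side","s45"); crop(f,"s45c",250,170,390,330,4.5)
E
```

```text
t: 75.88
eef_pos: [0.4193, 0.2992, 0.3403]
ee_rot: [0.999, 1.57, -2.217]
force: [0.1, -0.9, -0.1]
width: 0.0613
```

View pics/t45.png

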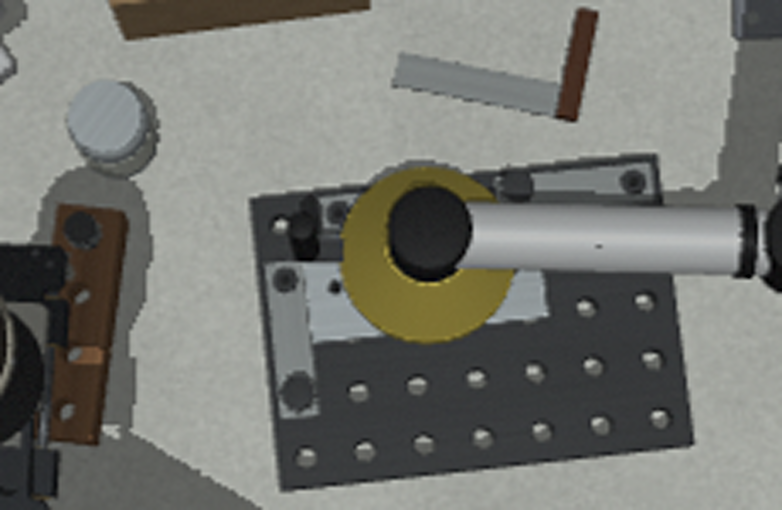

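View pics/s45c.png

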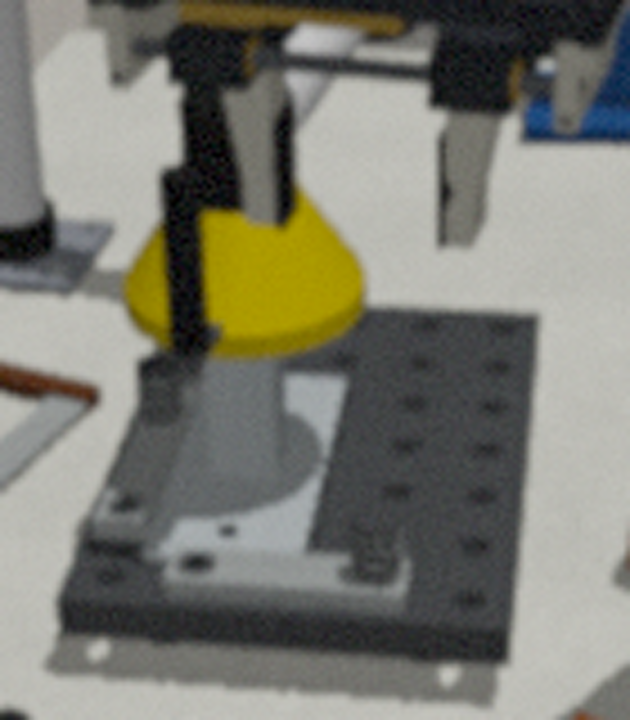

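View pics/w45.png

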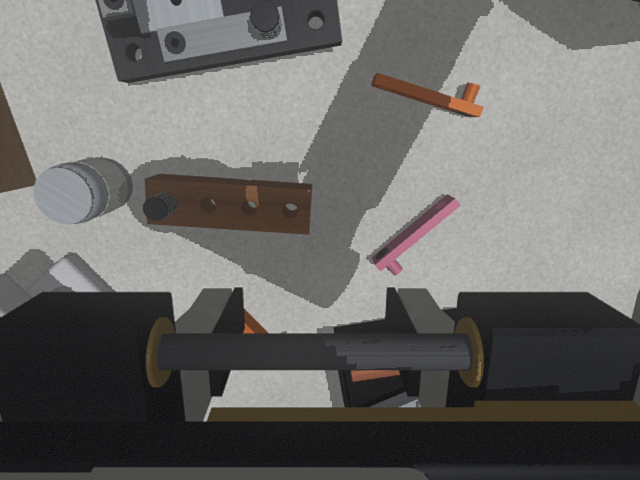

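```bash
python3 - <<'E'
from hood import *
f=frame("top"); k=3.4
p=(np.array([(549,317),(316,341),(303,262),(336,287)])+.5)/k-.5+[220,140]; print(np.round(pl(ray(f,p,.061)),4))
p=(np.array([(285,279),(338,211),(633,181)])+.5)/k-.5+[220,140]; print("dowels",np.round(pl(ray(f,p,.067)),4))
p=(np.array([(299,390)])+.5)/k-.5+[220,140]; print("pin c top",np.round(pl(ray(f,p,.105)),4))
im=f["pixels"][195:250,290:390,::-1]; cv2.imwrite("pics/t46.png",cv2.resize(im,None,fx=8,fy=8,interpolation=cv2.INTER_CUBIC))
E
```

```text
[[-0.0041 -0.0669]
 [-0.0026  0.1297]
 [ 0.0655  0.1335]
 [ 0.0411  0.1081]]
dowels [[ 0.0517  0.15  ]
 [ 0.1045  0.0995]
 [ 0.1024 -0.1507]]
pin c top [[-0.0472  0.1469]]
```

View pics/t46.png

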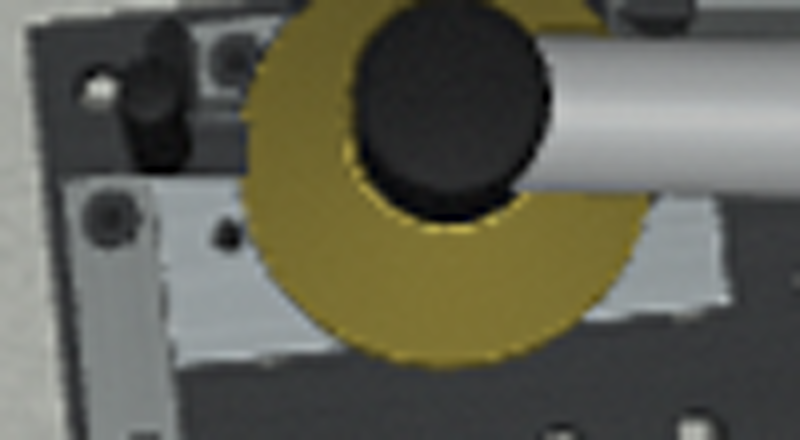

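```bash
python3 - <<'E'
from hood import *
f=frame("top")
im=f["pixels"][185:250,285:385,::-1].astype(float); im=np.clip(255*(im/255)**.45,0,255).astype(np.uint8); cv2.imwrite("pics/t47.png",cv2.resize(im,None,fx=8,fy=8,interpolation=cv2.INTER_CUBIC))
f=frame("side")
im=f["pixels"][230:310,260:345,::-1].astype(float); im=np.clip(255*(im/255)**.5,0,255).astype(np.uint8); cv2.imwrite("pics/s47.png",cv2.resize(im,None,fx=7,fy=7,interpolation=cv2.INTER_CUBIC))
E
```

```text
(no output)
```

View pics/t47.png

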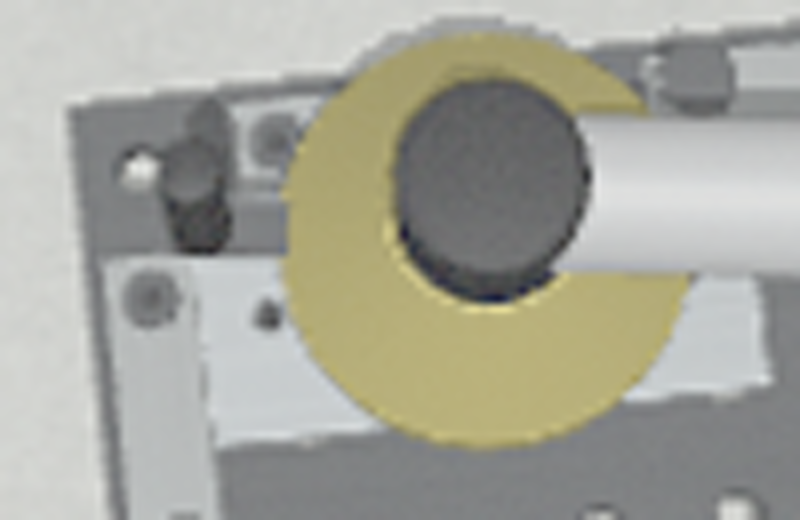

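View pics/s47.png

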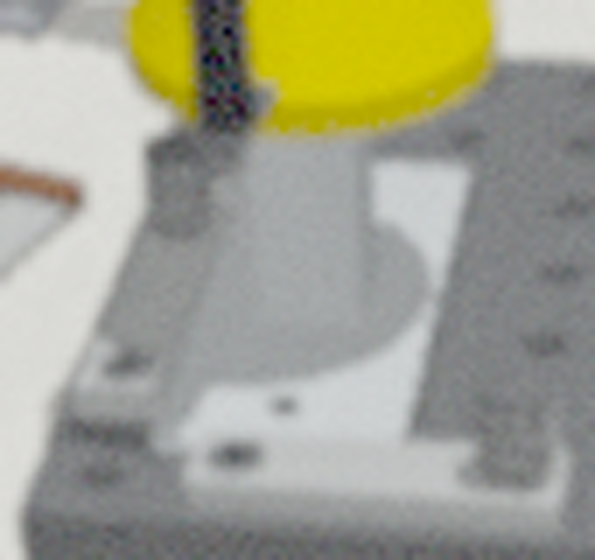

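```bash
python3 - <<'E'
from hood import *
for n,x0,y0,k in (("side",260,230,7),("top",285,185,8)):
    f=frame(n); 
    h=80 if n=="side" else 65; wd=85 if n=="side" else 100
    im=f["pixels"][y0:y0+h,x0:x0+wd,::-1].astype(float); im=np.clip(255*(im/255)**.5,0,255).astype(np.uint8); im=cv2.resize(im,None,fx=k,fy=k,interpolation=cv2.INTER_CUBIC)
    def poly(P,z,col):
        u=(proj(f,w(np.array(P),z))-[x0,y0]+.5)*k-.5; cv2.polylines(im,[np.round(u).astype(int)],True,col,1)
    poly([(.084,.134),(.084,-.066),(-.006,-.066),(-.006,.134)],.061,(0,0,255))
    for z in (.055,.067): poly([(.116,.116),(.084,.116),(.084,-.016),(.116,-.016)],z,(0,255,0)); poly([(.066,.166),(.066,.134),(-.066,.134),(-.066,.166)],z,(255,0,0))
    cv2.imwrite(f"pics/o_{n}.png",im)
E
python3 - <<'E'
from hood import *
f=frame("top"); g=f["pixels"].astype(int)
def samp(f,P,z): 
    u=proj(f,w([P],z))[0]; u0=np.round(u).astype(int); return tuple(u0),tuple(f["pixels"][u0[1],u0[0]].astype(int))
for y in (.128,.12,.112,.104,.096):
    print("top y",y,[int(np.mean(samp(f,(x+.002,y),.061)[1])) for x in np.arange(.03,.126,.004)])
for y in (-.03,-.045,-.06,-.09): print("top y",y,[int(np.mean(samp(f,(x+.002,y),.061)[1])) for x in np.arange(-.02,.126,.005)])
f=frame("side")
for y in (.128,.12,.112,.104,.096,.08,.06,0,-.03,-.06):
    print("side y",y,[int(np.mean(samp(f,(x,y),.061)[1])) for x in np.arange(-.03,.126,.005)])
E
```

```text
top y 0.128 [154, 151, 153, 156, 157, 153, 155, 158, 123, 3, 17, 14, 15, 17, 33, 40, 35, 33, 27, 22, 38, 34, 42, 56]
top y 0.12 [156, 155, 152, 154, 155, 153, 154, 156, 124, 40, 21, 17, 20, 35, 49, 20, 28, 29, 32, 36, 34, 32, 35, 87]
top y 0.112 [154, 128, 49, 74, 119, 152, 155, 156, 48, 57, 57, 56, 56, 67, 66, 75, 120, 125, 107, 106, 122, 122, 53, 60]
top y 0.104 [156, 148, 86, 89, 112, 153, 125, 110, 50, 55, 57, 56, 54, 92, 63, 79, 53, 53, 42, 55, 67, 128, 75, 55]
top y 0.096 [101, 89, 91, 89, 87, 86, 86, 86, 86, 87, 85, 81, 73, 85, 79, 73, 63, 54, 34, 47, 68, 131, 100, 75]
top y -0.03 [56, 59, 54, 115, 154, 151, 144, 89, 91, 89, 90, 87, 112, 130, 147, 160, 169, 186, 186, 173, 158, 147, 126, 112, 58, 44, 33, 56, 56, 87]
top y -0.045 [58, 58, 64, 164, 152, 151, 149, 151, 149, 149, 152, 139, 115, 141, 156, 162, 178, 187, 185, 164, 153, 147, 126, 65, 34, 58, 55, 54, 37, 106]
top y -0.06 [58, 57, 57, 79, 153, 150, 149, 153, 149, 146, 149, 113, 132, 142, 155, 171, 186, 186, 172, 156, 153, 136, 107, 58, 36, 57, 54, 54, 53, 169]
top y -0.09 [57, 56, 56, 53, 73, 53, 58, 58, 58, 56, 57, 123
[... 981 characters left out ...]
101, 101, 99, 98, 99, 99, 99, 104, 99, 82, 86, 81, 69, 64, 88, 137, 119, 142]
side y 0.06 [66, 68, 68, 68, 60, 135, 159, 146, 99, 102, 98, 97, 100, 101, 98, 105, 102, 101, 104, 98, 98, 99, 99, 97, 80, 84, 85, 84, 86, 85, 80, 170]
side y 0 [68, 69, 73, 66, 62, 150, 159, 135, 98, 100, 93, 90, 96, 107, 107, 111, 105, 112, 109, 108, 107, 102, 102, 94, 81, 80, 76, 75, 72, 81, 85, 172]
side y -0.03 [70, 66, 69, 71, 72, 114, 168, 168, 162, 165, 165, 157, 99, 99, 111, 108, 109, 108, 108, 113, 111, 111, 103, 92, 93, 72, 62, 67, 61, 58, 86, 138]
side y -0.06 [66, 67, 72, 69, 65, 128, 163, 162, 162, 163, 168, 165, 159, 101, 93, 108, 110, 111, 107, 113, 111, 108, 111, 97, 85, 57, 56, 51, 52, 50, 46, 43]
```

```bash
python3 - <<'E'
from hood import *
f=frame("top"); 
def px(f,P,z):
    u=np.round(proj(f,w([P],z))[0]).astype(int); return f["pixels"][u[1]-1:u[1]+2,u[0]-1:u[0]+2].reshape(-1,3).mean(0).round(0)
print("top strip",px(f,(.074,.110),.061),px(f,(.078,.106),.061),"lit plate",px(f,(-.025,-.025),.055),px(f,(-.075,0.025),.055),"foot lit",px(f,(.02,.11),.061),"plate left of b",px(f,(.1,.13),.055),px(f,(.075,.15),.055))
print("between b,c plate",[px(f,(x,.15),.055).tolist() for x in (.07,.08,.09,.12)])
f=frame("side")
print("side strip",px(f,(.074,.110),.061),px(f,(.078,.1),.061),"foot shadow",px(f,(.06,.06),.061),"lit plate",px(f,(-.025,-.025),.055),px(f,(-.075,.025),.055),"b top shaded",px(f,(.1,.04),.067),"b lit",px(f,(.1,.09),.067), "plate",[px(f,(x,.15),.055).tolist() for x in (.07,.08,.09,.12)])
E
```

```text
top strip [54. 56. 58.] [57. 59. 61.] lit plate [55. 57. 59.] [56. 57. 59.] foot lit [149. 157. 159.] plate left of b [32. 32. 33.] [56. 57. 59.]
between b,c plate [[78.0, 81.0, 82.0], [57.0, 59.0, 60.0], [63.0, 65.0, 65.0], [54.0, 57.0, 58.0]]
side strip [120. 125. 127.] [ 96. 100. 101.] foot shadow [ 98. 103. 104.] lit plate [66. 68. 70.] [66. 69. 69.] b top shaded [83. 87. 85.] b lit [56. 57. 57.] plate [[92.0, 94.0, 94.0], [67.0, 69.0, 72.0], [61.0, 62.0, 64.0], [73.0, 76.0, 77.0]]
```

```bash
python3 -m crank '[[0,0,0,0,0,0,0.7],[0,0,0,0,0,0,0.7],[0,0,0,0,0,0,0.7],[0,0,0,0,0,0,0.7]]'; python3 - <<'E'
from hood import *
f=frame("top")
hsv=cv2.cvtColor(f["pixels"],cv2.COLOR_RGB2HSV); m=((hsv[...,0]>20)&(hsv[...,0]<35)&(hsv[...,1]>120)).astype(np.uint8); m[:150]=0;m[300:]=0;m[:,:280]=0;m[:,450:]=0
c=max(cv2.findContours(m,0,2)[0],key=cv2.contourArea); (x,y),r=cv2.minEnclosingCircle(c); print(x,y,r, ray(f,[(x,y)],.172), w([.0393,.0345]))
print(job_done())
E
```

```text
t: 76.97
eef_pos: [0.4189, 0.2999, 0.3406]
ee_rot: [0.865, 1.571, -2.35]
force: [0.5, -0.6, 0.7]
width: 0.0616
345.2659606933594 214.73403930664062 26.057580947875977 [[0.55460356 0.01245133 0.172     ]] [[0.55321028 0.01403003]]
the job is handed in; nothing more can be done
None
```

The job is handed in at about 77 s: all three stop bars are lined up and pinned, the post foot is seated, and the hood is over it. No verdict was reported.

**What I did**
- I swung all three bars square by gripping each one across its width. Each free hole matched its plate hole to about 1 mm in the wrist camera.
- I pushed three rack pins down until the shoulder met the bar, then released them. One pin is left in the rack.
- I laid the post foot on the plate and slid it against the far stops, then against the left stop, and let go.
- I led the hood over by its grip, released it, and moved the arm clear to the left.

**Last checks**
- **Foot:** before the hood moved, its middle measured plate (39.3, 35.1) mm against the seat at (39, 34), square to within what I could measure. Its visible corners were still in place at the end.
- **Hood:** the mouth is about 2 mm from the post's middle, measured after release.
- **Untouched items:** the try square and the tin looked unmoved in the pictures.

**Disagreements and limits**
- **Finger length:** the fingertips sit about 28 mm behind the reported tool point. I found this by touching the plate and allowed for it from then on.
- **Far edge of the foot:** in the final top view a dark strip covered this edge and looked like a gap. I took it to be the hood's grip bracket, because the side view's brightness matched the foot being against the stops. The picture limit stopped me viewing an overlay to confirm it.
- **Pins on the far stops:** the hood partly hid these two pins at the end. Their seating was confirmed by contact force and by pictures taken just after each was inserted.

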